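# Fish dropped beads from under the riser, load the polisher and start it

## Task

Some beads have ended up under the low clear riser: draw every one of them out with the flat rake and drop them all into the polisher's orange bowl. Then, with the bent rod reaching over the splash guard, push the toggle switch fully over to on; touch the switch with nothing but the rod, and do not push beads with the rod. Leave the rake lying on its rest (handle on the block) and the rod lying in its stand as you found them, and do not disturb the other things on the table.

Things in the scene. Friction and masses are not known exactly. Their poses are not given: they have to be found in the camera images.
- riser: low fixed display riser, a shelf with a clear top: 120 mm deep (x) and 260 mm wide (y), clear top 6 mm thick with its upper face 54 mm above the table, so 48 mm of room below it; white side walls 6 mm thick at y = +-127 mm; open at the front (-x, the robot's side) and at the back. Origin: centre of its footprint, on the table; z up. It cannot be moved
- polisher: fixed blue bead polisher, 300 mm long (x) and 150 mm wide (y), its deck 50 mm above the table; an orange bowl at x = -80 mm, a clear upright splash guard 4 mm thick across its whole width at x = 25 mm whose top edge is 168 mm above the table, and behind it the toggle switch. Origin: centre of its footprint, on the table; x points from the bowl to the switch
- bowl_in (a point): centre of the inner floor of the polisher's orange open bowl, 55 mm above the table; the bowl is 112 mm across outside at the rim, walls 4 mm, floor about 84 mm across, rim 50 mm above this point; a small cone stands in its middle, 24 mm wide at the foot and 30 mm high
- switch_pivot (a point): pivot of the toggle switch behind the guard, 72 mm above the table, at x = 85 mm, y = 0 in the polisher's frame. The lever is 50 mm long to the centre of its red ball (26 mm across) and swings in the polisher's y-z plane: leaning 0.5 rad to the polisher's -y side when off and 0.5 rad to its +y side when on
- switch (a joint): toggle switch, rad: 0 = off (leaning to the polisher's -y), 1.0 = fully on (leaning to +y); stays where it is left, takes about 1.5 N at the ball
- rake: flat rake (the probe), 120 g: a yellow upright handle 44 mm long (x -30 to 14 mm), 16 mm wide (y) and 40 mm tall (z 16 to 56 mm), with a flat aluminium blade 24 mm wide and 3 mm thick running forward (+x) at z 16 to 19 mm to a cross lip at x = 158 to 162 mm, which is 40 mm wide (y) and reaches from z = 0 to 19 mm. Origin: below the handle, at the level of the lip's lower edge; the balance point is about 8 mm ahead of it
- rest: fixed black mat 260 x 80 mm, 3 mm thick, with a dark wooden block 60 x 50 mm centred at x = -80 mm, y = 0, top 19 mm above the table. The rake lies along the mat's x with its handle on the block and its lip on the mat: its origin is then at x = -80 mm, y = 0, z = 3 mm. Origin: centre of the mat, on the table
- rod: bent rod, about 120 g: a red handle 120 mm long (x), 14 mm wide (y), 18 mm tall (z) with the origin at its centre, then a steel bar 8 mm thick going on forward to x = 150 mm, where it bends straight down for 120 mm (its end is at z = -120 mm)
- stand: fixed wooden stand for the bent rod: two forked posts at x = +-45 mm (8 mm thick in x), each with a saddle 140 mm above the table between prongs 14 mm high, 24 mm apart inside. The rod's handle lies along x across both saddles, its bent end hanging down beyond +x; the rod's origin is then 149 mm above the table over the stand's origin. The 82 mm between the posts is free for fingers. Origin: centre of the base plate, on the table
- bead_pink: pink bead, a flat round disc 26 mm in diameter and 14 mm thick with a pale dot (its hole) on top, about 18 g, lying flat on the table under the riser at the start; may be absent. Origin: centre of its underside, z up
- bead_green: green bead, a flat round disc 26 mm in diameter and 14 mm thick with a pale dot (its hole) on top, about 18 g, lying flat on the table under the riser at the start; may be absent. Origin: centre of its underside, z up
- bead_black: black bead, a flat round disc 26 mm in diameter and 14 mm thick with a pale dot (its hole) on top, about 18 g, lying flat on the table under the riser at the start; may be absent. Origin: centre of its underside, z up
- bead_violet: violet bead, a flat round disc 26 mm in diameter and 14 mm thick with a pale dot (its hole) on top, about 18 g, lying flat on the table under the riser at the start; may be absent. Origin: centre of its underside, z up
- bead_gold: gold bead, a flat round disc 26 mm in diameter and 14 mm thick with a pale dot (its hole) on top, about 18 g, lying flat on the table under the riser at the start; may be absent. Origin: centre of its underside, z up
- jar: bystander, leave alone: small amber jar, 44 mm wide, 50 mm high, standing on the riser. Origin: centre of its underside
- ring_box: bystander, leave alone: blue box 45 x 55 x 32 mm standing on the riser. Origin: centre of its underside
- spool: bystander, leave alone: red spool, 40 mm wide, 42 mm high. Origin: centre of its underside
- bead_jar: bystander, leave alone: green glass jar, 64 mm wide, 90 mm high. Origin: centre of its underside
- glue_pot: bystander, leave alone: small white pot with a blue cap, 36 mm wide, 36 mm high. Origin: centre of its underside
- dish: bystander, leave alone: white dish, 80 mm wide, 18 mm high. Origin: centre of its underside
Things that resemble listed ones, but are neither listed nor needed, are in the scene too. There is more than one size of the rake; the job needs the larger.

How it is judged:
By the outcome, as a careful person would: the job done as asked, in the order asked, and still so for the second after the job is handed in, with the robot touching nothing.
Of bead_pink, bead_green, bead_black, bead_violet, bead_gold only 3 to 5 are there at a start; the rules pass over those that are not, and their reading is None.
At some moment in a run one of bead_pink, bead_green, bead_black, bead_violet, bead_gold may be knocked a few centimetres aside while the robot is not near it.
It also fails if it takes over 210 s, if anything falls off the work surface, if the arm or the gripper's body presses on something with over 40 N, if the wrist force passes 120 N, or if a joint passes its speed limit or range.

## Robot

A 7-joint arm with a two-finger parallel gripper is mounted at the origin on the work surface. World frame = base frame: x ahead of the robot, y to its left, z up, the work surface at z = 0. Lengths are in m, angles in degrees, forces in N, time in s.
With the tool pointing down it reaches from about 0.425 to 0.875 m from the base axis. Payload 4.7 kg.
Tool frame: the origin (TCP) lies at the very end of the fingers, on their centre line; the grasp point (between the pads) lies 19 mm behind it; x points along the fingers, z is the direction in which the jaws open and shut, and the axes are right-handed (so a half turn about x gives the same grasp; the last joint's range is limited). The gripper opens to 87 mm and grips with 3 to 60 N. Pads are 19 mm wide; open, the fingers measure 117 mm over their backs; the gripper's body (75 mm by 190 mm) begins 51 mm behind the grasp point.
Start: joints at [76.61, 18.392, -4.016, 83.108, 1.295, 78.541, -3.26], TCP at [0.159, -0.63, 0.223] pointing down, gripper open.
Joint ranges: [-163.93, 163.93], [-17.29, 119.83], [-79.2, 71.16], [3.27, 140.29], [-89.18, 269.18], [5.43, 117.66], [-154.24, 154.24]. Speed limits (degrees/s): [147.25, 147.25, 180, 180, 180, 180, 180].

## Interface

Orientations are given as [roll, pitch, yaw] about the fixed x, y, z axes, in that order (R = Rz(yaw) Ry(pitch) Rx(roll)).
In Python, from cell import env gives the robot as it stands. The module is installed in compiled form; this text tells all that it offers.
- The arm moves only by the tool drive_tool, never from a script. Its argument "increments" is a list of rows, each a list of 2 entries, a list of its own where there are three numbers: the shift along the tool's x, y, z scaled (see below), then the turn, a rotation vector about the tool's x, y, z scaled (see below). In form: [[[dx, dy, dz], [wx, wy, wz]], ...]. A call has 1 to 10 rows; each row shifts and turns the commanded pose from where the row before left it, along the tool's axes as they then stand; what a row does not reach is not made up. The controller multiplies each number of a shift by 0.04 m and each number of a turn by 120 degrees. A row lasts 1/10 s, in which the tool goes at most 50 mm and 8.59 degrees, less where a joint would pass 70% of its speed; a pose out of reach is approached as far as the arm can. A call with a number of a shift or a turn outside -1 to 1 is refused whole. A call with a gripper value outside its range is refused whole. "hand" is the gripper's target within -1 to 1 (fully open at 1, half-way at 0, shut at -1), set as the call begins (left out, the last holds). The fingers move at their own pace and stop on an object; "squeeze" is the grip in N (left out, the last holds). Time passes only in rows, so rows that do not move let the fingers close. It gives the time, the measured TCP pose, the force and the opening at its end, in the units of the state.
- env.get_obs(): the state, without advancing time (a new reading comes with each control period).
- env.read_camera(name): name is "scene" or "top"; returns a dict with "frame" (400x640x3 uint8, red, green, blue), "fx", "fy", "cx", "cy" (pixels), "R" (3x3) and "t" (3): a world point X has camera coordinates R X + t. Camera axes: x right, y down, z forward; pixel columns grow to the right and rows downward; lengths in m; the calibration is good to about 2 mm. A picture is of the moment at which its call begins. There is no depth.
- env.sign_off(): hands the job in, once; it reports no verdict.
The state is a dict: "time_s": time; "qpos": joint angles; "joint_velocities": joint speeds; "effort": joint torques, N m; "tool_pos": TCP position; "tool_rot": TCP orientation; "force": force on the tool from outside, world axes, zero at the start; "wrist_torque": the same for the moment, N m; "grip_width": finger opening in m.
Only numpy, scipy, OpenCV 4.12 (cv2) and the standard library are available. Lean on these libraries where they do the work, as an engineer would, in place of code of your own. Each camera call takes 0.05 s, during which the arm holds its last target.

## Working session

There is one attempt and no reset: what is moved stays moved. The work goes in short steps, Python scripts to look and compute and a tool call to move; the robot and the scene stay as the last step left them, time stands still between calls to the robot, and variables do not carry over. Pictures are saved under pics/ and viewed, and the job is handed in when it is done.

Besides the shell and the picture viewer there is one more tool, called after "Request:" as a command line: name --argument value ..., lists and objects as JSON in quotes. drive_tool: Moves the arm, as the interface text tells. Shifts and turns lie within -1 to 1; 1 stands for 0.04 m of shift or 120 degrees of turn. Its arguments: {"type":"object","properties":{"increments":{"type":"array"},"hand":{"type":"number"},"squeeze":{"type":"number"}},"required":["increments"]}

```bash
ls; mkdir -p pics; cat > h.py <<'E'
import numpy as np, cv2
from cell import env
from scipy.spatial.transform import Rotation as Ro
def cam(n):
    d=env.read_camera(n); d['R']=np.array(d['R']);d['t']=np.array(d['t']); return d
def ray(d,u,v,z):
    r=d['R'].T@np.array([(u-d['cx'])/d['fx'],(v-d['cy'])/d['fy'],1]); c=-d['R'].T@d['t']
    return c+r*(z-c[2])/r[2]
def proj(d,X):
    p=d['R']@np.array(X)+d['t']; return np.array([d['fx']*p[0]/p[2]+d['cx'],d['fy']*p[1]/p[2]+d['cy']])
def save(d,name,crop=None,s=1):
    im=d['frame'][:,:,::-1]
    if crop: x0,y0,x1,y1=crop; im=im[y0:y1,x0:x1]
    im=cv2.resize(im,None,fx=s,fy=s,interpolation=cv2.INTER_CUBIC); cv2.imwrite('pics/'+name,im)
E
python3 - <<'E'
from h import *
o=env.get_obs(); print(o)
for n in('scene','top'):
    d=cam(n); save(d,n+'0.png'); print(n,d['fx'],d['cx'],d['cy'],-d['R'].T@d['t'],d['R'].round(3).tolist())
E
```

```text
pics
{'time_s': 0.0, 'qpos': array([76.61002818, 18.4408902 , -4.01405293, 83.17269717,  1.29479779,
       78.53848229, -3.26201233]), 'joint_velocities': array([-0.06927135, -0.05109297,  0.01684289, -0.04871786, -0.13012509,
        0.02755189, -0.07507786]), 'effort': array([-8.23513310e-04, -4.91282737e+01, -4.04027542e-01, -3.12526989e+01,
       -6.39628479e-02,  4.37894999e-02,  1.86627576e-04]), 'tool_pos': array([ 0.15923531, -0.62965504,  0.22145985]), 'tool_rot': array([-176.91188351,   89.89299374,  107.28433344]), 'force': array([-0.09477894, -0.51131899, -0.43931758]), 'wrist_torque': array([0.03273657, 0.02612387, 0.0611945 ]), 'grip_width': 0.08752629446027684}
scene 435.88078575540317 323.89207147674654 200.3911871517474 [ 0.93621384 -0.41834925  1.0656338 ] [[0.632, 0.775, -0.012], [0.659, -0.546, -0.517], [-0.407, 0.319, -0.856]]
top 378.38752068500145 320.7896152327543 194.31139564168078 [ 0.38027914 -0.0929279   1.36709054] [[-0.016, -1.0, -0.014], [-0.997, 0.017, -0.074], [0.074, 0.012, -0.997]]
```

View pics/scene0.png

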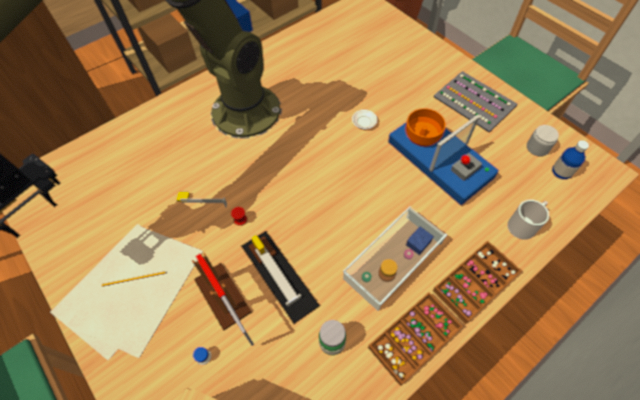

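View pics/top0.png

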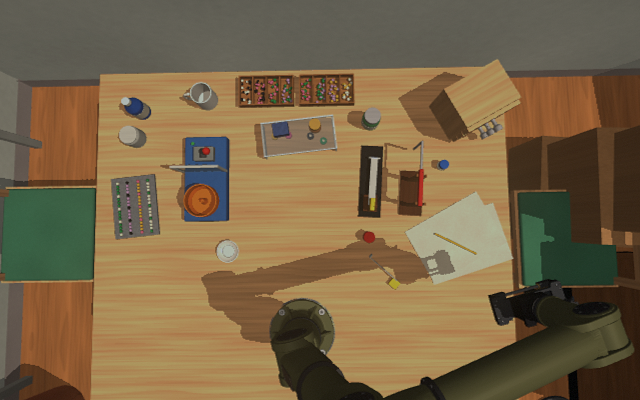

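```bash
python3 - <<'E'
from h import *
d=cam('scene'); save(d,'s1.png',(330,195,460,315),6); save(d,'s2.png',(180,220,330,360),5); save(d,'s3.png',(380,90,510,210),6)
d=cam('top'); save(d,'t1.png',(250,100,350,165),8); save(d,'t2.png',(350,130,460,225),7); save(d,'t3.png',(160,125,240,230),5)
E
```

```text
(no output)
```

View pics/s1.png

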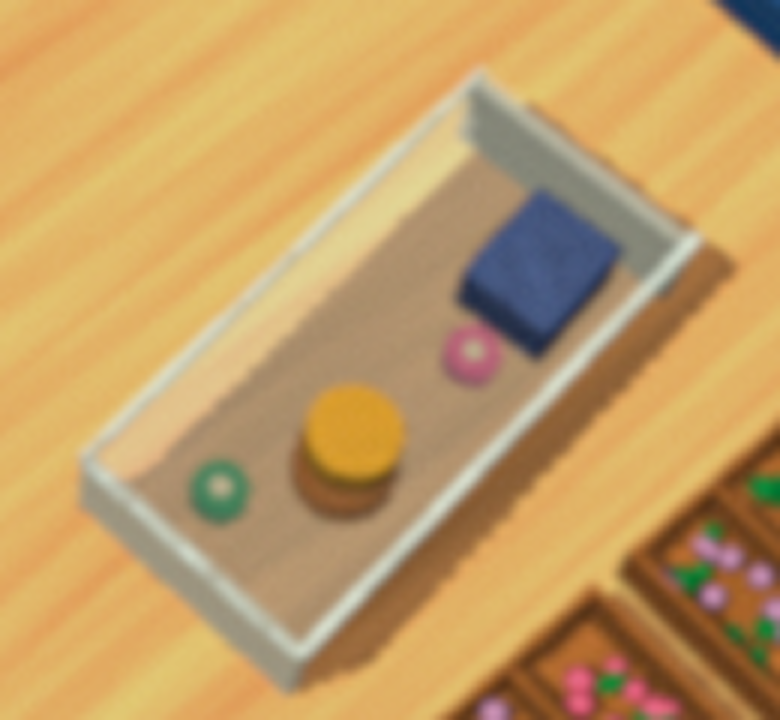

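View pics/t1.png

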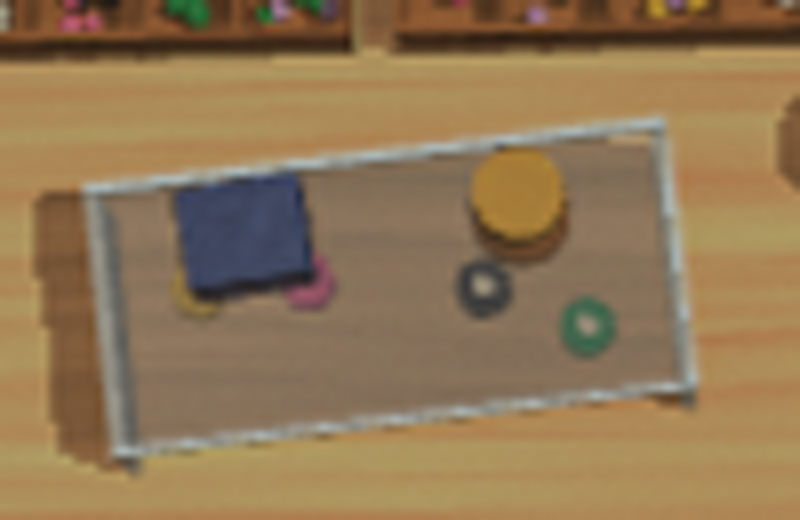

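View pics/s2.png

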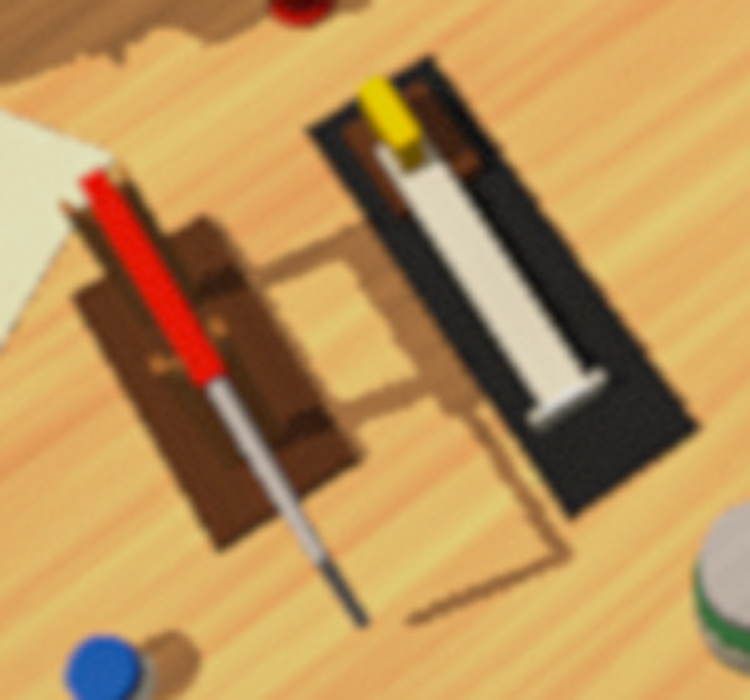

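View pics/t2.png

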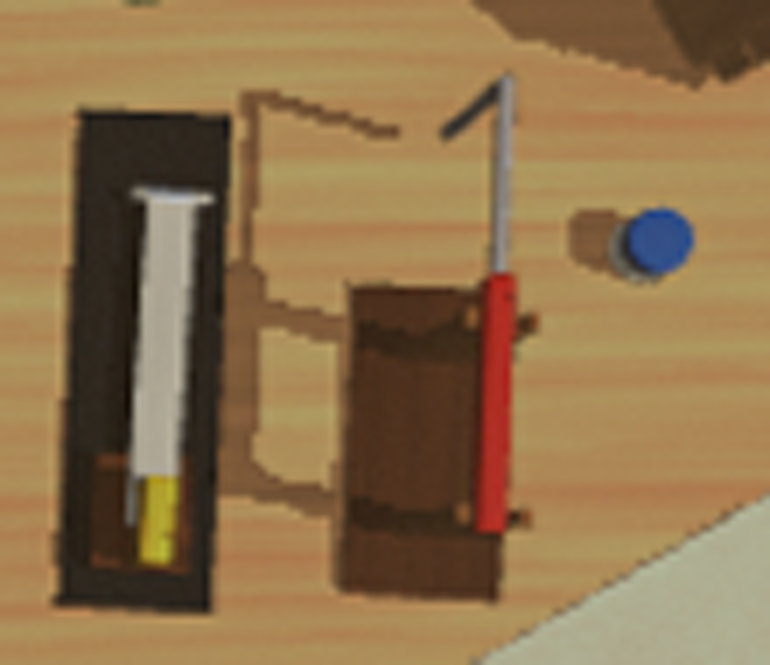

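View pics/s3.png

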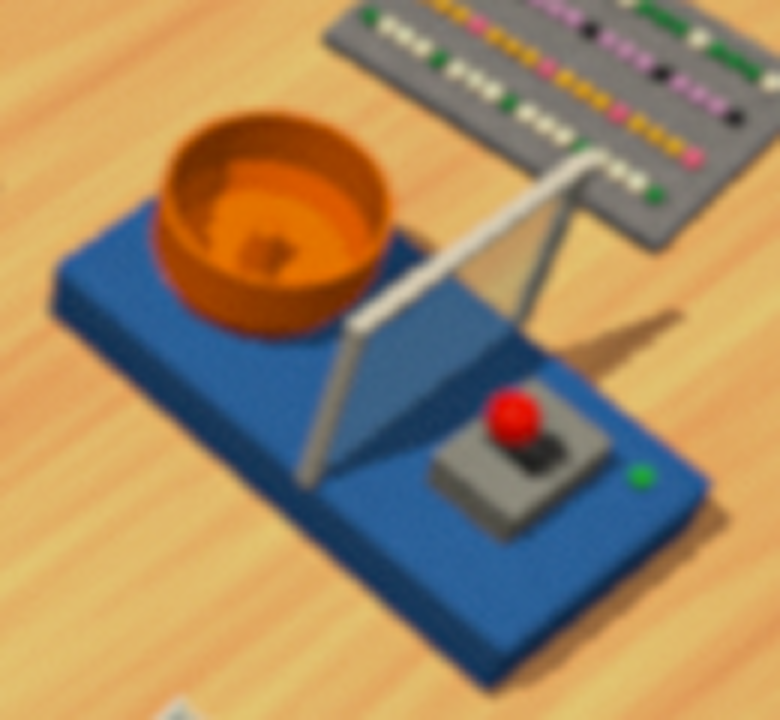

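View pics/t3.png

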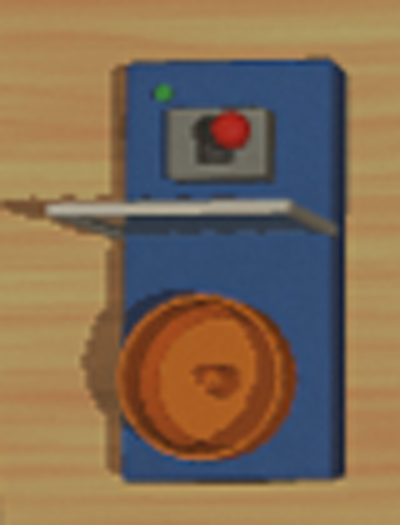

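```bash
cat >> h.py <<'E'
CR=dict(s1=('scene',330,195,6),s2=('scene',180,220,5),s3=('scene',380,90,6),t1=('top',250,100,8),t2=('top',350,130,7),t3=('top',160,125,5))
D={}
def P(c,u,v,z):
    n,x0,y0,s=CR[c]
    if n not in D: D[n]=cam(n)
    return ray(D[n],x0+(u+.5)/s-.5,y0+(v+.5)/s-.5,z)
E
python3 - <<'E'
from h import *
def sh(l,*a): 
    p=P(*a); print(l,(p[:2]*1000).round(1)); return p
print('riser top corners z54')
A=[sh('t',*x,.054) for x in [('t1',88,188),('t1',660,122),('t1',693,385),('t1',118,453)]]
B=[sh('s',*x,.054) for x in [('s1',697,237),('s1',298,655),('s1',88,460),('s1',478,75)]]
for Q in (A,B):
    print('ctr',np.mean(Q,0)); 
    f=(Q[0]+Q[1]-Q[2]-Q[3])/2; w=(Q[0]+Q[3]-Q[1]-Q[2])/2; print(np.degrees(np.arctan2(f[1],f[0])),np.linalg.norm(f),np.degrees(np.arctan2(-w[0],w[1])),np.linalg.norm(w))
print('beads z14')
for l,x in [('green',('t1',588,326)),('green',('s1',219,490)),('black',('t1',484,288)),('pink',('s1',472,353)),('pinkT',('t1',308,283)),('goldT',('t1',199,293))]: sh(l,*x,.015)
print('jar top'); sh('t','t1',518,195,.05+.054); sh('s','s1',354,432,.104)
print('box top'); sh('t','t1',243,232,.086); 
print('rake: handle top z59 4 corners')
Q=[sh('t',*x,.059) for x in [('t2',148,476),('t2',180,476),('t2',173,565),('t2',140,563)]]
print(np.mean(Q,0))
Q=[sh('s',*x,.059) for x in [('s2',405,153),('s2',422,143),('s2',382,77),('s2',359,88)]]
print(np.mean(Q,0))
print('lip top ends z22'); [sh('x',*x,.022) for x in [('t2',133,193),('t2',212,198),('s2',535,420),('s2',605,375)]]
print('mat z3');
Q=[sh('x',*x,.003) for x in [('t2',80,112),('t2',230,117),('t2',211,610),('t2',57,604)]]
print(np.mean(Q,0))
Q=[sh('x',*x,.003) for x in [('s2',697,427),('s2',573,516),('s2',308,130),('s2',432,57)]]
print(np.mean(Q,0))
print('rod handle top z158')
Q=[sh('x',*x,.158) for x in [('t2',484,275),('t2',514,275),('t2',504,531),('t2',476,531)]]
print(np.mean(Q,0))
Q=[sh('x',*x,.158) for x in [('s2',205,386),('s2',230,370),('s2',105,172),('s2',82,183)]]
print(np.mean(Q,0))
print('rod bend',); sh('x','t2',507,80,.149); sh('x','s2',323,560,.149); sh('tip','t2',447,135,.03);sh('tip','s2',363,622,.03)
print('polisher deck z50')
Q=[sh('x',*x,.05) for x in [('t3',126,63),('t3',334,63),('t3',334,475),('t3',124,475)]]
print(np.mean(Q,0)); f=(Q[0]+Q[1]-Q[2]-Q[3])/2;print(f)
Q=[sh('x',*x,.05) for x in [('s3',709,490),('s3',490,660),('s3',55,270),('s3',270,110)]]
print(np.mean(Q,0)); f=(Q[0]+Q[1]-Q[2]-Q[3])/2;print(f)
print('bowl rim z105'); sh('x','t3',207,376,.105); sh('x','s3',275,205,.105)
print('ball z'); sh('x','t3',230,130,.116);sh('x','s3',513,415,.116)
E
```

```text
riser top corners z54
t [734.5 132.4]
t [ 759.2 -120.9]
t [ 641.4 -133.2]
t [615.9 119.7]
s [734.5 136.7]
s [ 760.2 -121.2]
s [ 645.4 -131.8]
s [617.2 121.6]
ctr [ 6.87747270e-01 -4.84926343e-04  5.40000000e-02]
6.049550604619452 0.11889411617944999 5.663977024093118 0.2543847648680386
ctr [0.68932214 0.00131452 0.054     ]
6.3121114086897 0.11675730347190696 6.018178832911824 0.2570353954181855
beads z14
green [677.1 -87.4]
green [679.8 -86.7]
black [695.4 -40.6]
pink [702.9  40.7]
pinkT [699.2  39.3]
goldT [695.6  88.9]
jar top
t [714.4 -59. ]
s [717.3 -57.8]
box top
t [705.3  60.1]
rake: handle top z59 4 corners
t [ 463.6 -249.1]
t [ 463.3 -264.9]
t [ 419.5 -260.3]
t [ 420.7 -244.1]
[ 0.44177883 -0.25457455  0.059     ]
s [ 469.3 -259.5]
s [ 470.2 -249.6]
s [ 426.5 -244. ]
s [ 424.1 -256.8]
[ 0.44751819 -0.25246894  0.059     ]
lip top ends z22
x [ 611.3 -249.6]
x [ 608.  -289.9]
x [ 610.4 -286.5]
x [ 614.1 -246.1]
mat z3
x [ 657.6 -225.3]
x [ 653.6 -303.2]
x [ 397.7 -286.3]
x [ 402.1 -207.4]
[ 0.52776066 -0.25555311  0.003     ]
x [ 658.6 -224. ]
x [ 654.6 -298.4]
x [ 398.9 -283.2]
x [ 405.5 -206.2]
[ 0.52940281 -0.25294179  0.003     ]
rod handle top z158
x [ 547.  -393.4]
x [ 546.8 -407.1]
x [ 429.5 -398.4]
x [ 429.7 -385.7]
[ 0.48825521 -0.39613521  0.158     ]
x [ 550.4 -404.6]
x [ 551.2 -392.4]
x [ 436.  -385.9]
x [ 434.  -396.8]
[ 0.49290768 -0.39491758  0.158     ]
rod bend
x [ 639.3 -409.5]
x [ 641.7 -406.5]
tip [ 636.8 -409. ]
tip [ 639.  -406.5]
polisher deck z50
x [689.8 402.7]
x [687.  254.6]
x [395.7 253.9]
x [398.1 401. ]
[0.54266071 0.32803705 0.05      ]
[0.2915483 0.0012658 0.       ]
x [691.7 398.5]
x [689.  248.8]
x [398.9 254.8]
x [392.7 414. ]
[0.54306705 0.32904698 0.05      ]
[ 0.29457337 -0.01071965  0.        ]
bowl rim z105
x [462.7 325.1]
x [466.2 326.7]
ball z
x [627.3 307.2]
x [625.5 310.6]
```

```bash
python3 - <<'E'
from h import *
o=env.get_obs(); R=Ro.from_euler('xyz',o['tool_rot'],degrees=True).as_matrix(); print(R.round(3))
D['top']=cam('top');D['scene']=cam('scene')
def hid(d,pts3):  # hull mask
    m=np.zeros((1600,2560),np.uint8); p=np.array([proj(d,x) for x in pts3])*4
    cv2.fillConvexPoly(m,cv2.convexHull(p.astype(np.int32)),1); return m
a=np.linspace(0,2*np.pi,40)
jar=[(.716+.022*np.cos(t),-.058+.022*np.sin(t),z) for t in a for z in(.054,.104)]
y=np.radians(6)
# box corners from top crop z.086
bc=[P('t1',*x,.086) for x in [(175,190),(300,172),(312,272),(193,290)]]
print(np.array(bc).round(4))
bs=[P('s1',*x,.086) for x in [(540,190),(620,252),(540,318),(462,282)]]; print(np.array(bs).round(4))
box=[(p[0],p[1],z) for p in bc for z in(.054,.086)]
for nm,ob in(('jar',jar),('box',box)):
    M={n:hid(D[n],ob) for n in D}
    out=[]
    for x in np.arange(.63,.76,.004):
        for yy in np.arange(-.13,.14,.004):
            f=[]
            for n in D:
                q=[(proj(D[n],(x+r*np.cos(t),yy+r*np.sin(t),.014))*4).astype(int) for t in a[::4] for r in (.006,.012)]
                f.append(np.mean([M[n][v,u] for u,v in q]))
            if min(f)>.85: out.append((x,yy))
    out=np.array(out); print(nm,len(out),out.min(0) if len(out) else '',out.max(0) if len(out) else '')
for n,c,u,v in [('spool','top',368,237),('beadjar','top',371,119),('glue','top',443,164),('dish','top',227,251)]:
    print(n,ray(D[c],u,v,.04)[:2].round(3))
print('scene', [ray(D['scene'],*p,.04)[:2].round(3) for p in [(238,215),(333,336),(201,355),(364,119)]])
d=D['top']; im=d['frame'][110:160,255:345].astype(float); im=np.clip((im-40)*1.6,0,255).astype(np.uint8)
cv2.imwrite('pics/e1.png',cv2.resize(im[:,:,::-1],None,fx=8,fy=8,interpolation=cv2.INTER_CUBIC))
E
```

```text
[[-0.     0.969  0.245]
 [ 0.001  0.245 -0.969]
 [-1.    -0.    -0.001]]
[[0.7243 0.0894 0.086 ]
 [0.7311 0.0353 0.086 ]
 [0.6872 0.0306 0.086 ]
 [0.6804 0.0819 0.086 ]]
[[0.6838 0.0847 0.086 ]
 [0.7253 0.0894 0.086 ]
 [0.7253 0.0422 0.086 ]
 [0.6934 0.0292 0.086 ]]
jar 2 [ 0.714 -0.054] [ 0.718 -0.046]
box 16 [0.702 0.062] [0.71  0.082]
spool [ 0.327 -0.238]
beadjar [ 0.745 -0.26 ]
glue [ 0.579 -0.509]
dish [0.286 0.254]
scene [array([ 0.336, -0.244]), array([ 0.746, -0.252]), array([ 0.588, -0.511]), array([0.3  , 0.246])]
```

View pics/e1.png

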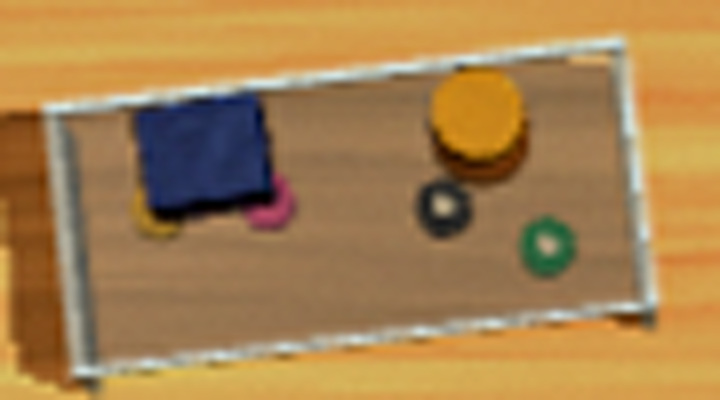

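```bash
cat >> h.py <<'E'
def to(x,y,z,az):
    """az: azimuth (deg) of tool y axis, tool pointing down"""
    o=env.get_obs(); p=o['tool_pos']; R=Ro.from_euler('xyz',o['tool_rot'],degrees=True).as_matrix()
    a=np.radians(az); ty=np.array([np.cos(a),np.sin(a),0]); tx=np.array([0,0,-1.]); Rd=np.c_[tx,ty,np.cross(tx,ty)]
    w=Ro.from_matrix(R.T@Rd).as_rotvec(degrees=True)/120
    s=Rd.T@(np.array([x,y,z])-p)/.04
    print('at',p.round(4),'turn total',w.round(4),'shift total (after turn)',s.round(3),'F',o['force'].round(2),'w',round(o['grip_width'],4),'t',round(o['time_s'],2))
E
python3 - <<'E'
from h import *
to(.4425,-.2535,.222,-4.5)
E
```

```text
at [ 0.1594 -0.6301  0.2224] turn total [ 1.558e-01 -1.000e-04  0.000e+00] shift total (after turn) [ 0.01   6.318 -9.941] F [-0.22 -0.1   0.09] w 0.0868 t 0.4
```

Candidates: the large rake on the black mat (scene 275,270 / top 372,180) and a small decoy rake loose on the table (scene 190,198 / top 393,282). I chose the one on the mat, which measures about 165 mm from handle to lip; crops s2 and t2 confirm it. Only one bent rod is visible (scene 222,290). Through the clear top I can see green, black, pink and gold beads, while violet isn't visible.

Request:
drive_tool --increments '[[[0, 0, 0], [0.039, 0, 0]], [[0, 0, 0], [0.039, 0, 0]], [[0, 0, 0], [0.039, 0, 0]], [[0, 0, 0], [0.039, 0, 0]], [[0, 0.4, -0.6], [0, 0, 0]], [[0, 0.4, -0.6], [0, 0, 0]], [[0, 0.4, -0.6], [0, 0, 0]], [[0, 0.4, -0.6], [0, 0, 0]], [[0, 0.4, -0.6], [0, 0, 0]], [[0, 0.4, -0.6], [0, 0, 0]]]' --hand 0.2

```text
time_s: 1.4
tool_pos: [0.2671, -0.4932, 0.2227]
tool_rot: [20.7, 90.0, -73.8]
force: [0.6, -0.0, -0.3]
grip_width: 0.0522
```

```bash
python3 -c "
from h import *
to(.4425,-.2535,.222,-4.5)"
```

```text
at [ 0.2671 -0.4932  0.2227] turn total [-0.0002  0.0002 -0.0001] shift total (after turn) [ 0.018  3.901 -6.318] F [ 0.6  -0.02 -0.34] w 0.0522 t 1.4
```

Request:
drive_tool --increments '[[[0, 0.39, -0.632], [0, 0, 0]], [[0, 0.39, -0.632], [0, 0, 0]], [[0, 0.39, -0.632], [0, 0, 0]], [[0, 0.39, -0.632], [0, 0, 0]], [[0, 0.39, -0.632], [0, 0, 0]], [[0, 0.39, -0.632], [0, 0, 0]], [[0, 0.39, -0.632], [0, 0, 0]], [[0, 0.39, -0.632], [0, 0, 0]], [[0, 0.39, -0.632], [0, 0, 0]], [[0, 0.39, -0.632], [0, 0, 0]]]'

```text
time_s: 2.4
tool_pos: [0.4425, -0.2535, 0.2228]
tool_rot: [36.7, 90.0, -57.8]
force: [0.2, -0.5, -0.4]
grip_width: 0.0523
```

```bash
python3 -c "
from h import *
to(.4425,-.2535,.027,-4.5)
d=cam('top');save(d,'t4.png',(330,130,460,230),6);d=cam('scene');save(d,'s4.png',(200,170,330,320),5)"
```

```text
at [ 0.4425 -0.2535  0.2228] turn total [-0.0002  0.0003 -0.0002] shift total (after turn) [4.896e+00 0.000e+00 1.000e-03] F [ 0.19 -0.48 -0.39] w 0.0523 t 2.4
```

View pics/t4.png

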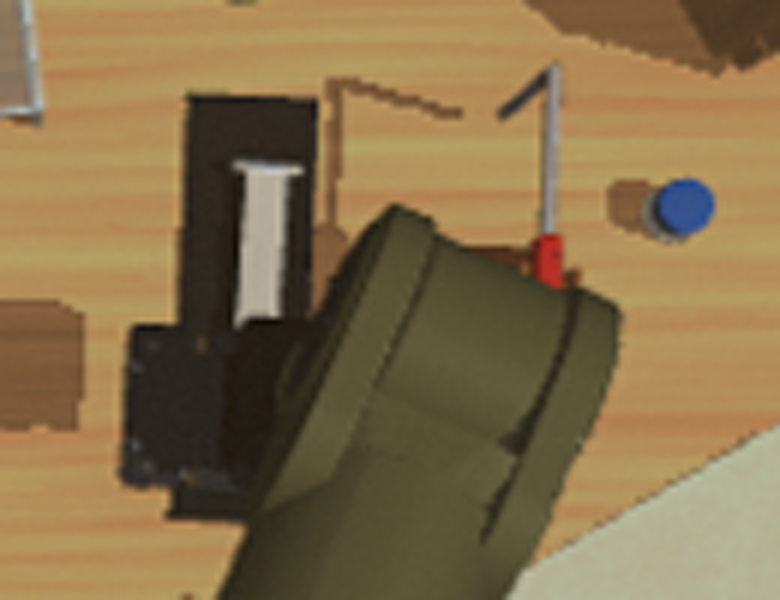

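View pics/s4.png

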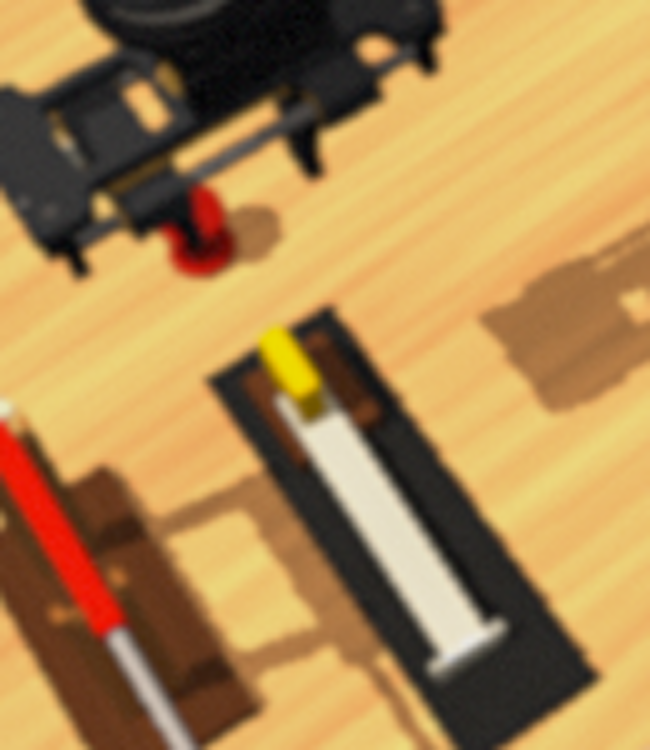

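Request:
drive_tool --increments '[[[0.5, 0, 0], [0, 0, 0]], [[0.5, 0, 0], [0, 0, 0]], [[0.5, 0, 0], [0, 0, 0]], [[0.5, 0, 0], [0, 0, 0]], [[0.5, 0, 0], [0, 0, 0]], [[0.5, 0, 0], [0, 0, 0]]]'

```text
time_s: 3.1
tool_pos: [0.4415, -0.2552, 0.1019]
tool_rot: [8.6, 90.0, -85.9]
force: [-0.6, -0.9, -0.6]
grip_width: 0.0525
```

```bash
python3 -c "
from h import *
to(.4425,-.2535,.027,-4.5)
d=cam('scene');save(d,'s5.png',(130,60,330,320),3);save(cam('top'),'t5.png',(330,130,460,230),4)"
```

```text
at [ 0.4415 -0.2552  0.1019] turn total [-0.0006  0.0003 -0.    ] shift total (after turn) [ 1.873  0.022 -0.045] F [-0.63 -0.88 -0.61] w 0.0525 t 3.1
```

View pics/s5.png

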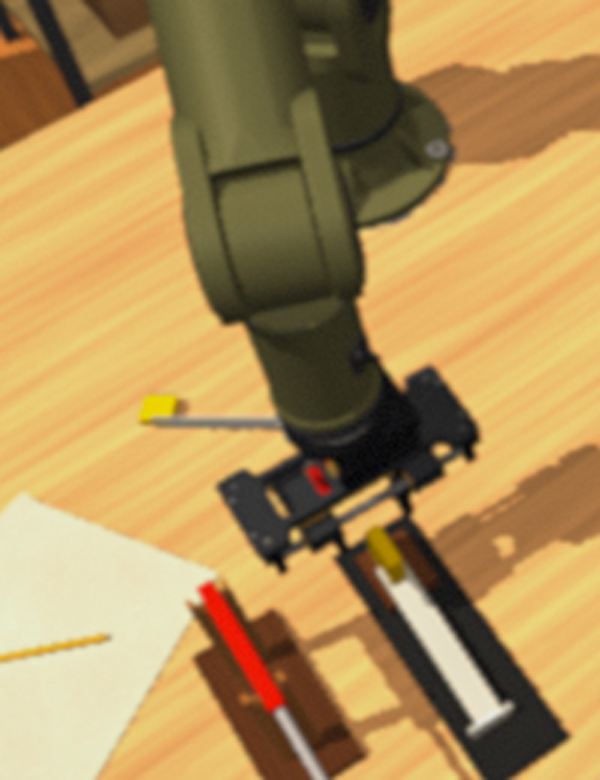

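View pics/t5.png

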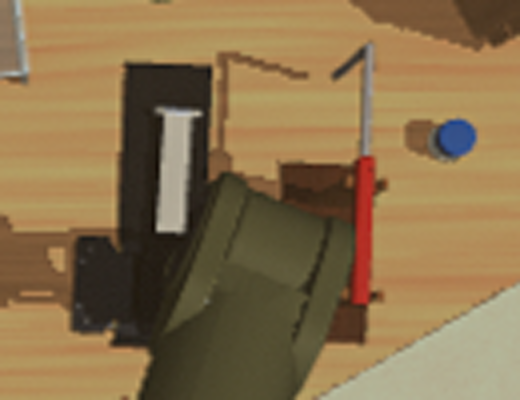

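Request:
drive_tool --increments '[[[0.4, 0.02, -0.04], [0, 0, 0]], [[0.4, 0, 0], [0, 0, 0]], [[0.4, 0, 0], [0, 0, 0]], [[0.4, 0, 0], [0, 0, 0]], [[0.27, 0, 0], [0, 0, 0]], [[0, 0, 0], [0, 0, 0]]]'

```text
time_s: 3.8
tool_pos: [0.442, -0.2529, 0.0271]
tool_rot: [-111.5, 89.9, 154.0]
force: [-0.1, -0.2, 0.1]
grip_width: 0.0521
```

```bash
python3 -c "
from h import *
to(.4425,-.2535,.027,-4.5)
d=cam('scene');save(d,'s6.png',(200,190,330,320),5)"
```

```text
at [ 0.442  -0.2529  0.0271] turn total [-0.0003 -0.0003  0.0008] shift total (after turn) [0.003 0.013 0.014] F [-0.15 -0.21  0.07] w 0.0521 t 3.8
```

View pics/s6.png

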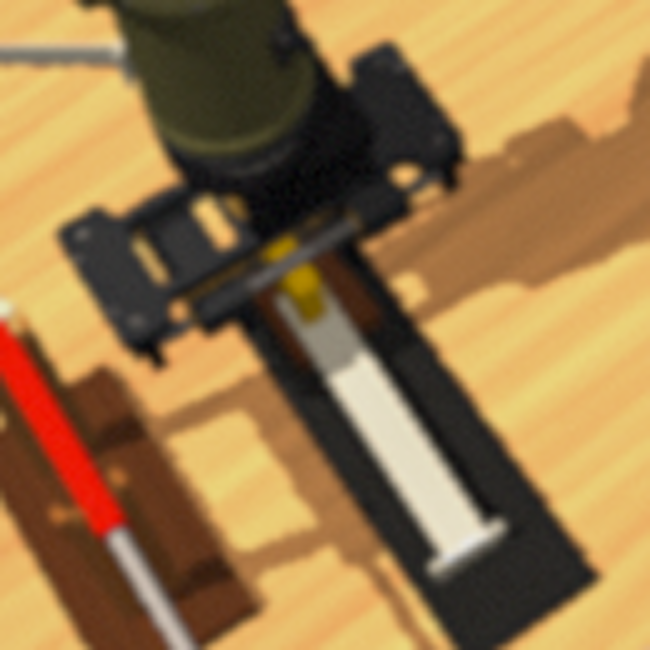

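Fingers are straddling the yellow handle. Next I close them.

Request:
drive_tool --increments '[[[0, 0, 0], [0, 0, 0]], [[0, 0, 0], [0, 0, 0]], [[0, 0, 0], [0, 0, 0]], [[0, 0, 0], [0, 0, 0]], [[0, 0, 0], [0, 0, 0]], [[0, 0, 0], [0, 0, 0]]]' --hand -1 --squeeze 45

```text
time_s: 4.45
tool_pos: [0.4428, -0.2529, 0.0278]
tool_rot: [11.0, 90.0, -83.5]
force: [-0.7, 0.2, 1.1]
grip_width: 0.0157
```

Request:
drive_tool --increments '[[[-0.4, 0, 0], [0, 0, 0]], [[-0.5, 0, 0], [0, 0, 0]], [[-0.5, 0, 0], [0, 0, 0]], [[-0.5, 0, 0], [0, 0, 0]], [[0, 0, 0], [0, 0, 0]]]'

```text
time_s: 4.95
tool_pos: [0.4446, -0.2539, 0.1062]
tool_rot: [58.9, 89.7, -35.6]
force: [0.7, 0.5, -1.5]
grip_width: 0.0154
```

```bash
python3 -c "
from h import *
to(.52,-.041,.105,0)
d=cam('scene');save(d,'s7.png',(200,170,330,320),5);save(cam('top'),'t7.png',(330,130,460,230),6)"
```

```text
at [ 0.4446 -0.2539  0.1062] turn total [-0.0377  0.0013 -0.002 ] shift total (after turn) [ 0.029  1.886 -5.323] F [ 0.71  0.54 -1.53] w 0.0154 t 4.95
```

View pics/s7.png

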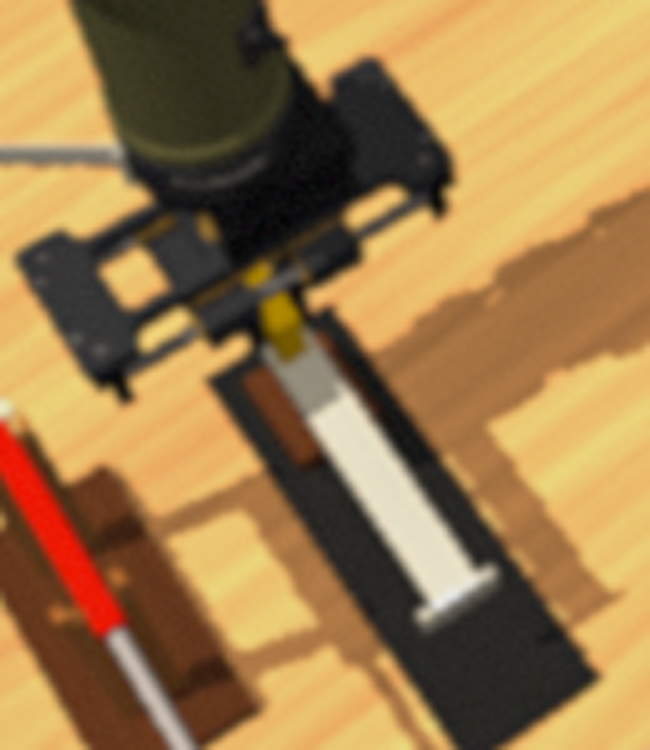

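View pics/t7.png

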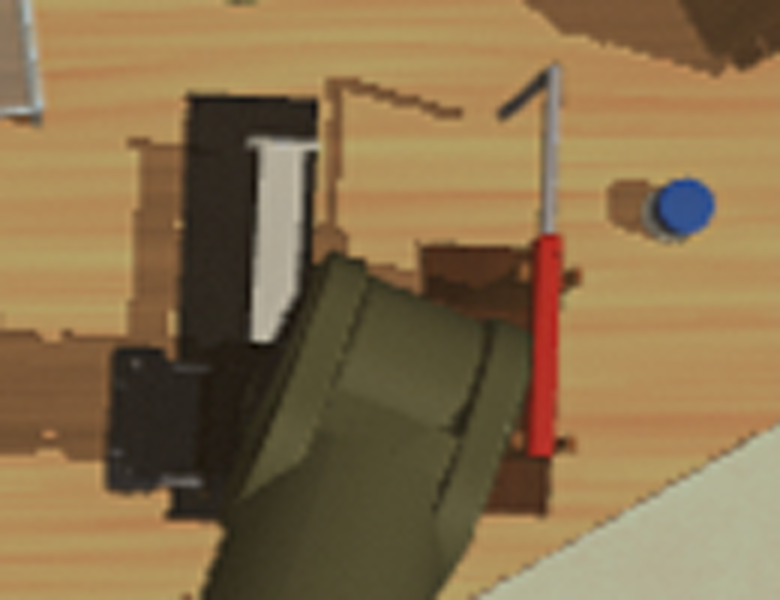

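```bash
cat >> h.py <<'E'
def tri(dt,pt,ds,ps):
    A=[];b=[]
    for d,(u,v) in((dt,pt),(ds,ps)):
        r=d['R'].T@np.array([(u-d['cx'])/d['fx'],(v-d['cy'])/d['fy'],1]); r/=np.linalg.norm(r); c=-d['R'].T@d['t']
        M=np.eye(3)-np.outer(r,r); A.append(M); b.append(M@c)
    return np.linalg.lstsq(np.vstack(A),np.hstack(b),rcond=None)[0]
def cr(u,v,x0,y0,s): return (x0+(u+.5)/s-.5,y0+(v+.5)/s-.5)
E
python3 -c "
from h import *
t=cam('top');s=cam('scene')
for a,b in(((248,141),(497,570)),((318,148),(416,612))): print(tri(t,cr(*a,330,130,6),s,cr(*b,200,170,5)).round(4), ray(t,*cr(*a,330,130,6),.101).round(4),ray(s,*cr(*b,200,170,5),.101).round(4))
"
```

```text
[ 0.6131 -0.2472  0.0978] [ 0.6114 -0.2486  0.101 ] [ 0.6153 -0.2459  0.101 ]
[ 0.6071 -0.2874  0.1004] [ 0.6067 -0.2878  0.101 ] [ 0.6076 -0.287   0.101 ]
```

```bash
python3 -c "
from h import *
to(.44,-.087,.105,0)"
```

```text
at [ 0.4419 -0.2525  0.1023] turn total [-0.0376 -0.0005  0.001 ] shift total (after turn) [-0.067 -0.047 -4.137] F [ 0.51  0.71 -1.03] w 0.0156 t 5.15
```

Request:
drive_tool --increments '[[[0, 0, 0], [-0.0375, 0, 0]], [[-0.05, -0.05, -0.6], [0, 0, 0]], [[0, 0, -0.7], [0, 0, 0]], [[0, 0, -0.7], [0, 0, 0]], [[0, 0, -0.7], [0, 0, 0]], [[0, 0, -0.7], [0, 0, 0]], [[0, 0, -0.5], [0, 0, 0]], [[0, 0, -0.24], [0, 0, 0]], [[0, 0, 0], [0, 0, 0]], [[0, 0, 0], [0, 0, 0]]]'

```text
time_s: 6.15
tool_pos: [0.4406, -0.0883, 0.1053]
tool_rot: [-68.0, 90.0, -158.0]
force: [0.0, -0.6, -0.8]
grip_width: 0.0157
```

```bash
python3 -c "
from h import *
to(.44,-.087,.045,0)
t=cam('top');save(t,'t8.png',(240,95,400,240),5)"
```

```text
at [ 0.4406 -0.0883  0.1053] turn total [-0.0006  0.0001  0.0004] shift total (after turn) [ 1.508 -0.015 -0.034] F [ 0.   -0.58 -0.85] w 0.0157 t 6.15
```

View pics/t8.png

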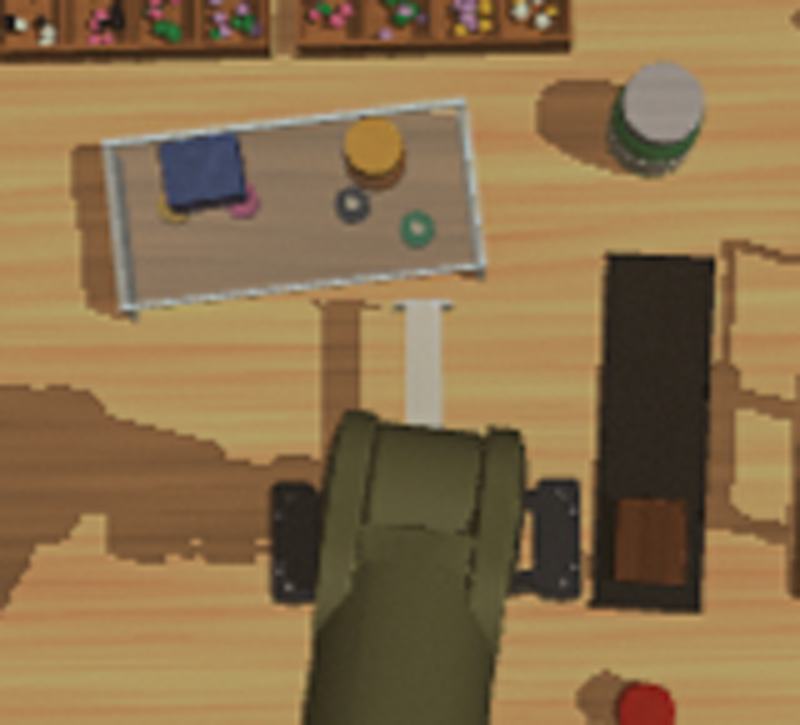

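Request:
drive_tool --increments '[[[0.5, 0, -0.03], [0, 0, 0]], [[0.5, 0, 0], [0, 0, 0]], [[0.5, 0, 0], [0, 0, 0]], [[0, 0, 0], [0, 0, 0]], [[0, 0, 0], [0, 0, 0]]]'

```text
time_s: 6.7
tool_pos: [0.4408, -0.0869, 0.0458]
tool_rot: [-118.5, 90.0, 151.4]
force: [-0.5, 0.4, -1.1]
grip_width: 0.0153
```

```bash
python3 -c "
from h import *
to(.541,-.087,.045,0)
t=cam('scene');save(t,'s8.png',(300,180,470,320),4)"
```

```text
at [ 0.4408 -0.0869  0.0458] turn total [-0.0008 -0.0002  0.0003] shift total (after turn) [0.02  2.506 0.003] F [-0.52  0.38 -1.13] w 0.0153 t 6.7
```

View pics/s8.png

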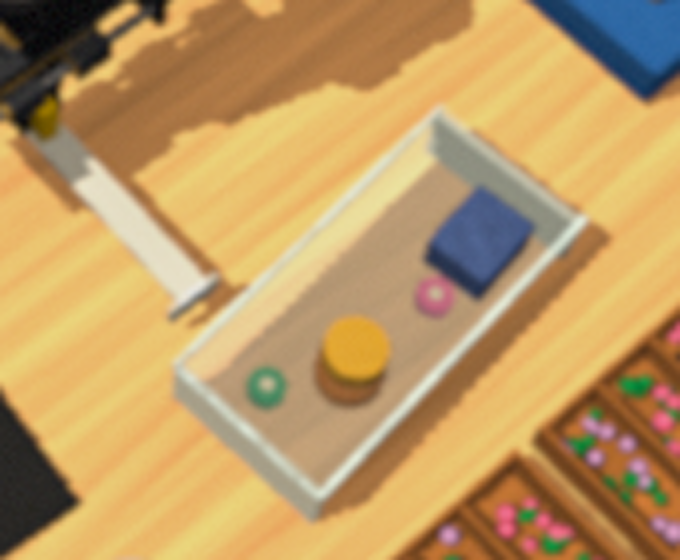

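Request:
drive_tool --increments '[[[0, 0.5, 0], [0, 0, 0]], [[0, 0.5, 0], [0, 0, 0]], [[0, 0.5, 0], [0, 0, 0]], [[0, 0.5, 0], [0, 0, 0]], [[0, 0.5, 0], [0, 0, 0]], [[0, 0, 0], [0, 0, 0]], [[0.25, 0, 0], [0, 0, 0]], [[0.24, 0, 0], [0, 0, 0]], [[0, 0, 0], [0, 0, 0]]]'

```text
time_s: 7.65
tool_pos: [0.5391, -0.0864, 0.0247]
tool_rot: [-89.8, 89.9, -179.8]
force: [-1.4, -0.5, 0.6]
grip_width: 0.0157
```

```bash
python3 -c "
from h import *
to(.42,-.087,.0255,0)
t=cam('scene');save(t,'s9.png',(300,180,470,320),4)
t=cam('top');save(t,'t9.png',(250,100,350,165),6)"
```

```text
at [ 0.5391 -0.0864  0.0247] turn total [-0.0003  0.      0.0012] shift total (after turn) [-0.021 -2.979  0.015] F [-1.43 -0.52  0.65] w 0.0157 t 7.65
```

View pics/s9.png

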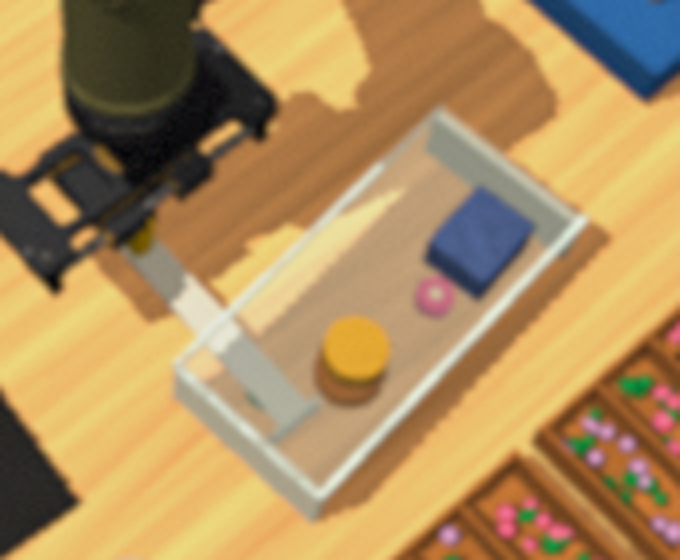

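View pics/t9.png

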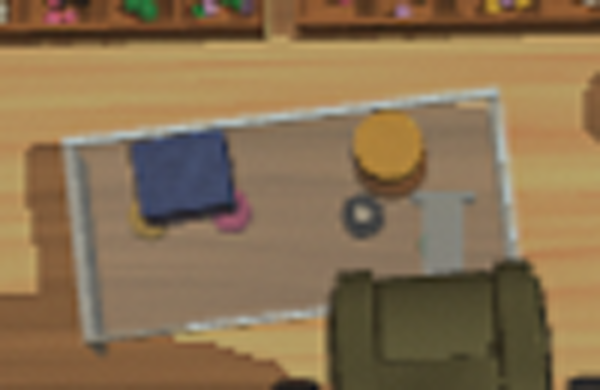

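Request:
drive_tool --increments '[[[0, -0.15, 0], [0, 0, 0]], [[0, -0.3, 0], [0, 0, 0]], [[0, -0.3, 0], [0, 0, 0]], [[0, -0.3, 0], [0, 0, 0]], [[0, -0.3, 0], [0, 0, 0]], [[0, -0.3, 0], [0, 0, 0]], [[0, -0.3, 0], [0, 0, 0]], [[0, -0.3, 0], [0, 0, 0]], [[0, -0.3, 0], [0, 0, 0]], [[0, -0.2, 0], [0, 0, 0]]]'

```text
time_s: 8.75
tool_pos: [0.4296, -0.0862, 0.0261]
tool_rot: [-54.0, 90.0, -144.0]
force: [0.3, -0.1, -1.1]
grip_width: 0.0152
```

Request:
drive_tool --increments '[[[0, -0.1, 0], [0, 0, 0]], [[0, -0.05, 0], [0, 0, 0]], [[0, 0, 0], [0, 0, 0]]]'

```text
time_s: 9.05
tool_pos: [0.4249, -0.0862, 0.0262]
tool_rot: [53.4, 90.0, -36.7]
force: [-0.4, 0.1, -1.5]
grip_width: 0.0157
```

```bash
python3 -c "
from h import *
to(.44,-.041,.047,0)
t=cam('scene');save(t,'s10.png',(270,180,470,320),4)
t=cam('top');save(t,'t10.png',(240,95,400,240),5)"
```

```text
at [ 0.4249 -0.0862  0.0262] turn total [-0.0002  0.0001 -0.0001] shift total (after turn) [-0.52   0.376 -1.13 ] F [-0.41  0.12 -1.53] w 0.0157 t 9.05
```

View pics/s10.png

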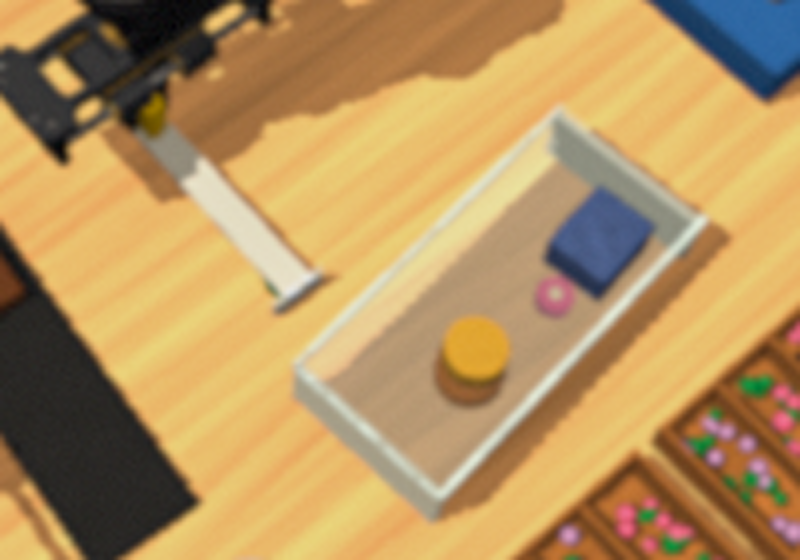

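View pics/t10.png

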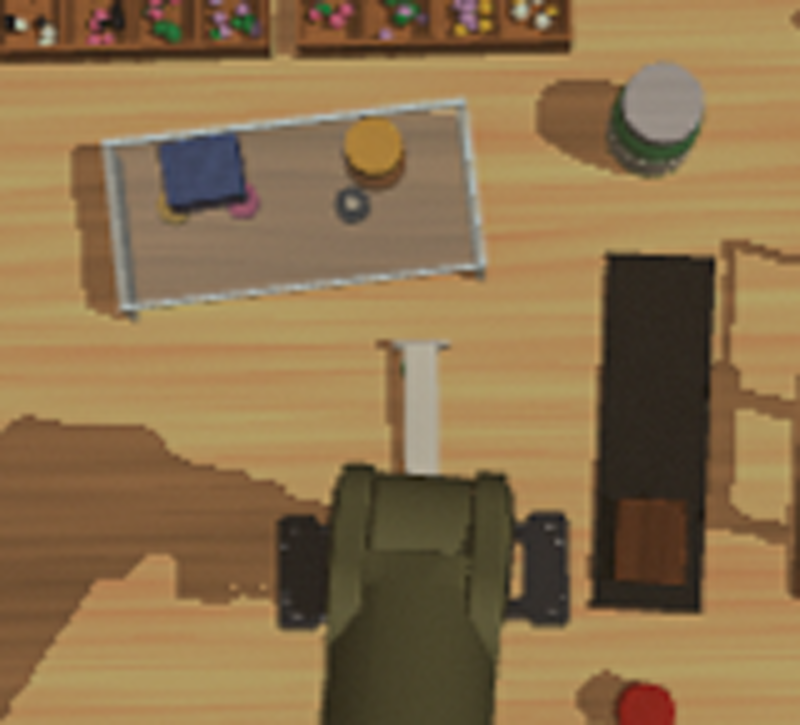

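Request:
drive_tool --increments '[[[-0.52, 0, 0], [0, 0, 0]], [[0, 0, -0.56], [0, 0, 0]], [[0, 0.1, -0.57], [0, 0, 0]], [[0, 0.5, 0], [0, 0, 0]], [[0, 0.5, 0], [0, 0, 0]], [[0, 0.5, 0], [0, 0, 0]], [[0, 0.5, 0], [0, 0, 0]], [[0, 0.5, 0], [0, 0, 0]], [[0, 0.5, 0], [0, 0, 0]], [[0, 0, 0], [0, 0, 0]]]'

```text
time_s: 10.15
tool_pos: [0.5516, -0.0406, 0.0469]
tool_rot: [125.6, 89.8, 35.6]
force: [0.4, 0.5, -1.1]
grip_width: 0.0157
```

```bash
python3 -c "
from h import *
to(.549,-.040,.0255,0)
t=cam('top');save(t,'t11.png',(250,100,350,165),6)"
```

```text
at [ 0.5516 -0.0406  0.0469] turn total [-0.0001 -0.0007 -0.001 ] shift total (after turn) [ 0.535 -0.065 -0.015] F [ 0.42  0.46 -1.11] w 0.0157 t 10.15
```

View pics/t11.png

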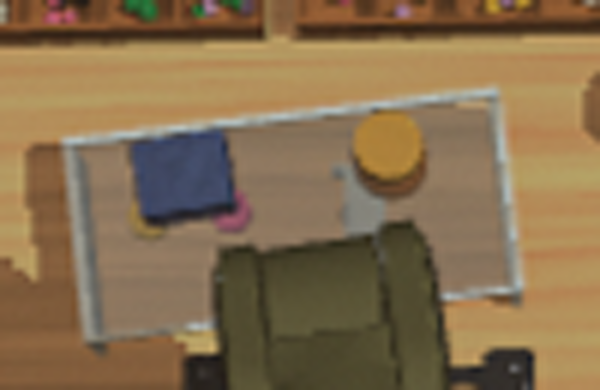

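Request:
drive_tool --increments '[[[0.27, 0, 0], [0, 0, 0]], [[0.26, 0, 0], [0, 0, 0]], [[0, 0, 0], [0, 0, 0]]]'

```text
time_s: 10.5
tool_pos: [0.5473, -0.0411, 0.024]
tool_rot: [-89.4, 89.9, -179.4]
force: [-2.3, -1.5, 0.9]
grip_width: 0.0157
```

Request:
drive_tool --increments '[[[0, -0.2, 0], [0, 0, 0]], [[0, -0.3, 0], [0, 0, 0]], [[0, -0.3, 0], [0, 0, 0]], [[0, -0.3, 0], [0, 0, 0]], [[0, -0.3, 0], [0, 0, 0]], [[0, -0.3, 0], [0, 0, 0]], [[0, -0.3, 0], [0, 0, 0]], [[0, -0.3, 0], [0, 0, 0]], [[0, -0.15, 0], [0, 0, 0]], [[0, -0.05, 0], [0, 0, 0]]]'

```text
time_s: 11.5
tool_pos: [0.4482, -0.0412, 0.0258]
tool_rot: [5.2, 90.0, -84.8]
force: [-0.6, -0.0, -1.4]
grip_width: 0.0157
```

```bash
python3 -c "
from h import *
to(.44,.04,.047,0)
t=cam('scene');save(t,'s12.png',(270,180,470,320),4)
t=cam('top');save(t,'t12.png',(240,95,400,240),5)"
```

```text
at [ 0.4482 -0.0412  0.0258] turn total [-0.0003  0.0003 -0.    ] shift total (after turn) [-0.53  -0.206 -2.03 ] F [-0.59 -0.   -1.36] w 0.0157 t 11.5
```

View pics/s12.png

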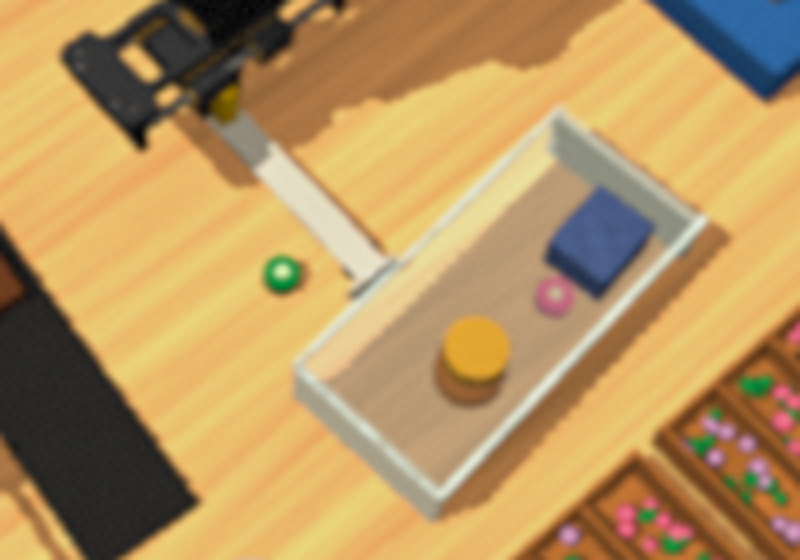

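View pics/t12.png

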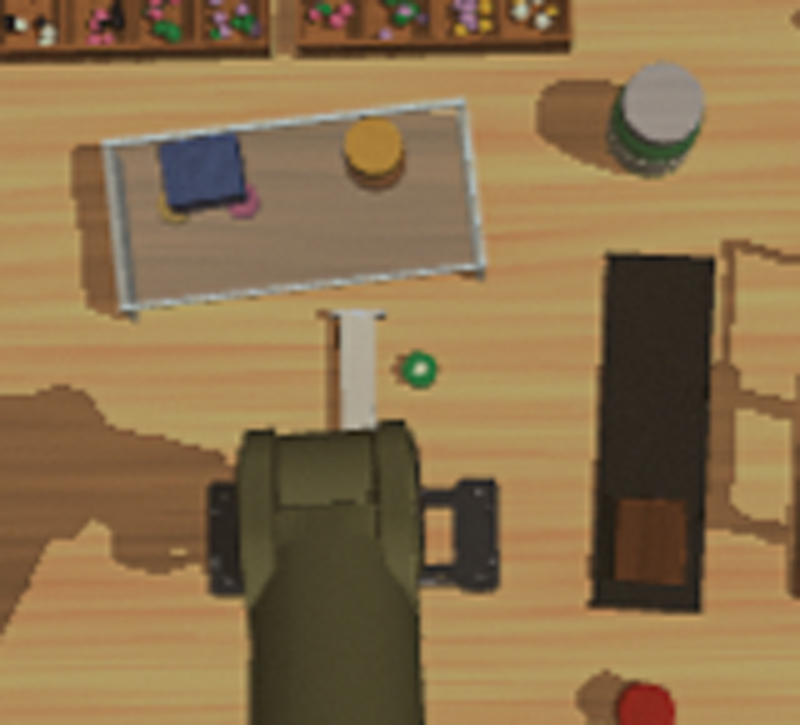

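Request:
drive_tool --increments '[[[-0.53, 0, 0], [0, 0, 0]], [[0, -0.2, -0.6], [0, 0, 0]], [[0, 0, -0.7], [0, 0, 0]], [[0, 0, -0.63], [0, 0, 0]], [[0, 0.5, 0], [0, 0, 0]], [[0, 0.5, 0], [0, 0, 0]], [[0, 0.5, 0], [0, 0, 0]], [[0, 0.5, 0], [0, 0, 0]], [[0, 0.5, 0], [0, 0, 0]], [[0, 0.3, 0], [0, 0, 0]]]'

```text
time_s: 12.6
tool_pos: [0.5548, 0.0363, 0.0468]
tool_rot: [140.2, 89.9, 50.2]
force: [-0.8, 0.4, -1.3]
grip_width: 0.0155
```

```bash
python3 -c "
from h import *
to(.555,.037,.0255,0)
t=cam('top');save(t,'t13.png',(240,95,400,240),5)"
```

```text
at [0.5548 0.0363 0.0468] turn total [-0.0004 -0.0005 -0.0004] shift total (after turn) [ 0.532  0.004 -0.016] F [-0.77  0.38 -1.34] w 0.0155 t 12.6
```

View pics/t13.png

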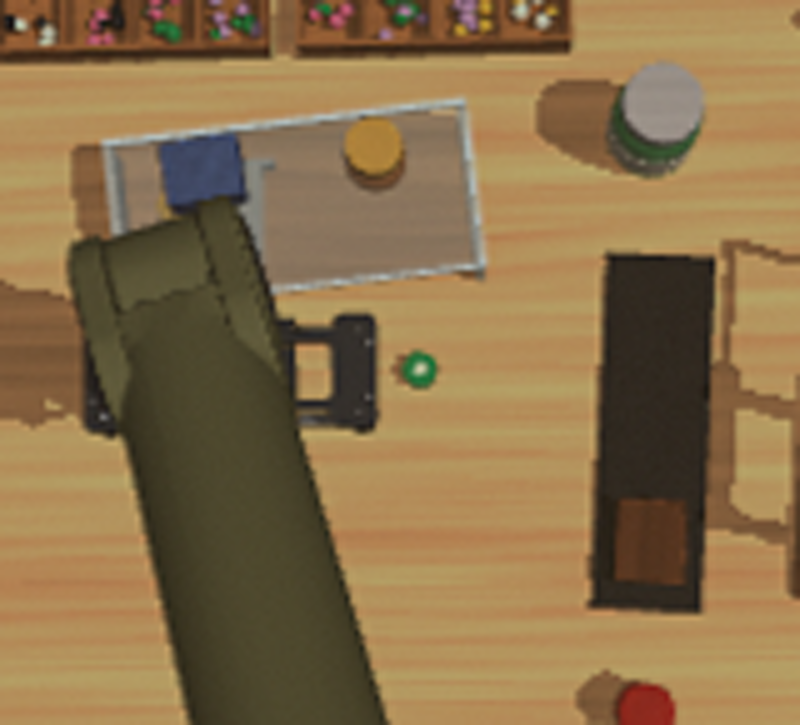

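Request:
drive_tool --increments '[[[0.27, 0, 0], [0, 0, 0]], [[0.26, 0, 0], [0, 0, 0]], [[0, 0, 0], [0, 0, 0]]]'

```text
time_s: 12.95
tool_pos: [0.5512, 0.0361, 0.024]
tool_rot: [-84.4, 89.9, -174.4]
force: [-0.3, -0.9, 0.7]
grip_width: 0.0159
```

Request:
drive_tool --increments '[[[0, -0.2, 0], [0, 0, 0]], [[0, -0.35, 0], [0, 0, 0]], [[0, -0.35, 0], [0, 0, 0]], [[0, -0.35, 0], [0, 0, 0]], [[0, -0.35, 0], [0, 0, 0]], [[0, -0.35, 0], [0, 0, 0]], [[0, -0.3, 0], [0, 0, 0]], [[0, -0.3, 0], [0, 0, 0]], [[0, -0.15, 0], [0, 0, 0]], [[0, -0.05, 0], [0, 0, 0]]]'

```text
time_s: 13.95
tool_pos: [0.4422, 0.036, 0.0258]
tool_rot: [4.5, 90.0, -85.6]
force: [-0.6, -0.6, -0.3]
grip_width: 0.0157
```

```bash
python3 -c "
from h import *
to(.43,.088,.047,0)
t=cam('scene');save(t,'s14.png',(270,180,470,320),4)
t=cam('top');save(t,'t14.png',(240,95,400,240),5)"
```

```text
at [0.4422 0.036  0.0258] turn total [-0.0002  0.0004 -0.    ] shift total (after turn) [-0.53  -0.306 -1.299] F [-0.58 -0.56 -0.31] w 0.0157 t 13.95
```

View pics/s14.png

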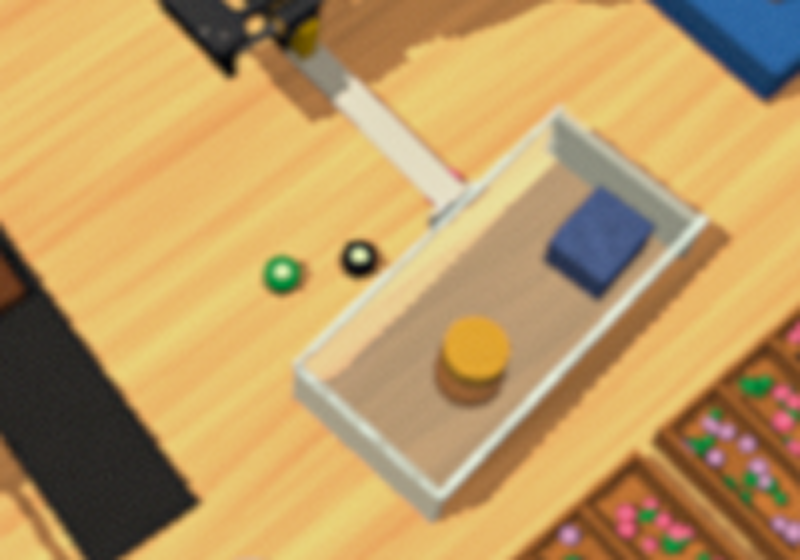

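View pics/t14.png

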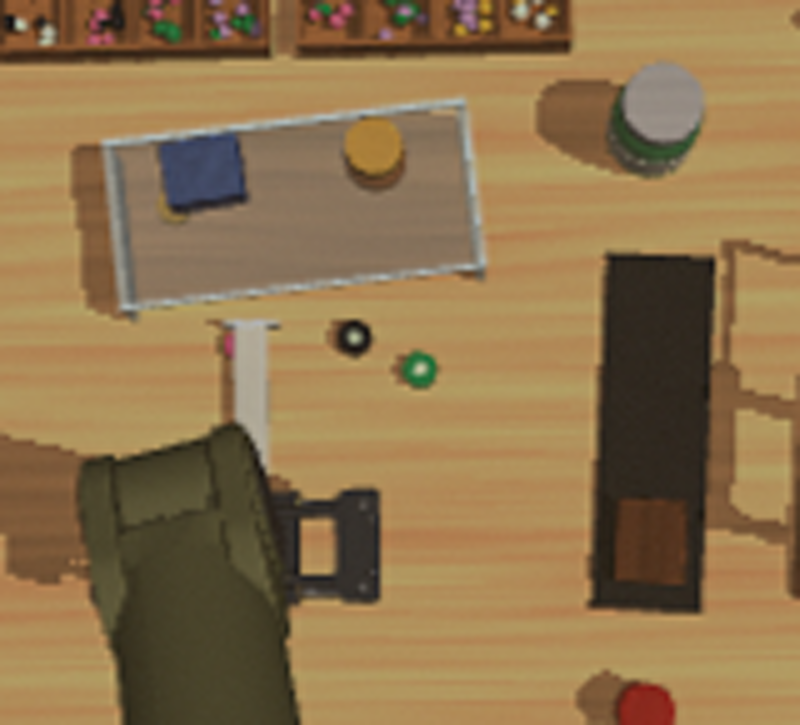

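Request:
drive_tool --increments '[[[-0.53, 0, 0], [0, 0, 0]], [[0, -0.25, -0.6], [0, 0, 0]], [[0, 0, -0.7], [0, 0, 0]], [[0, 0.5, 0], [0, 0, 0]], [[0, 0.5, 0], [0, 0, 0]], [[0, 0.5, 0], [0, 0, 0]], [[0, 0.5, 0], [0, 0, 0]], [[0, 0.5, 0], [0, 0, 0]], [[0, 0.55, 0], [0, 0, 0]], [[0, 0, 0], [0, 0, 0]]]'

```text
time_s: 15.05
tool_pos: [0.5583, 0.0881, 0.0469]
tool_rot: [129.5, 89.8, 39.4]
force: [-0.5, -0.5, -0.7]
grip_width: 0.0155
```

```bash
python3 -c "
from h import *
to(.555,.088,.0255,0)
t=cam('top');save(t,'t15.png',(240,95,340,170),7)
t=cam('scene');save(t,'s15.png',(370,180,470,300),6)"
```

```text
at [0.5583 0.0881 0.0469] turn total [-0.001  -0.0009 -0.0011] shift total (after turn) [ 0.534 -0.082  0.002] F [-0.54 -0.54 -0.65] w 0.0155 t 15.05
```

View pics/t15.png

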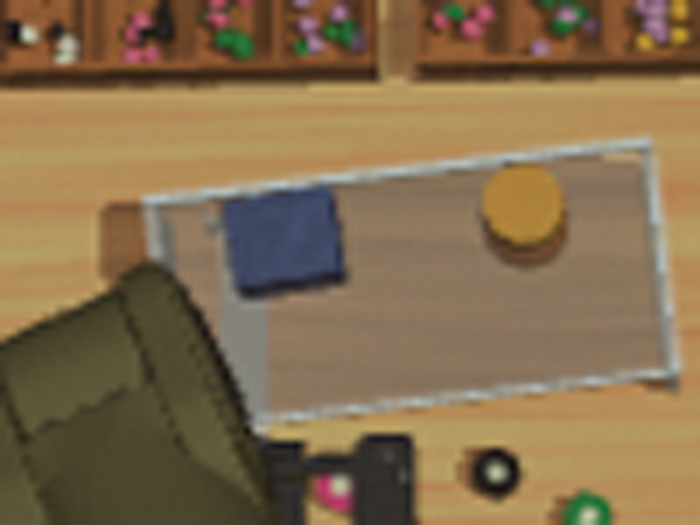

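View pics/s15.png

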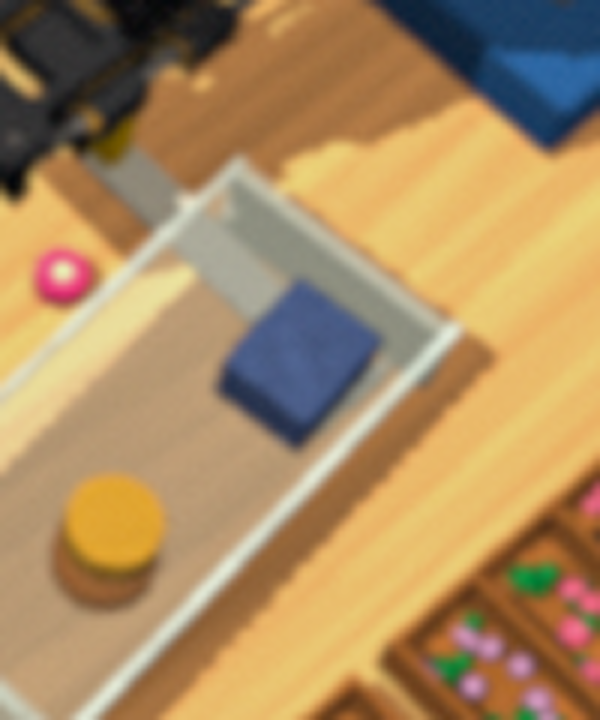

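Request:
drive_tool --increments '[[[0.27, 0, 0], [0, 0, 0]], [[0.26, 0, 0], [0, 0, 0]], [[0, 0, 0], [0, 0, 0]]]'

```text
time_s: 15.45
tool_pos: [0.5536, 0.0879, 0.0241]
tool_rot: [-76.6, 89.9, -166.6]
force: [-0.6, -0.0, 0.7]
grip_width: 0.0153
```

Request:
drive_tool --increments '[[[0, -0.2, 0], [0, 0, 0]], [[0, -0.35, 0], [0, 0, 0]], [[0, -0.35, 0], [0, 0, 0]], [[0, -0.35, 0], [0, 0, 0]], [[0, -0.35, 0], [0, 0, 0]], [[0, -0.35, 0], [0, 0, 0]], [[0, -0.35, 0], [0, 0, 0]], [[0, -0.35, 0], [0, 0, 0]], [[0, -0.35, 0], [0, 0, 0]], [[0, -0.25, 0], [0, 0, 0]]]'

```text
time_s: 16.45
tool_pos: [0.4233, 0.0881, 0.0256]
tool_rot: [-29.1, 89.9, -119.1]
force: [0.1, 0.5, -1.3]
grip_width: 0.0154
```

Request:
drive_tool --increments '[[[0, -0.15, 0], [0, 0, 0]], [[0, -0.05, 0], [0, 0, 0]], [[0, 0, 0], [0, 0, 0]]]'

```text
time_s: 16.75
tool_pos: [0.4171, 0.0882, 0.0259]
tool_rot: [60.2, 90.0, -29.8]
force: [1.2, 0.8, -1.6]
grip_width: 0.0155
```

```bash
python3 -c "
from h import *
to(.43,.064,.047,0)
t=cam('scene');save(t,'s16.png',(290,150,470,290),4)
t=cam('top');save(t,'t16.png',(240,95,400,240),5)"
```

```text
at [0.4171 0.0882 0.0259] turn total [-0.0003  0.0002 -0.0003] shift total (after turn) [-0.528  0.322  0.604] F [ 1.22  0.8  -1.6 ] w 0.0155 t 16.75
```

View pics/s16.png

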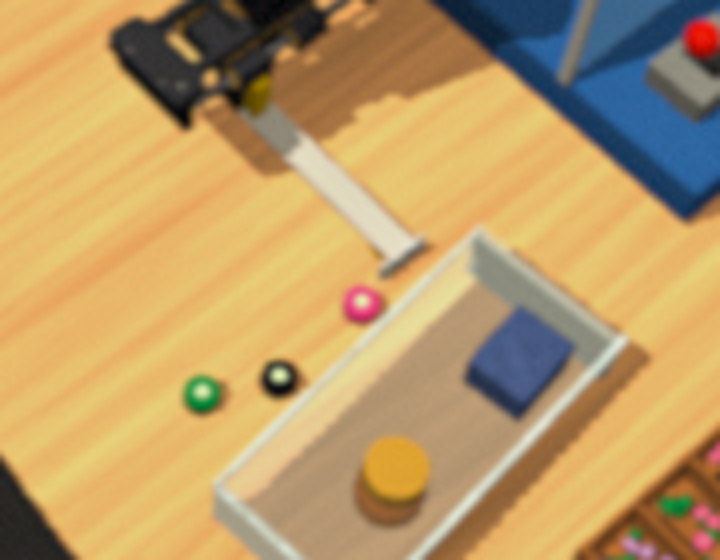

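View pics/t16.png

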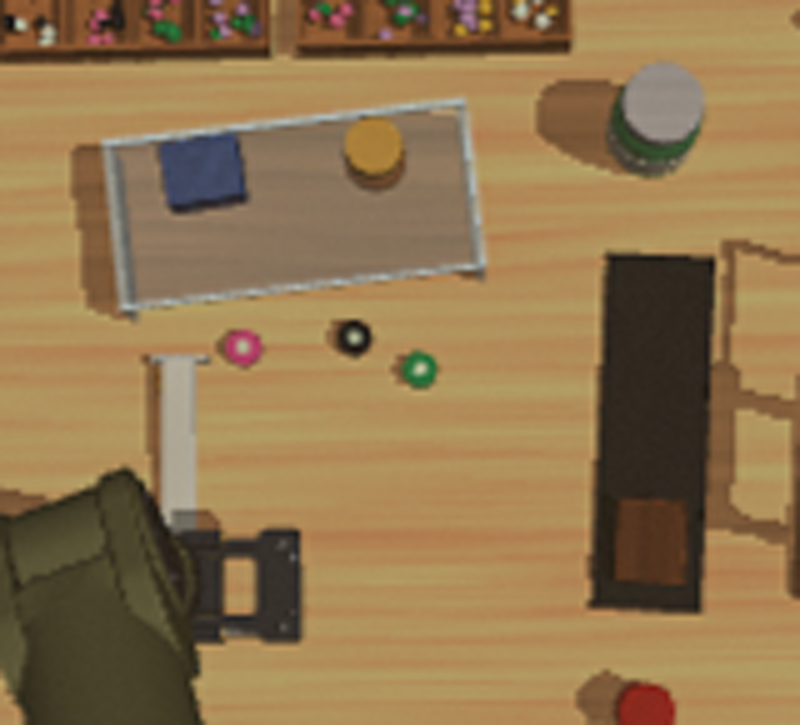

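Request:
drive_tool --increments '[[[-0.55, 0, 0], [0, 0, 0]], [[0, 0.3, 0.65], [0, 0, 0]], [[0, 0.5, 0], [0, 0, 0]], [[0, 0.5, 0], [0, 0, 0]], [[0, 0.5, 0], [0, 0, 0]], [[0, 0.5, 0], [0, 0, 0]], [[0, 0.5, 0], [0, 0, 0]], [[0, 0.5, 0], [0, 0, 0]], [[0, 0.5, 0], [0, 0, 0]], [[0, 0, 0], [0, 0, 0]]]'

```text
time_s: 17.85
tool_pos: [0.5716, 0.062, 0.0475]
tool_rot: [136.8, 89.9, 46.7]
force: [-1.0, 0.8, -1.2]
grip_width: 0.0157
```

Request:
drive_tool --increments '[[[0.25, 0, 0], [0, 0, 0]], [[0.25, 0, 0], [0, 0, 0]], [[0, 0, 0], [0, 0, 0]], [[0, -0.3, 0], [0, 0, 0]], [[0, -0.4, 0], [0, 0, 0]], [[0, -0.4, 0], [0, 0, 0]], [[0, -0.4, 0], [0, 0, 0]], [[0, -0.4, 0], [0, 0, 0]], [[0, -0.3, 0], [0, 0, 0]], [[0, 0, 0], [0, 0, 0]]]'

```text
time_s: 18.85
tool_pos: [0.4788, 0.0619, 0.0277]
tool_rot: [-28.8, 89.9, -118.8]
force: [-0.4, 0.7, -1.5]
grip_width: 0.016
```

```bash
python3 -c "
from h import *
to(.43,.064,.047,0)
t=cam('scene');save(t,'s17.png',(290,150,470,290),4)
t=cam('top');save(t,'t17.png',(240,95,400,240),5)"
```

```text
at [0.4788 0.0619 0.0277] turn total [0.0001 0.0009 0.0005] shift total (after turn) [-0.483 -1.221 -0.053] F [-0.38  0.7  -1.47] w 0.016 t 18.85
```

View pics/s17.png

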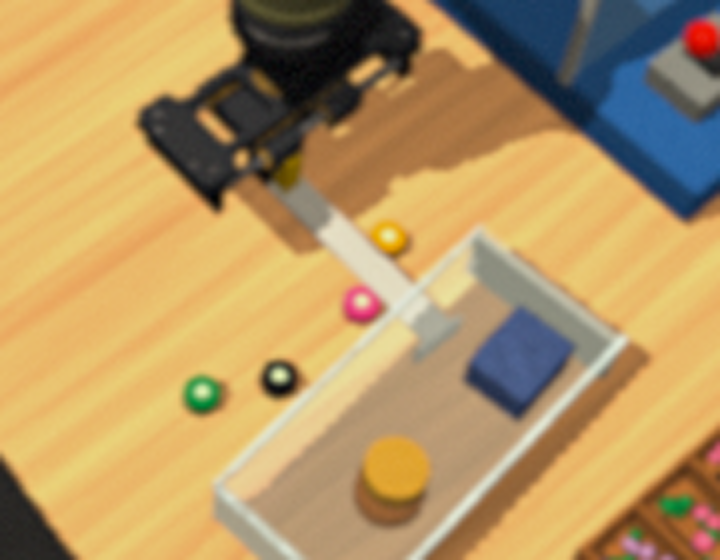

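View pics/t17.png

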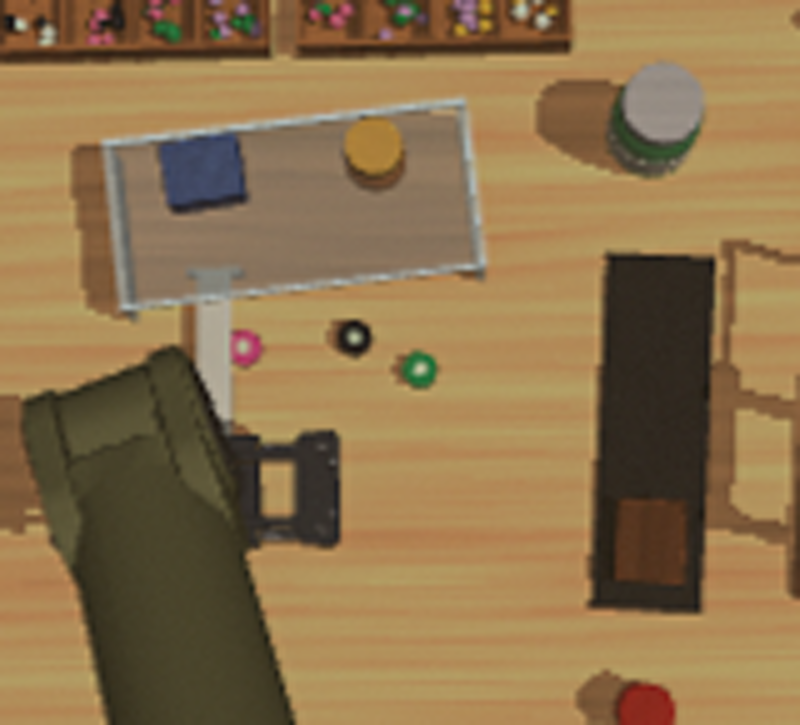

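Request:
drive_tool --increments '[[[-0.55, 0, 0], [0, 0, 0]], [[0, -0.4, 0], [0, 0, 0]], [[0, -0.4, 0], [0, 0, 0]], [[0, -0.3, 0], [0, 0, 0]], [[-0.5, 0, 0], [0, 0, 0]], [[-0.5, 0, 0], [0, 0, 0]], [[-0.4, 0, 0.3], [0, 0, 0]], [[0, 0, 0.7], [0.0125, 0, 0]], [[0, 0, 0.8], [0.0125, 0, 0]], [[0, 0, 0.9], [0.0125, 0, 0]]]'

```text
time_s: 19.95
tool_pos: [0.4354, -0.0463, 0.1065]
tool_rot: [90.0, 89.9, -4.5]
force: [1.1, -0.5, -1.0]
grip_width: 0.0158
```

Request:
drive_tool --increments '[[[0, 0, 0.9], [0, 0, 0]], [[0, 0, 0.9], [0, 0, 0]], [[0, 0, 0.9], [0, 0, 0]], [[0, 0, 0.9], [0, 0, 0]], [[0, 0, 0.8], [0, 0, 0]], [[0, 0, 0.4], [0, 0, 0]], [[0, 0, 0], [0, 0, 0]], [[0, 0, 0], [0, 0, 0]]]'

```text
time_s: 20.75
tool_pos: [0.4196, -0.2357, 0.1056]
tool_rot: [-174.0, 89.9, 91.6]
force: [0.1, 0.3, -0.9]
grip_width: 0.0157
```

```bash
python3 -c "
from h import *
to(.4428,-.2529,.028,-4.5)"
```

```text
at [ 0.4196 -0.2357  0.1056] turn total [ 0.0003 -0.0006  0.0001] shift total (after turn) [1.94  0.613 0.383] F [ 0.07  0.31 -0.88] w 0.0157 t 20.75
```

Request:
drive_tool --increments '[[[0, 0.6, 0.38], [0, 0, 0]], [[0, 0, 0], [0, 0, 0]], [[0, 0, 0], [0, 0, 0]], [[0.5, 0, 0], [0, 0, 0]], [[0.5, 0, 0], [0, 0, 0]], [[0, 0, 0], [0, 0, 0]], [[0, 0, 0], [0, 0, 0]]]'

```text
time_s: 21.45
tool_pos: [0.4416, -0.253, 0.0659]
tool_rot: [-120.3, 90.0, 145.2]
force: [0.7, 0.5, -0.7]
grip_width: 0.0157
```

```bash
python3 -c "
from h import *
to(.4428,-.2529,.028,-4.5)
d=cam('scene');save(d,'s18.png',(200,170,330,320),5);save(cam('top'),'t18.png',(330,130,460,230),6)"
```

```text
at [ 0.4416 -0.253   0.0659] turn total [ 0.0005 -0.0002  0.0003] shift total (after turn) [ 0.949  0.031 -0.005] F [ 0.74  0.5  -0.74] w 0.0157 t 21.45
```

View pics/s18.png

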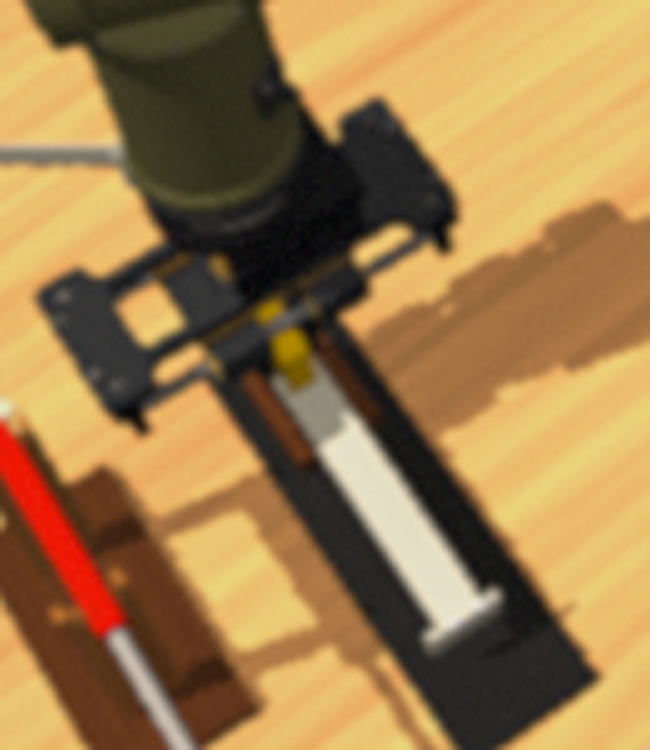

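View pics/t18.png

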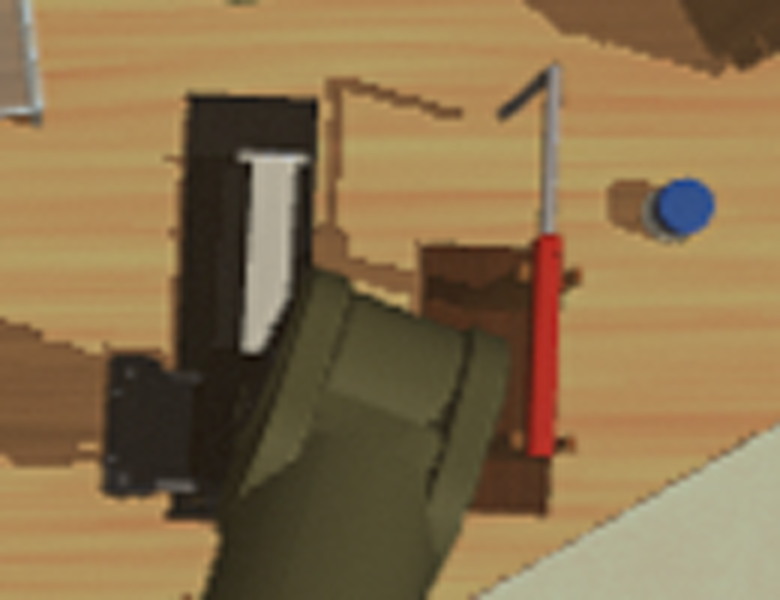

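Request:
drive_tool --increments '[[[0.4, 0.03, 0], [0, 0, 0]], [[0.35, 0, 0], [0, 0, 0]], [[0.2, 0, 0], [0, 0, 0]], [[0, 0, 0], [0, 0, 0]], [[0, 0, 0], [0, 0, 0]]]'

```text
time_s: 22.05
tool_pos: [0.4431, -0.2542, 0.0278]
tool_rot: [63.1, 90.0, -31.4]
force: [0.7, -0.1, -0.7]
grip_width: 0.0156
```

Request:
drive_tool --increments '[[[0, 0, 0], [0, 0, 0]], [[0, 0, 0], [0, 0, 0]], [[0, 0, 0], [0, 0, 0]], [[0, 0, 0], [0, 0, 0]], [[0, 0, 0], [0, 0, 0]]]' --hand 0.1

```text
time_s: 22.55
tool_pos: [0.443, -0.2543, 0.0278]
tool_rot: [38.1, 90.0, -56.5]
force: [-0.8, -0.9, 0.2]
grip_width: 0.0441
```

Request:
drive_tool --increments '[[[-0.4, 0, 0], [0, 0, 0]], [[-0.6, 0, 0], [0, 0, 0]], [[-0.8, 0, 0], [0, 0, 0]], [[-0.8, 0, 0], [0, 0, 0]], [[0, 0, -0.8], [0, 0, 0]], [[0, 0, -0.9], [0, 0, 0]], [[0, 0, -0.9], [-0.0375, 0, 0]], [[0, 0, 0], [0, 0, 0]]]'

```text
time_s: 23.35
tool_pos: [0.4519, -0.1451, 0.1321]
tool_rot: [155.6, 89.9, 66.1]
force: [0.4, 0.6, 0.7]
grip_width: 0.0479
```

```bash
python3 -c "
from h import *
to(.573,-.087,.1,0)
d=cam('scene');save(d,'s19.png',(200,170,330,320),5);t=cam('top');save(t,'t19.png',(240,95,460,240),3)
def ctr(d,lo,hi,name,box):
    hsv=cv2.cvtColor(d['frame'],cv2.COLOR_RGB2HSV); m=cv2.inRange(hsv,lo,hi); M=np.zeros_like(m); x0,y0,x1,y1=box; M[y0:y1,x0:x1]=m[y0:y1,x0:x1]
    v,u=np.nonzero(M); return u.mean(),v.mean(),len(u)
for n,d,bx in(('s',d,(270,150,400,270)),('t',t,(270,155,345,185))):
    for c,lo,hi in(('green',(60,100,40),(90,255,255)),('pink',(160,90,80),(178,255,255)),('gold',(20,190,150),(32,255,255)),('black',(0,0,0),(180,255,55))):
        try:
            u,v,k=ctr(d,lo,hi,c,bx); print(n,c,round(u,1),round(v,1),k,ray(d,u,v,.010)[:2].round(4))
        except Exception as e: print(n,c,e)
"
```

```text
at [ 0.4519 -0.1451  0.1321] turn total [ 0.0042 -0.0005 -0.0002] shift total (after turn) [ 0.801  3.027 -1.452] F [0.38 0.63 0.67] w 0.0479 t 23.35
s green 339.9 248.3 30 [ 0.5762 -0.0859]
s pink 380.0 225.8 49 [0.5944 0.0418]
s gold 388.0 251.8 144 [0.6646 0.0051]
s black 293.7 185.1 1981 [ 0.3384 -0.0594]
t green 323.5 168.7 23 [ 0.5742 -0.0872]
t pink 288.2 164.2 33 [0.593  0.0401]
t gold 275.2 170.7 12 [0.5701 0.0877]
t black 322.0 169.0 40 [ 0.5731 -0.0819]
```

View pics/s19.png

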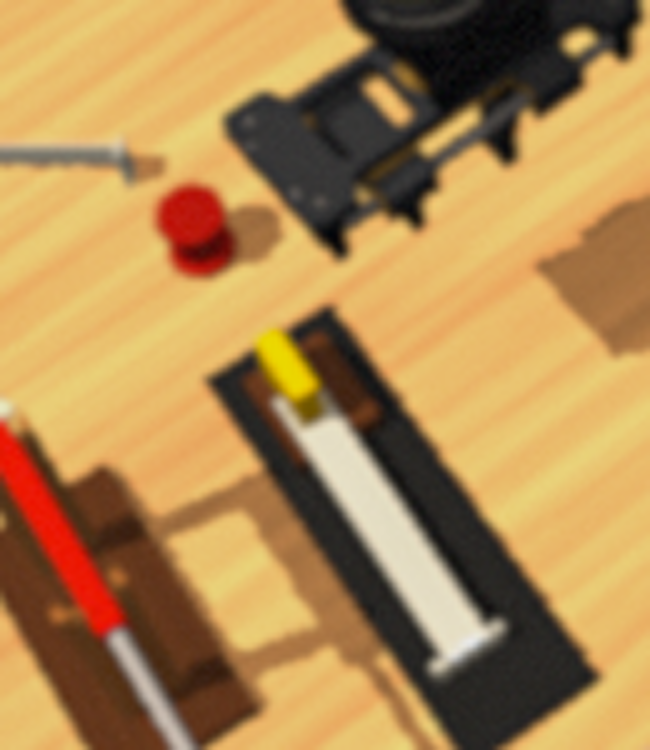

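View pics/t19.png

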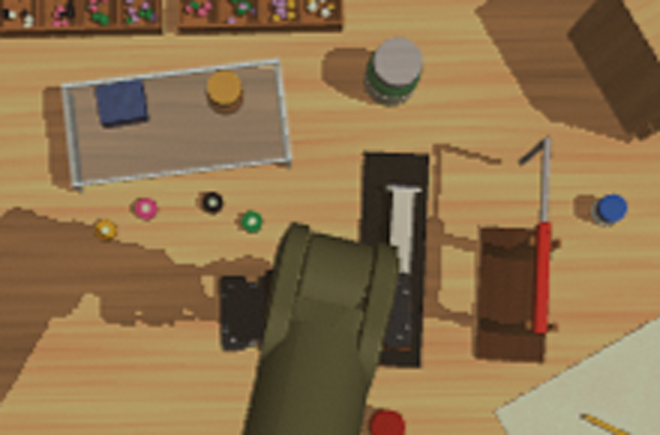

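Request:
drive_tool --increments '[[[0, 0.6, -0.3], [0, 0, 0]], [[0, 0.6, -0.3], [0, 0, 0]], [[0, 0.6, -0.3], [0, 0, 0]], [[0, 0.6, -0.3], [0, 0, 0]], [[0.4, 0.65, -0.25], [0, 0, 0]], [[0.6, 0, 0], [0, 0, 0]], [[0.5, 0, 0], [0, 0, 0]], [[0.5, 0, 0], [0, 0, 0]], [[0, 0, 0], [0, 0, 0]], [[0, 0, 0], [0, 0, 0]]]' --hand 0

```text
time_s: 24.45
tool_pos: [0.573, -0.0938, 0.0516]
tool_rot: [-85.1, 90.0, -175.3]
force: [1.0, -0.4, 0.2]
grip_width: 0.0436
```

```bash
python3 -c "
from h import *
to(.5755,-.0865,.004,0)
d=cam('scene');save(d,'s20.png',(270,150,430,270),5)"
```

```text
at [ 0.573  -0.0938  0.0516] turn total [-0.0011  0.      0.0004] shift total (after turn) [ 1.189  0.061 -0.182] F [ 1.04 -0.38  0.2 ] w 0.0436 t 24.45
```

View pics/s20.png

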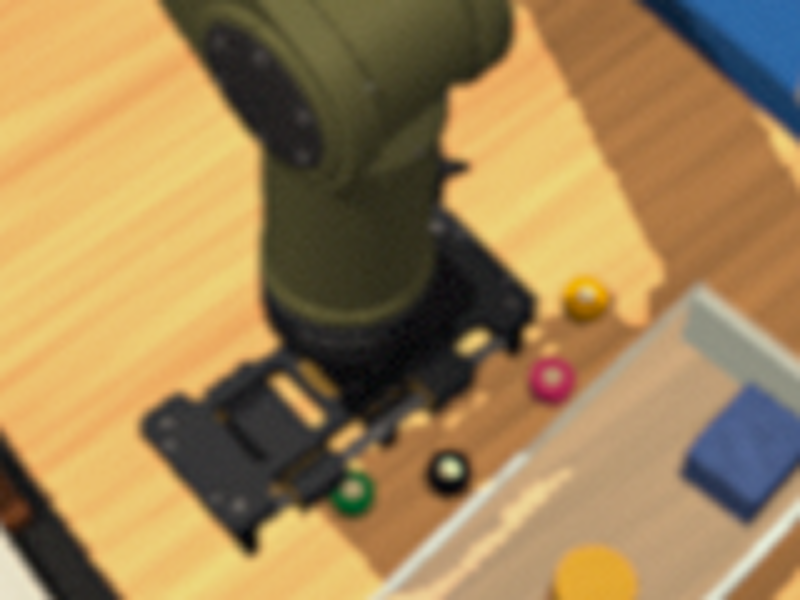

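Request:
drive_tool --increments '[[[0, 0.06, -0.18], [0, 0, 0]], [[0.4, 0, 0], [0, 0, 0]], [[0.4, 0, 0], [0, 0, 0]], [[0.37, 0, 0], [0, 0, 0]], [[0, 0, 0], [0, 0, 0]]]'

```text
time_s: 25.0
tool_pos: [0.5733, -0.0853, 0.0018]
tool_rot: [-101.1, 89.7, 168.9]
force: [-0.3, -0.3, -0.6]
grip_width: 0.0433
```

Request:
drive_tool --increments '[[[0, 0, 0], [0, 0, 0]], [[0, 0, 0], [0, 0, 0]], [[0, 0, 0], [0, 0, 0]], [[0, 0, 0], [0, 0, 0]], [[0, 0, 0], [0, 0, 0]]]' --hand -1 --squeeze 20

```text
time_s: 25.5
tool_pos: [0.576, -0.0855, 0.0055]
tool_rot: [70.0, 89.9, -20.0]
force: [0.1, 0.8, 2.1]
grip_width: 0.0253
```

Request:
drive_tool --increments '[[[-0.5, 0, 0], [0, 0, 0]], [[-0.7, 0, 0], [0, 0, 0]], [[-0.9, 0, 0], [0, 0, 0]], [[-0.9, 0, 0], [0, 0, 0]], [[-0.6, 0, 0], [0, 0, 0]], [[-0.3, 0, 0], [0, 0, 0]], [[0, 0, 0], [0, 0, 0]]]'

```text
time_s: 26.2
tool_pos: [0.5766, -0.0855, 0.1625]
tool_rot: [70.2, 89.8, -19.8]
force: [0.2, 0.5, -0.2]
grip_width: 0.0252
```

```bash
python3 -c "
from h import *
to(.464,.301,.16,0)
d=cam('scene');save(d,'s21.png',(270,150,430,270),5)"
```

```text
at [ 0.5766 -0.0855  0.1625] turn total [-0.0002  0.0005 -0.0014] shift total (after turn) [ 0.063 -2.814 -9.663] F [ 0.15  0.51 -0.18] w 0.0252 t 26.2
```

View pics/s21.png

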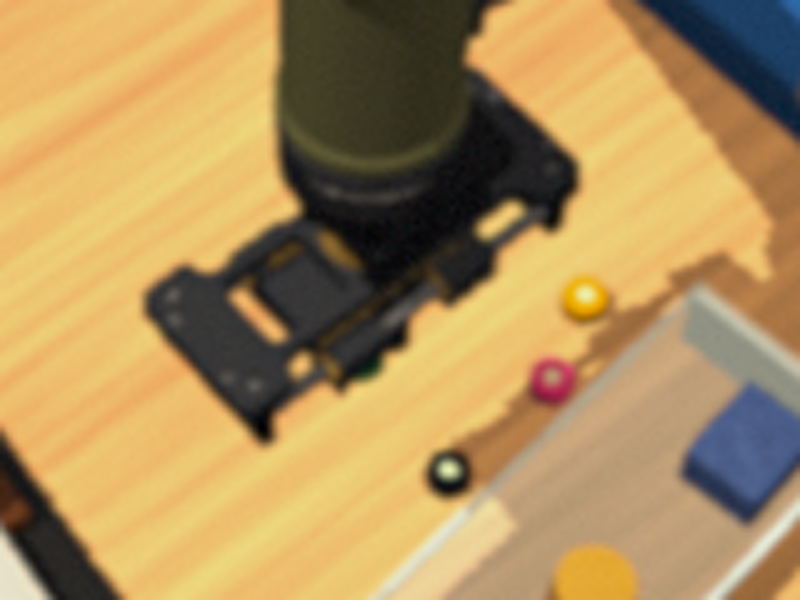

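Request:
drive_tool --increments '[[[0, -0.46, -0.6], [0, 0, 0]], [[0, -0.46, -0.8], [0, 0, 0]], [[0, -0.46, -0.8], [0, 0, 0]], [[0, -0.46, -0.8], [0, 0, 0]], [[0, -0.46, -0.8], [0, 0, 0]], [[0, 0, -0.9], [0, 0, 0]], [[0, 0, -0.9], [0, 0, 0]], [[0, 0, -0.9], [0, 0, 0]], [[0, 0, -0.9], [0, 0, 0]], [[0, 0, -0.9], [0, 0, 0]]]'

```text
time_s: 27.25
tool_pos: [0.4825, 0.2473, 0.1588]
tool_rot: [-69.3, 89.8, -159.4]
force: [0.3, -0.2, -0.5]
grip_width: 0.025
```

Request:
drive_tool --increments '[[[0, 0, -0.8], [0, 0, 0]], [[0, 0, -0.7], [0, 0, 0]], [[0, 0, -0.4], [0, 0, 0]], [[0, 0, 0], [0, 0, 0]], [[0, 0, 0], [0, 0, 0]]]'

```text
time_s: 27.75
tool_pos: [0.4829, 0.3217, 0.1591]
tool_rot: [-59.0, 89.8, -149.0]
force: [-0.3, -0.0, -0.1]
grip_width: 0.025
```

```bash
python3 -c "
from h import *
to(.484,.326,.098,0)
d=cam('scene');save(d,'s22.png',(370,70,510,210),5)
d=cam('top');save(d,'t22.png',(160,120,260,240),5)"
```

```text
at [0.4829 0.3217 0.1591] turn total [0.0001 0.0008 0.0013] shift total (after turn) [ 1.528  0.027 -0.107] F [-0.25 -0.05 -0.11] w 0.025 t 27.75
```

View pics/s22.png

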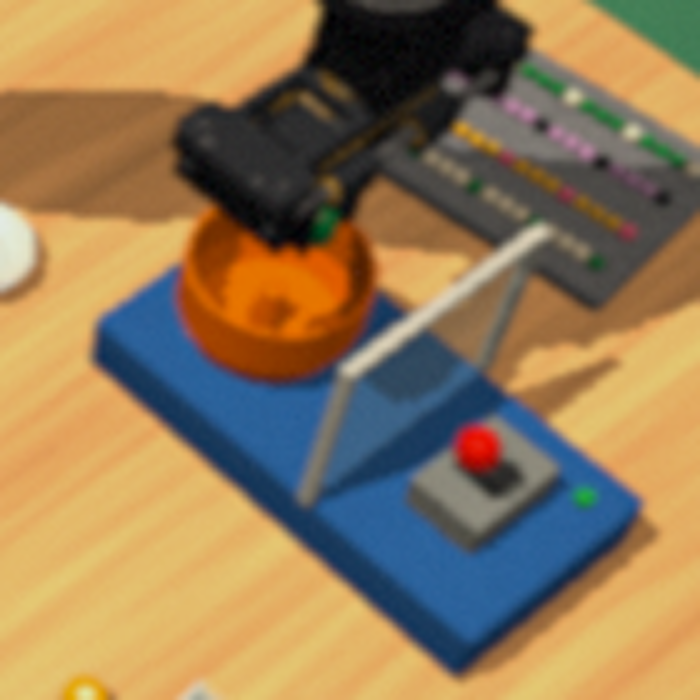

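View pics/t22.png

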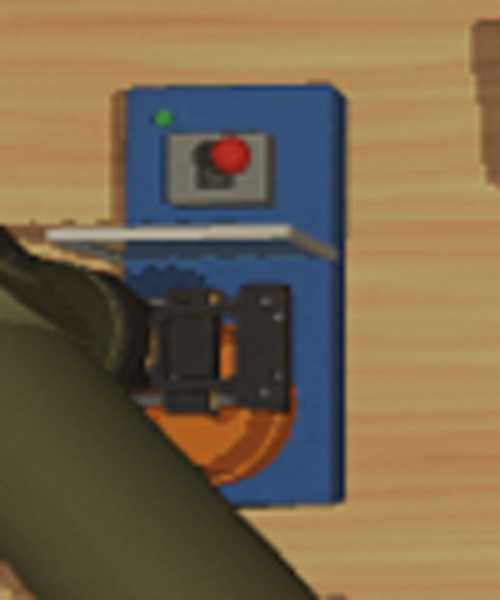

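Request:
drive_tool --increments '[[[0.4, 0, -0.1], [0, 0, 0]], [[0.5, 0, 0], [0, 0, 0]], [[0.4, 0, 0], [0, 0, 0]], [[0.2, 0, 0], [0, 0, 0]], [[0, 0, 0], [0, 0, 0]]]'

```text
time_s: 28.35
tool_pos: [0.483, 0.3256, 0.0991]
tool_rot: [-59.6, 89.8, -149.6]
force: [0.5, -0.0, -0.4]
grip_width: 0.025
```

Request:
drive_tool --increments '[[[0, 0, 0], [0, 0, 0]], [[0, 0, 0], [0, 0, 0]], [[0, 0, 0], [0, 0, 0]], [[0, 0, 0], [0, 0, 0]], [[-0.4, 0, 0], [0, 0, 0]], [[-0.6, 0, 0], [0, 0, 0]], [[-0.5, 0, 0], [0, 0, 0]], [[0, 0, 0.8], [0, 0, 0]], [[0, 0, 0.9], [0, 0, 0]], [[0, 0, 0.9], [0, 0, 0]]]' --hand -0.15

```text
time_s: 29.35
tool_pos: [0.4839, 0.2223, 0.1624]
tool_rot: [103.3, 89.9, 13.4]
force: [0.7, 0.2, 0.3]
grip_width: 0.0371
```

```bash
cat >> h.py <<'E'
def blobs():
    import itertools
    for n in('scene','top'):
        d=cam(n); D[n]=d; hsv=cv2.cvtColor(d['frame'],cv2.COLOR_RGB2HSV)
        for c,lo,hi in(('green',(60,100,30),(90,255,255)),('pink',(160,90,80),(178,255,255)),('gold',(20,190,150),(32,255,255)),('black',(0,0,0),(180,255,70)),('violet',(125,80,40),(158,255,255))):
            m=cv2.inRange(hsv,lo,hi); k,_,st,ce=cv2.connectedComponentsWithStats(m)
            for i in range(1,k):
                p=ray(d,*ce[i],.010)
                if 8<st[i,4]<90 and .4<p[0]<.68 and -.2<p[1]<.25 and max(st[i,2:4])<12: print(n,c,ce[i].round(1),st[i,4],p[:2].round(4))
E
python3 -c "
from h import *
blobs(); to(.594,.041,.1,0)
d=D['scene'];save(d,'s23.png',(370,70,510,210),5)
d=D['top'];save(d,'t23.png',(160,120,340,240),4)"
```

```text
scene pink [379.9 225.7] 50 [0.5942 0.0417]
scene gold [386.4 209.3] 43 [0.5678 0.0911]
scene black [359.3 246.2] 22 [ 0.6043 -0.0424]
top pink [288.2 164.1] 32 [0.5934 0.0403]
top gold [274.5 171.6] 20 [0.5667 0.0902]
top black [310.4 162.1] 25 [ 0.5991 -0.0403]
at [0.4852 0.2167 0.1618] turn total [-0.0039  0.0021 -0.0007] shift total (after turn) [1.545 2.719 4.392] F [-0.34 -0.07 -0.39] w 0.0366 t 29.45
```

View pics/s23.png

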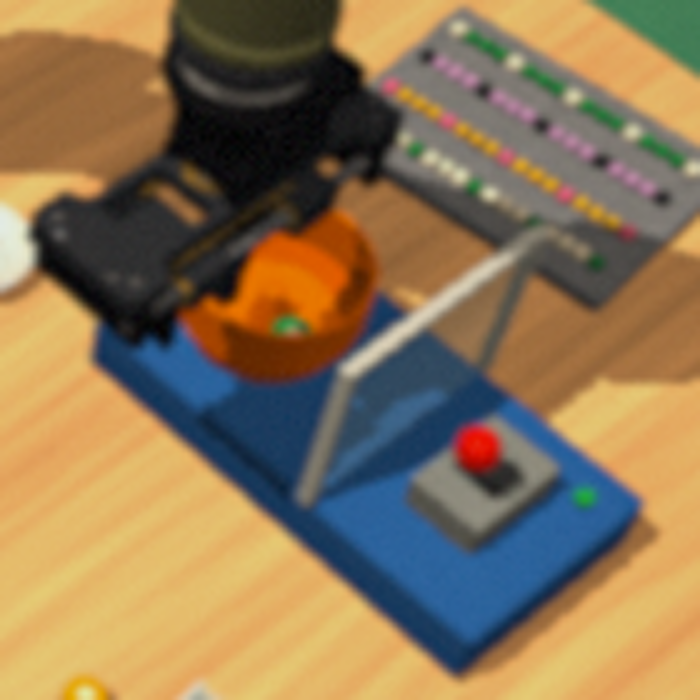

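View pics/t23.png

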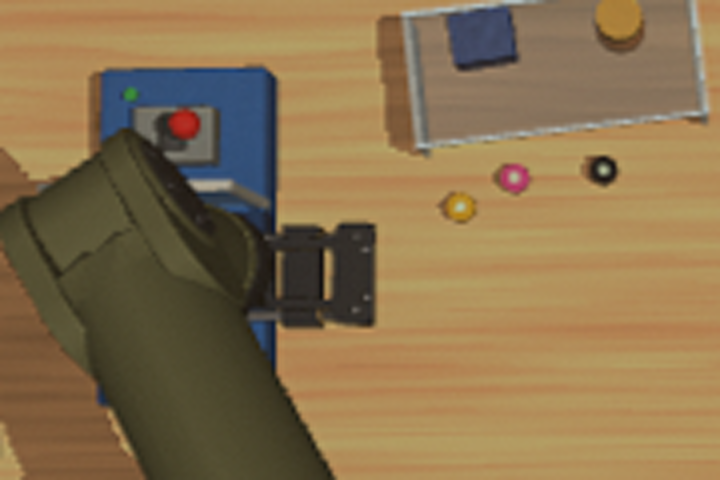

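Request:
drive_tool --increments '[[[0, 0, 0.8], [-0.004, 0, 0]], [[0, 0.2, 0.8], [0, 0, 0]], [[0.3, 0.6, 0.8], [0, 0, 0]], [[0.6, 0.6, 0.6], [0, 0, 0]], [[0.6, 0.6, 0.15], [0, 0, 0]], [[0.6, 0.05, 0], [0, 0, 0]], [[0.6, 0, 0], [0, 0, 0]], [[0, 0, 0], [0, 0, 0]], [[0, 0, 0], [0, 0, 0]]]' --hand 0

```text
time_s: 30.35
tool_pos: [0.5668, 0.0981, 0.0539]
tool_rot: [134.0, 90.0, 44.5]
force: [0.7, 0.9, 0.7]
grip_width: 0.0436
```

```bash
python3 -c "
from h import *
to(.5675,.0905,.005,0);blobs();to(.5675,.0905,.005,0)"
```

```text
at [0.5668 0.0981 0.0539] turn total [ 0.0042 -0.0002 -0.0002] shift total (after turn) [1.223 0.018 0.19 ] F [0.69 0.89 0.67] w 0.0436 t 30.35
scene pink [379.9 225.8] 49 [0.5943 0.0415]
scene black [359.3 246.2] 22 [ 0.6043 -0.0424]
top black [310.4 162.1] 25 [ 0.5991 -0.0403]
at [0.5677 0.098  0.0549] turn total [ 0.004  -0.0001 -0.0014] shift total (after turn) [ 1.248 -0.005  0.188] F [-0.21 -0.21 -0.14] w 0.0438 t 30.45
```

Request:
drive_tool --increments '[[[0, 0, 0.19], [0.004, 0, 0]], [[0.4, 0, 0], [0, 0, 0]], [[0.4, 0, 0], [0, 0, 0]], [[0.3, 0, 0], [0, 0, 0]], [[0.12, 0, 0], [0, 0, 0]], [[0, 0, 0], [0, 0, 0]]]'

```text
time_s: 31.05
tool_pos: [0.5654, 0.0898, 0.0026]
tool_rot: [-91.9, 89.8, 178.1]
force: [0.3, 0.1, 0.4]
grip_width: 0.0436
```

Request:
drive_tool --increments '[[[0, 0, 0], [0, 0, 0]], [[0, 0, 0], [0, 0, 0]], [[0, 0, 0], [0, 0, 0]], [[0, 0, 0], [0, 0, 0]], [[0, 0, 0], [0, 0, 0]]]' --hand -1

```text
time_s: 31.55
tool_pos: [0.567, 0.0898, 0.0047]
tool_rot: [91.1, 89.9, 1.0]
force: [-0.5, 0.2, 2.8]
grip_width: 0.0248
```

Request:
drive_tool --increments '[[[-0.5, 0, 0], [0, 0, 0]], [[-0.7, 0, 0], [0, 0, 0]], [[-0.9, 0, 0], [0, 0, 0]], [[-0.9, -0.4, 0], [0, 0, 0]], [[-0.6, -0.6, 0], [0, 0, 0]], [[-0.3, -0.6, 0], [0, 0, 0]], [[0, -0.5, 0], [0, 0, 0]], [[0, -0.3, -0.4], [0, 0, 0]], [[0, 0, -0.8], [0, 0, 0]], [[0, 0, -0.9], [0, 0, 0]]]'

```text
time_s: 32.55
tool_pos: [0.4704, 0.1744, 0.1602]
tool_rot: [45.5, 89.9, -44.7]
force: [-0.4, -0.1, -0.2]
grip_width: 0.0253
```

```bash
python3 -c "
from h import *
to(.445,.326,.098,0);blobs();to(.445,.326,.098,0)"
```

```text
at [0.4704 0.1744 0.1602] turn total [-0.0014  0.0005 -0.0005] shift total (after turn) [ 1.555 -0.635 -3.79 ] F [-0.37 -0.1  -0.24] w 0.0253 t 32.55
scene pink [379.9 225.8] 49 [0.5943 0.0415]
scene black [359.3 246.2] 22 [ 0.6043 -0.0424]
top pink [288.2 164.2] 33 [0.593  0.0401]
top black [310.4 162.1] 25 [ 0.5991 -0.0403]
at [0.4692 0.1807 0.1605] turn total [ 0.0039 -0.0019 -0.0003] shift total (after turn) [ 1.563 -0.605 -3.633] F [-1.5   0.08 -0.39] w 0.0252 t 32.65
```

Request:
drive_tool --increments '[[[0, -0.3, -0.8], [0, 0, 0]], [[0, -0.3, -0.9], [0, 0, 0]], [[0, 0, -0.9], [0, 0, 0]], [[0, 0, -0.7], [0, 0, 0]], [[0, 0, -0.33], [0, 0, 0]], [[0.5, 0, 0], [0, 0, 0]], [[0.5, 0, 0], [0, 0, 0]], [[0.4, 0, 0], [0, 0, 0]], [[0.15, 0, 0], [0, 0, 0]], [[0, 0, 0], [0, 0, 0]]]'

```text
time_s: 33.65
tool_pos: [0.446, 0.3187, 0.0972]
tool_rot: [-73.7, 89.9, -163.7]
force: [-0.3, 0.3, 0.5]
grip_width: 0.0252
```

Request:
drive_tool --increments '[[[0, 0, 0], [0, 0, 0]], [[0, 0, 0], [0, 0, 0]], [[0, 0, 0], [0, 0, 0]], [[0, 0, 0], [0, 0, 0]], [[-0.4, 0, 0], [0, 0, 0]], [[-0.6, 0, 0], [0, 0, 0]], [[-0.5, 0, 0], [0, 0, 0]], [[0, 0, 0.8], [0, 0, 0]], [[0, 0, 0.9], [0, 0, 0]], [[0, 0, 0.9], [0, 0, 0]]]' --hand -0.15

```text
time_s: 34.65
tool_pos: [0.4467, 0.2146, 0.1595]
tool_rot: [101.0, 89.9, 11.1]
force: [0.1, -0.9, 0.4]
grip_width: 0.0369
```

```bash
python3 -c "
from h import *
blobs(); to(.594,.041,.055,0)
d=D['scene'];save(d,'s24.png',(370,70,510,210),5)"
```

```text
scene pink [379.9 225.8] 49 [0.5943 0.0415]
scene black [359.3 246.2] 22 [ 0.6043 -0.0424]
top pink [288.2 164.1] 32 [0.5934 0.0403]
top black [310.3 162. ] 24 [ 0.5994 -0.0399]
at [0.4478 0.2094 0.1589] turn total [-0.0038  0.0021 -0.0007] shift total (after turn) [2.598 3.655 4.211] F [-0.19 -0.16  0.01] w 0.0365 t 34.75
```

View pics/s24.png

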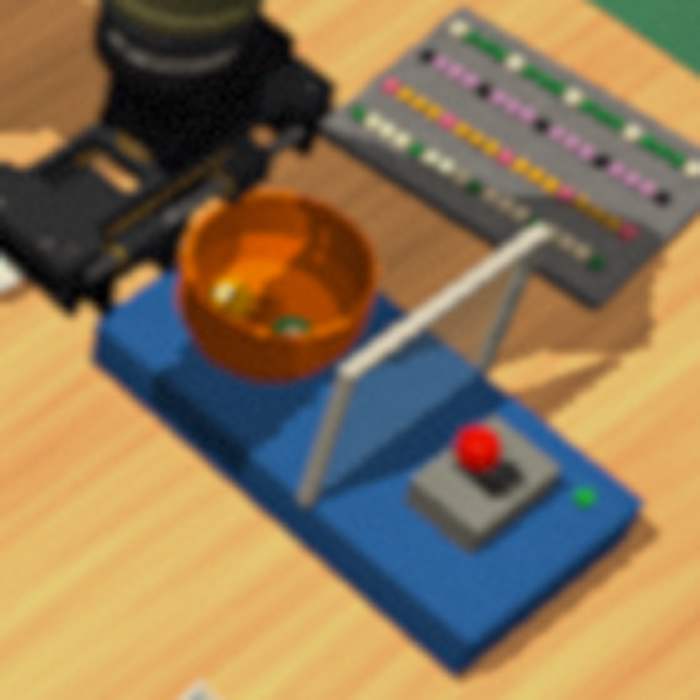

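Request:
drive_tool --increments '[[[0, 0.3, 0.8], [-0.004, 0, 0]], [[0, 0.6, 0.8], [0, 0, 0]], [[0.3, 0.7, 0.7], [0, 0, 0]], [[0.5, 0.7, 0.7], [0, 0, 0]], [[0.6, 0.7, 0.7], [0, 0, 0]], [[0.6, 0.5, 0.4], [0, 0, 0]], [[0.6, 0.15, 0.25], [0, 0, 0]], [[0, 0, 0], [0, 0, 0]], [[0, 0, 0], [0, 0, 0]]]' --hand 0

```text
time_s: 35.65
tool_pos: [0.5937, 0.0434, 0.0549]
tool_rot: [-170.5, 89.9, 100.0]
force: [-0.3, 0.5, -0.1]
grip_width: 0.0435
```

```bash
python3 -c "
from h import *
to(.594,.041,.005,0)"
```

```text
at [0.5937 0.0434 0.0549] turn total [ 0.0041 -0.0006  0.0001] shift total (after turn) [1.248 0.008 0.06 ] F [-0.29  0.5  -0.1 ] w 0.0435 t 35.65
```

Request:
drive_tool --increments '[[[0, 0, 0.06], [0.004, 0, 0]], [[0.4, 0, 0], [0, 0, 0]], [[0.4, 0, 0], [0, 0, 0]], [[0.3, 0, 0], [0, 0, 0]], [[0.13, 0, 0], [0, 0, 0]], [[0, 0, 0], [0, 0, 0]]]'

```text
time_s: 36.25
tool_pos: [0.5926, 0.0397, 0.0035]
tool_rot: [-92.2, 89.9, 177.8]
force: [0.8, 0.1, -0.2]
grip_width: 0.0437
```

Request:
drive_tool --increments '[[[0, 0, 0], [0, 0, 0]], [[0, 0, 0], [0, 0, 0]], [[0, 0, 0], [0, 0, 0]], [[0, 0, 0], [0, 0, 0]], [[0, 0, 0], [0, 0, 0]]]' --hand -1

```text
time_s: 36.75
tool_pos: [0.5942, 0.0397, 0.0055]
tool_rot: [87.2, 89.9, -2.9]
force: [-0.6, -0.1, 1.6]
grip_width: 0.0252
```

Request:
drive_tool --increments '[[[-0.5, 0, 0], [0, 0, 0]], [[-0.7, 0, 0], [0, 0, 0]], [[-0.9, -0.3, 0], [0, 0, 0]], [[-0.9, -0.6, 0], [0, 0, 0]], [[-0.6, -0.6, -0.2], [0, 0, 0]], [[-0.3, -0.6, -0.5], [0, 0, 0]], [[0, -0.6, -0.7], [0, 0, 0]], [[0, 0, -0.9], [0, 0, 0]], [[0, 0, -0.9], [0, 0, 0]], [[0, 0, -0.8], [0, 0, 0]]]'

```text
time_s: 37.75
tool_pos: [0.4855, 0.2011, 0.1614]
tool_rot: [61.6, 89.9, -28.4]
force: [0.6, -0.1, 0.7]
grip_width: 0.025
```

```bash
python3 -c "
from h import *
blobs();to(.478,.345,.1,0)"
```

```text
scene black [359.3 246.2] 22 [ 0.6043 -0.0424]
top black [310.4 162.1] 25 [ 0.5991 -0.0403]
at [0.4843 0.2053 0.1615] turn total [ 0.0036 -0.0016 -0.0002] shift total (after turn) [ 1.537 -0.159 -3.492] F [ 0.38 -0.49  0.01] w 0.025 t 37.85
```

Request:
drive_tool --increments '[[[0, -0.3, -0.8], [0, 0, 0]], [[0, 0, -0.9], [0, 0, 0]], [[0, 0, -0.8], [0, 0, 0]], [[0, 0, -0.5], [0, 0, 0]], [[0, 0, -0.2], [0, 0, 0]], [[0.5, 0, 0], [0, 0, 0]], [[0.5, 0, 0], [0, 0, 0]], [[0.4, 0, 0], [0, 0, 0]], [[0.05, 0, 0], [0, 0, 0]], [[0, 0, 0], [0, 0, 0]]]'

```text
time_s: 38.85
tool_pos: [0.4739, 0.3269, 0.1027]
tool_rot: [-42.0, 89.9, -132.1]
force: [0.3, -0.4, 0.2]
grip_width: 0.0249
```

Request:
drive_tool --increments '[[[0, 0, 0], [0, 0, 0]], [[0, 0, 0], [0, 0, 0]], [[0, 0, 0], [0, 0, 0]], [[0, 0, 0], [0, 0, 0]], [[-0.4, 0, 0], [0, 0, 0]], [[-0.6, 0, 0], [0, 0, 0]], [[-0.5, 0, 0], [0, 0, 0]], [[0, 0, 0.8], [0, 0, 0]], [[0, 0, 0.9], [0, 0, 0]], [[0, 0, 0.9], [0, 0, 0]]]' --hand -0.15

```text
time_s: 39.85
tool_pos: [0.4739, 0.2234, 0.1643]
tool_rot: [104.2, 89.9, 14.3]
force: [-0.1, 0.7, 0.2]
grip_width: 0.0368
```

```bash
python3 -c "
from h import *
blobs(); to(.602,-.041,.055,0)
d=D['scene'];save(d,'s25.png',(370,70,510,210),5)"
```

```text
scene black [359.3 246.2] 22 [ 0.6043 -0.0424]
top black [310.3 162. ] 24 [ 0.5994 -0.0399]
at [0.4753 0.2178 0.1636] turn total [-0.0039  0.0022 -0.0006] shift total (after turn) [2.716 3.168 6.469] F [-0.45 -0.39  0.44] w 0.0369 t 39.95
```

View pics/s25.png

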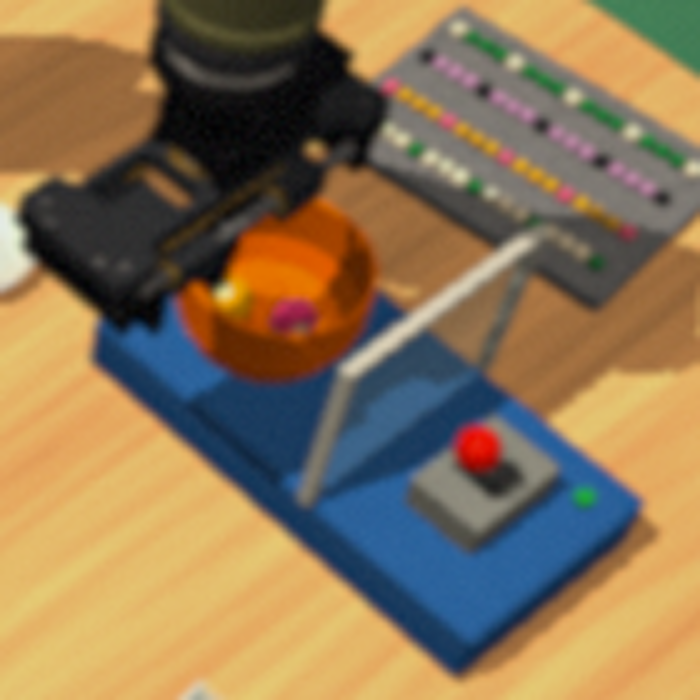

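Request:
drive_tool --increments '[[[0, 0.2, 0.8], [-0.004, 0, 0]], [[0, 0.5, 0.9], [0, 0, 0]], [[0, 0.6, 0.9], [0, 0, 0]], [[0.4, 0.6, 0.9], [0, 0, 0]], [[0.6, 0.6, 0.9], [0, 0, 0]], [[0.6, 0.4, 0.8], [0, 0, 0]], [[0.6, 0.27, 0.8], [0, 0, 0]], [[0.5, 0, 0.6], [0, 0, 0]], [[0, 0, 0], [0, 0, 0]], [[0, 0, 0], [0, 0, 0]]]' --hand 0

```text
time_s: 40.95
tool_pos: [0.6027, -0.0389, 0.0554]
tool_rot: [176.0, 89.9, 86.4]
force: [-0.4, 0.9, -0.1]
grip_width: 0.0437
```

```bash
python3 -c "
from h import *
to(.602,-.041,.005,0)"
```

```text
at [ 0.6027 -0.0389  0.0554] turn total [ 0.0034 -0.0005 -0.    ] shift total (after turn) [ 1.26  -0.018  0.053] F [-0.38  0.86 -0.11] w 0.0437 t 40.95
```

Request:
drive_tool --increments '[[[0, 0, 0.05], [0.004, 0, 0]], [[0.4, 0, 0], [0, 0, 0]], [[0.4, 0, 0], [0, 0, 0]], [[0.3, 0, 0], [0, 0, 0]], [[0.13, 0, 0], [0, 0, 0]], [[0, 0, 0], [0, 0, 0]]]'

```text
time_s: 41.55
tool_pos: [0.6013, -0.0411, 0.0042]
tool_rot: [-100.9, 89.9, 169.1]
force: [0.3, 0.5, -0.3]
grip_width: 0.0437
```

Request:
drive_tool --increments '[[[0, 0, 0], [0, 0, 0]], [[0, 0, 0], [0, 0, 0]], [[0, 0, 0], [0, 0, 0]], [[0, 0, 0], [0, 0, 0]], [[0, 0, 0], [0, 0, 0]]]' --hand -1

```text
time_s: 42.05
tool_pos: [0.6029, -0.0414, 0.0063]
tool_rot: [77.1, 89.9, -12.9]
force: [0.7, -0.6, 2.1]
grip_width: 0.0254
```

Request:
drive_tool --increments '[[[-0.5, 0, 0], [0, 0, 0]], [[-0.7, 0, 0], [0, 0, 0]], [[-0.9, -0.3, 0], [0, 0, 0]], [[-0.9, -0.6, -0.4], [0, 0, 0]], [[-0.6, -0.6, -0.8], [0, 0, 0]], [[-0.3, -0.6, -0.8], [0, 0, 0]], [[0, -0.6, -0.9], [0, 0, 0]], [[0, -0.6, -0.9], [0, 0, 0]], [[0, -0.3, -0.9], [0, 0, 0]], [[0, 0, -0.8], [0, 0, 0]]]'

```text
time_s: 43.05
tool_pos: [0.4566, 0.1801, 0.162]
tool_rot: [19.4, 89.8, -70.5]
force: [0.5, 0.1, -0.5]
grip_width: 0.0252
```

```bash
python3 -c "
from h import *
blobs();to(.456,.326,.1,0)"
```

```text
at [0.4572 0.1839 0.1624] turn total [ 0.0035 -0.0009 -0.0007] shift total (after turn) [ 1.56  -0.031 -3.553] F [-0.26  1.59  0.17] w 0.0249 t 43.15
```

Request:
drive_tool --increments '[[[0, -0.15, -0.8], [0, 0, 0]], [[0, 0, -0.9], [0, 0, 0]], [[0, 0, -0.8], [0, 0, 0]], [[0, 0, -0.6], [0, 0, 0]], [[0, 0, -0.3], [0, 0, 0]], [[0.5, 0, 0], [0, 0, 0]], [[0.5, 0, 0], [0, 0, 0]], [[0.4, 0, 0], [0, 0, 0]], [[0.05, 0, 0], [0, 0, 0]], [[0, 0, 0], [0, 0, 0]]]'

```text
time_s: 44.15
tool_pos: [0.4526, 0.3142, 0.1035]
tool_rot: [-63.1, 90.0, -153.2]
force: [0.1, 0.0, 0.6]
grip_width: 0.025
```

Request:
drive_tool --increments '[[[0, 0, 0], [0, 0, 0]], [[0, 0, 0], [0, 0, 0]], [[0, 0, 0], [0, 0, 0]], [[0, 0, 0], [0, 0, 0]], [[-0.4, 0, 0], [0, 0, 0]], [[-0.6, 0, 0], [0, 0, 0]], [[-0.8, 0, 0], [0, 0, 0]], [[-0.4, 0, 0.8], [0, 0, 0]], [[0, 0, 0.9], [0, 0, 0]], [[0, 0, 0.9], [0, 0, 0]]]' --hand -0.15

```text
time_s: 45.15
tool_pos: [0.4528, 0.2107, 0.1934]
tool_rot: [100.1, 89.9, 10.2]
force: [0.3, 0.1, -0.2]
grip_width: 0.0372
```

Request:
drive_tool --increments '[[[0, 0, 0.9], [0, 0, 0]], [[0, 0, 0.9], [0, 0, 0]], [[0, 0, 0.9], [0, 0, 0]], [[0, 0, 0.9], [0, 0, 0]], [[0, 0, 0.9], [0, 0, 0]], [[0, 0, 0.9], [0, 0, 0]], [[0, 0, 0.9], [0, 0, 0]], [[0, 0, 0.6], [0, 0, 0]]]' --hand 0.2

```text
time_s: 45.95
tool_pos: [0.4525, -0.0678, 0.193]
tool_rot: [42.6, 89.9, -47.5]
force: [0.0, 0.1, -0.4]
grip_width: 0.0523
```

```bash
python3 -c "
from h import *
blobs(); to(.4905,-.3955,.22,-4.2)
d=D['scene'];save(d,'s26.png',(370,70,510,210),5);d=D['top'];save(d,'t26.png',(160,95,460,270),2)"
```

```text
top black [324.7 206.4] 15 [ 0.4378 -0.0895]
at [ 0.4524 -0.0689  0.1927] turn total [ 0.0322  0.0006 -0.0005] shift total (after turn) [-0.682  1.548  8.072] F [-1.03 -0.07  0.21] w 0.0522 t 46.05
```

View pics/s26.png

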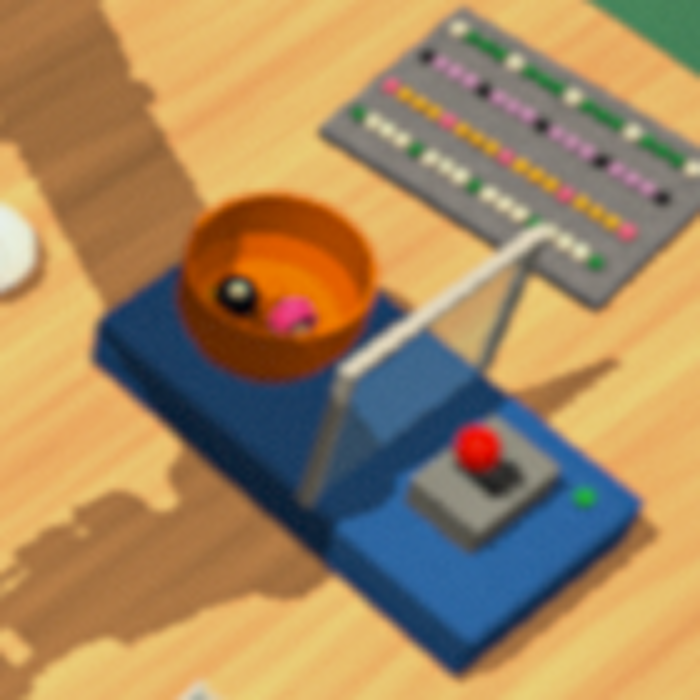

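View pics/t26.png

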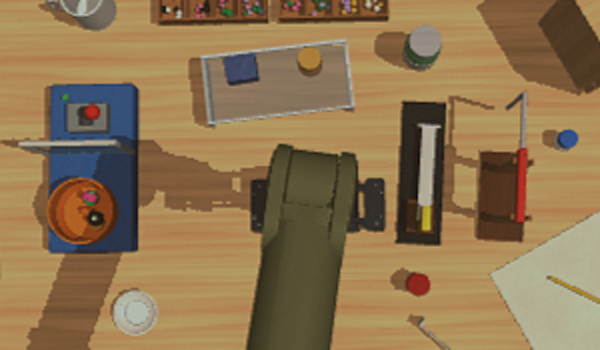

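Request:
drive_tool --increments '[[[-0.35, 0.15, 0.7], [0.016, 0, 0]], [[-0.35, 0.15, 0.8], [0.016, 0, 0]], [[0, 0.2, 0.9], [0, 0, 0]], [[0, 0.2, 0.9], [0, 0, 0]], [[0, 0.2, 0.9], [0, 0, 0]], [[0, 0.2, 0.9], [0, 0, 0]], [[0, 0.2, 0.9], [0, 0, 0]], [[0, 0.15, 0.8], [0, 0, 0]], [[0, 0.1, 0.7], [0, 0, 0]], [[0, 0, 0.5], [0, 0, 0]]]'

```text
time_s: 47.05
tool_pos: [0.4965, -0.3893, 0.2205]
tool_rot: [102.4, 89.9, 8.5]
force: [0.2, 0.5, -0.4]
grip_width: 0.0521
```

Request:
drive_tool --increments '[[[0, 0, 0], [0, 0, 0]], [[0, 0, 0], [0, 0, 0]]]'

```text
time_s: 47.25
tool_pos: [0.4962, -0.3867, 0.2201]
tool_rot: [163.6, 89.9, 69.8]
force: [0.4, 0.5, -0.0]
grip_width: 0.0521
```

```bash
python3 -c "
from h import *
to(.4905,-.3955,.131,-4.2)
d=cam('scene');save(d,'s27.png',(170,200,300,350),5)"
```

```text
at [ 0.4962 -0.3867  0.2201] turn total [ 0.0033 -0.0007 -0.0002] shift total (after turn) [ 2.227 -0.126  0.231] F [ 0.36  0.49 -0.  ] w 0.0521 t 47.25
```

View pics/s27.png

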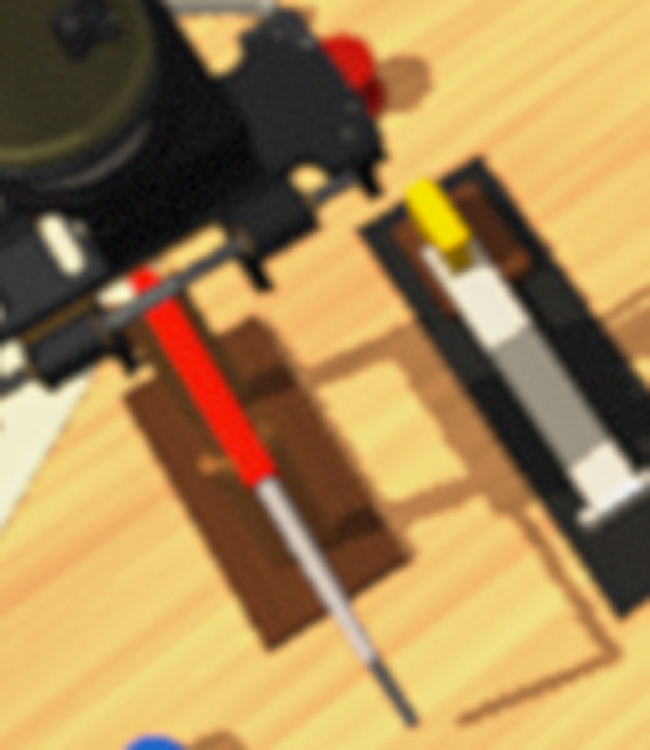

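Request:
drive_tool --increments '[[[0, -0.12, 0.23], [0.0035, 0, 0]], [[0.4, 0, 0], [0, 0, 0]], [[0.5, 0, 0], [0, 0, 0]], [[0.5, 0, 0], [0, 0, 0]], [[0.4, 0, 0], [0, 0, 0]], [[0.3, 0, 0], [0, 0, 0]], [[0.12, 0, 0], [0, 0, 0]], [[0, 0, 0], [0, 0, 0]], [[0, 0, 0], [0, 0, 0]]]'

```text
time_s: 48.2
tool_pos: [0.4908, -0.3974, 0.1317]
tool_rot: [53.1, 89.9, -41.1]
force: [0.6, 0.6, -1.0]
grip_width: 0.0523
```

```bash
python3 -c "
from h import *
to(.4905,-.3955,.131,-4.2)
d=cam('scene');save(d,'s28.png',(170,200,300,350),5)
d=cam('top');save(d,'t28.png',(350,130,460,225),6)"
```

```text
at [ 0.4908 -0.3974  0.1317] turn total [-0.0006  0.0004 -0.0005] shift total (after turn) [ 0.018 -0.011 -0.047] F [ 0.59  0.63 -0.98] w 0.0523 t 48.2
```

View pics/s28.png

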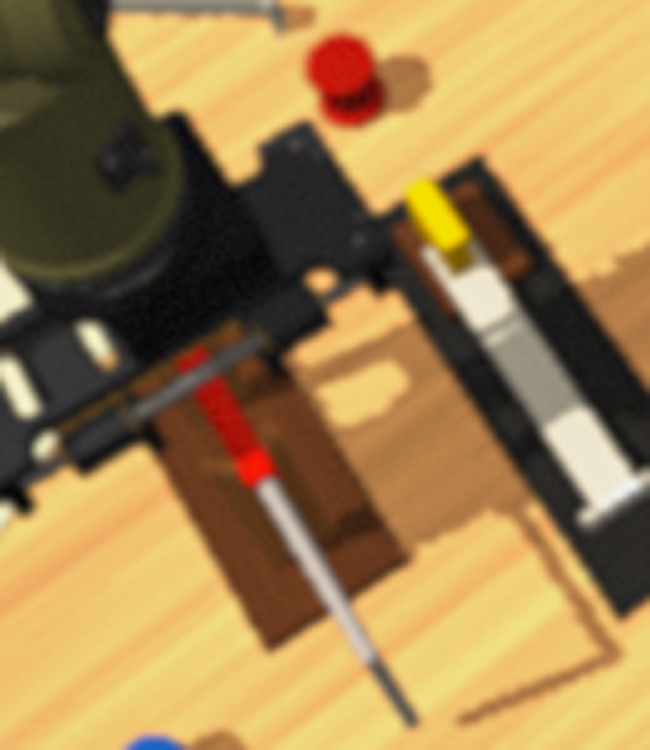

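View pics/t28.png

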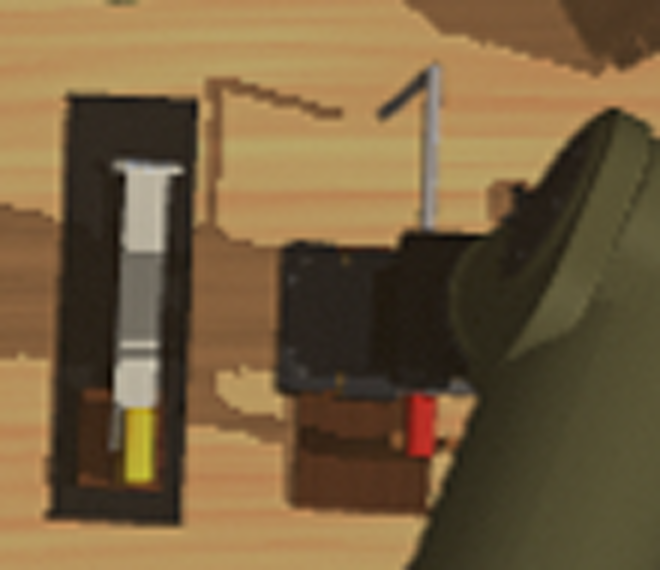

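Request:
drive_tool --increments '[[[0, 0, -0.04], [0, 0, 0]], [[0, 0, 0], [0, 0, 0]], [[0, 0, 0], [0, 0, 0]], [[0, 0, 0], [0, 0, 0]], [[0, 0, 0], [0, 0, 0]], [[0, 0, 0], [0, 0, 0]]]' --hand -1 --squeeze 50

```text
time_s: 48.9
tool_pos: [0.4904, -0.3957, 0.131]
tool_rot: [7.2, 90.0, -87.1]
force: [0.2, -0.4, -0.5]
grip_width: 0.0136
```

Request:
drive_tool --increments '[[[-0.4, 0, 0], [0, 0, 0]], [[-0.6, 0, 0], [0, 0, 0]], [[-0.8, 0, 0], [0, 0, 0]], [[-0.8, 0, 0], [0, 0, 0]], [[-0.8, 0, 0], [0, 0, 0]], [[-0.4, 0, 0], [0, 0, 0]], [[0, 0, 0], [0, 0, 0]], [[0, 0, 0], [0, 0, 0]]]'

```text
time_s: 49.7
tool_pos: [0.4903, -0.3954, 0.283]
tool_rot: [-6.6, 90.0, -100.9]
force: [0.4, -0.0, -1.0]
grip_width: 0.0136
```

```bash
python3 -c "
from h import *
to(.477,.268,.28,0)
d=cam('scene');save(d,'s29.png',(120,170,320,380),3)
d=cam('top');save(d,'t29.png',(350,110,480,225),6)"
```

```text
at [ 0.4903 -0.3954  0.283 ] turn total [-0.0356  0.0001  0.    ] shift total (after turn) [  0.076  -0.332 -16.585] F [ 0.39 -0.01 -1.02] w 0.0136 t 49.7
```

View pics/s29.png

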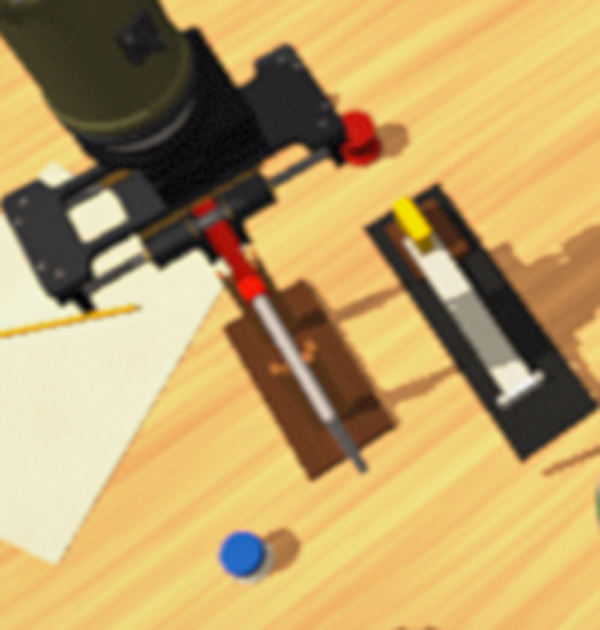

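View pics/t29.png

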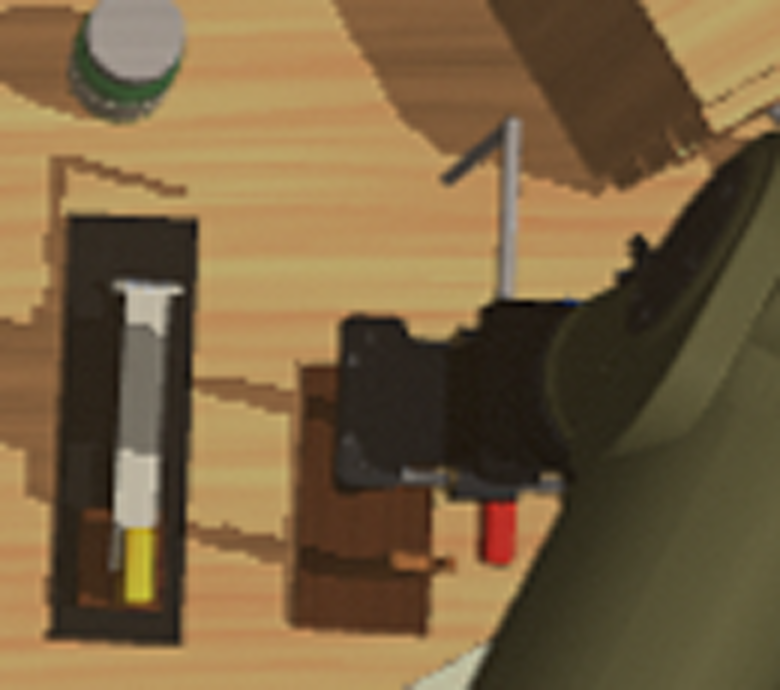

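```bash
python3 -c "
from h import *
t=cam('top');s=cam('scene')
for a,b in(((511,121),(331,418)),((447,181),(363,469))): print(tri(t,cr(*a,350,110,6),s,cr(*b,120,170,3)).round(4))
to(.477,.268,.28,0)"
```

```text
[ 0.6397 -0.4068  0.299 ]
[ 0.6371 -0.4072  0.1798]
at [ 0.4898 -0.3952  0.2814] turn total [-0.0357 -0.0007  0.001 ] shift total (after turn) [  0.035  -0.319 -16.58 ] F [ 0.48  0.21 -1.49] w 0.0134 t 49.9
```

Request:
drive_tool --increments '[[[0, -0.3, -0.6], [-0.018, 0, 0]], [[0, 0, -0.8], [-0.018, 0, 0]], [[0, 0, -0.9], [0, 0, 0]], [[0, 0, -0.9], [0, 0, 0]], [[0, 0, -0.9], [0, 0, 0]], [[0, 0, -0.9], [0, 0, 0]], [[0, 0, -0.9], [0, 0, 0]], [[0, 0, -0.9], [0, 0, 0]], [[0, 0, -0.9], [0, 0, 0]], [[0, 0, -0.9], [0, 0, 0]]]'

```text
time_s: 50.9
tool_pos: [0.4806, -0.0492, 0.2822]
tool_rot: [-85.3, 89.9, -175.3]
force: [-0.1, 0.6, -1.1]
grip_width: 0.0134
```

Request:
drive_tool --increments '[[[0, 0, -0.9], [0, 0, 0]], [[0, 0, -0.9], [0, 0, 0]], [[0, 0, -0.9], [0, 0, 0]], [[0, 0, -0.9], [0, 0, 0]], [[0, 0, -0.9], [0, 0, 0]], [[0, 0, -0.8], [0, 0, 0]], [[0, 0, -0.7], [0, 0, 0]], [[0, 0, -0.5], [0, 0, 0]], [[0, 0, 0], [0, 0, 0]], [[0, 0, 0], [0, 0, 0]]]'

```text
time_s: 51.9
tool_pos: [0.4807, 0.2089, 0.2823]
tool_rot: [-63.3, 89.9, -153.2]
force: [0.3, -0.7, -1.1]
grip_width: 0.0134
```

```bash
python3 -c "
from h import *
to(.477,.262,.197,0)
d=cam('scene');save(d,'s30.png',(370,70,510,210),5);d=cam('top');save(d,'t30.png',(150,100,270,240),5)"
```

```text
at [0.4807 0.2089 0.2823] turn total [0.0007 0.0003 0.0006] shift total (after turn) [ 2.132 -0.092 -1.328] F [ 0.29 -0.7  -1.08] w 0.0134 t 51.9
```

View pics/s30.png

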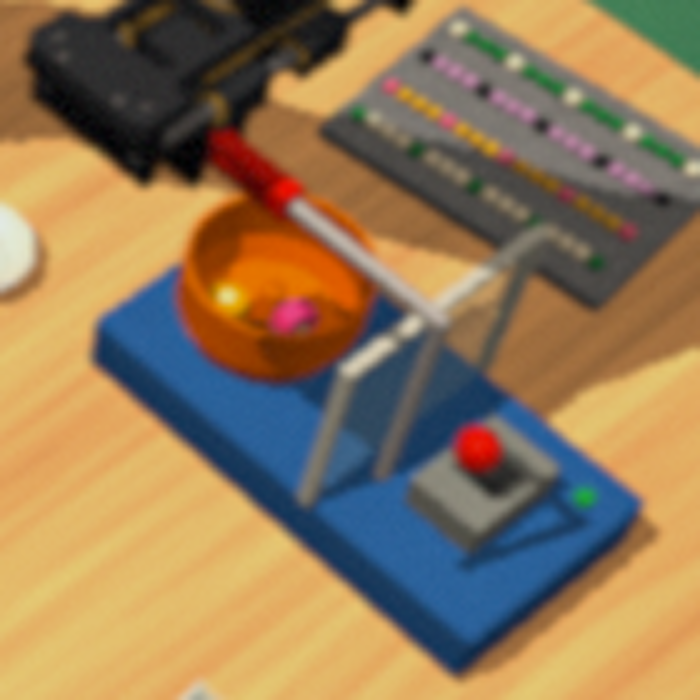

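View pics/t30.png

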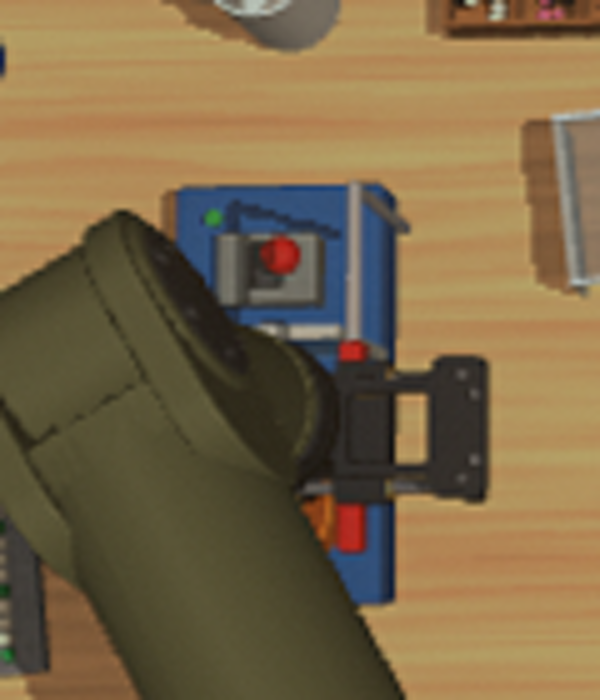

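```bash
python3 -c "
from h import *
d=cam('scene');save(d,'s31.png',(400,100,450,150),12);save(d,'s31f.png');d=cam('top');save(d,'t31f.png')"
```

```text
(no output)
```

View pics/s31.png

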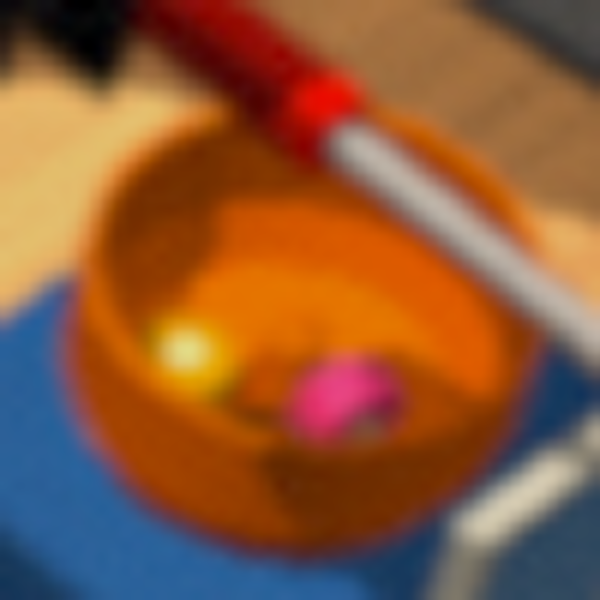

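View pics/s31f.png

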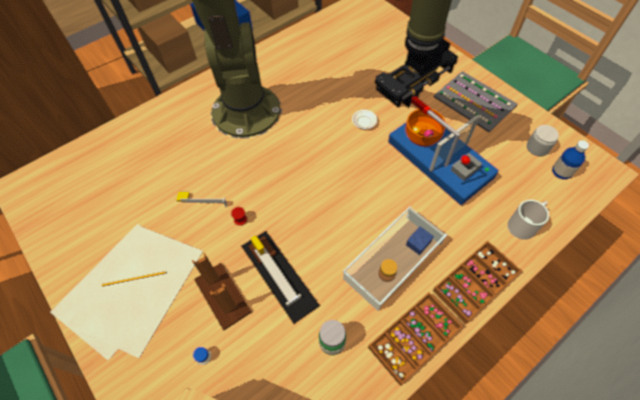

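View pics/t31f.png

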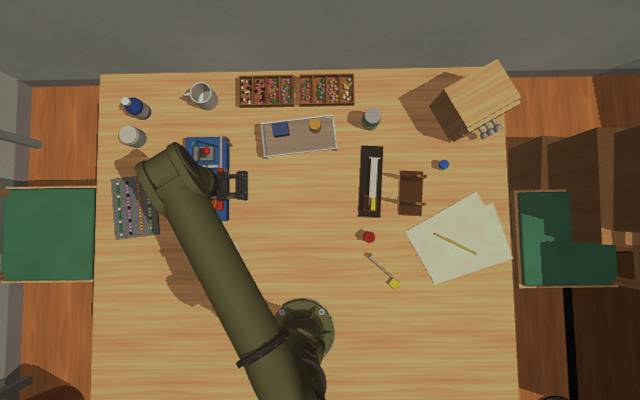

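Request:
drive_tool --increments '[[[0, 0, 0.8], [0, 0, 0]], [[0, 0, 0.9], [0, 0, 0]], [[0, 0, 0.9], [0, 0, 0]], [[0, 0, 0.9], [0, 0, 0]], [[0, 0, 0.9], [0, 0, 0]], [[0, 0, 0.8], [0, 0, 0]], [[0, 0, 0], [0, 0, 0]]]'

```text
time_s: 52.8
tool_pos: [0.4808, -0.0058, 0.2827]
tool_rot: [-10.1, 89.8, -100.7]
force: [-0.0, -0.7, -1.8]
grip_width: 0.0134
```

```bash
python3 -c "
from h import *
d=cam('scene');save(d,'s32.png',(340,70,500,200),5);d=cam('top');save(d,'t32.png',(150,110,280,280),4)"
```

```text
(no output)
```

View pics/s32.png

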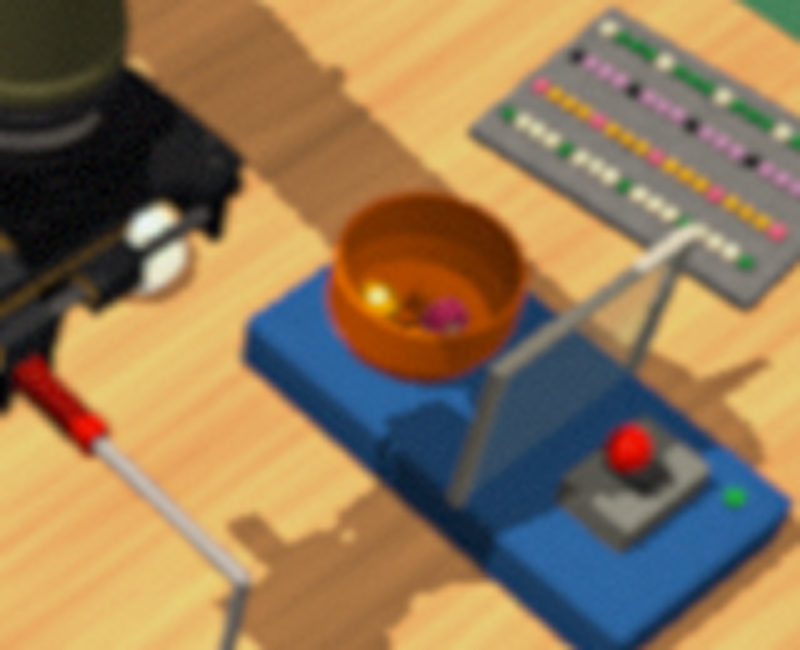

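View pics/t32.png

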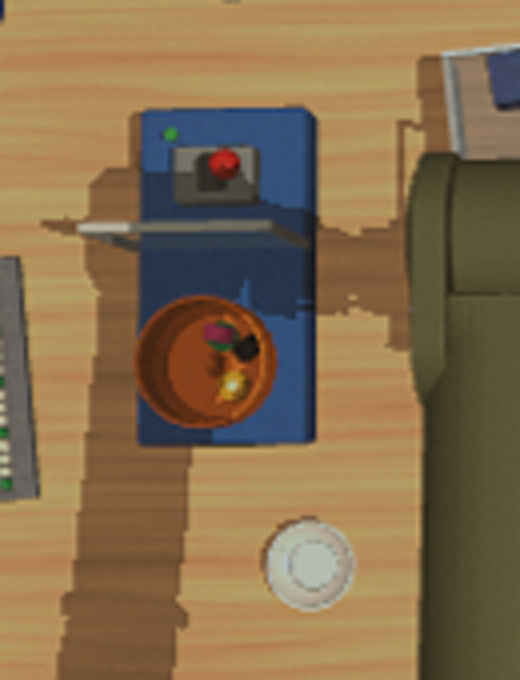

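Request:
drive_tool --increments '[[[0, -0.07, -0.7], [0, 0, 0]], [[0, 0, -0.9], [0, 0, 0]], [[0, 0, -0.9], [0, 0, 0]], [[0, 0, -0.9], [0, 0, 0]], [[0, 0, -0.9], [0, 0, 0]], [[0, 0, -0.9], [0, 0, 0]], [[0, 0, -0.7], [0, 0, 0]], [[0, 0, -0.4], [0, 0, 0]], [[0, 0, 0], [0, 0, 0]], [[0, 0, 0], [0, 0, 0]]]'

```text
time_s: 53.9
tool_pos: [0.4777, 0.2537, 0.2829]
tool_rot: [-48.7, 90.0, -138.5]
force: [-0.2, -0.8, -0.9]
grip_width: 0.0137
```

```bash
python3 -c "
from h import *
to(.478,.258,.197,0)"
```

```text
at [0.4777 0.2537 0.2829] turn total [0.0012 0.0001 0.0002] shift total (after turn) [ 2.148  0.007 -0.108] F [-0.2  -0.82 -0.92] w 0.0137 t 53.9
```

Request:
drive_tool --increments '[[[0.4, 0, 0], [0, 0, 0]], [[0.5, 0, 0], [0, 0, 0]], [[0.5, 0, 0], [0, 0, 0]], [[0.5, 0, 0], [0, 0, 0]], [[0.22, 0, 0], [0, 0, 0]], [[0, 0, 0], [0, 0, 0]], [[0, 0, 0], [0, 0, 0]]]'

```text
time_s: 54.6
tool_pos: [0.4786, 0.2529, 0.1985]
tool_rot: [86.0, 90.0, -4.0]
force: [-0.1, 0.7, -1.3]
grip_width: 0.0134
```

```bash
python3 -c "
from h import *
to(.478,.340,.197,0)
d=cam('scene');save(d,'s33.png',(380,90,510,210),6);d=cam('top');save(d,'t33.png',(150,110,260,220),6)"
```

```text
at [0.4786 0.2529 0.1985] turn total [-0.0001  0.     -0.0003] shift total (after turn) [ 0.036 -0.014 -2.177] F [-0.1   0.75 -1.34] w 0.0134 t 54.6
```

View pics/s33.png

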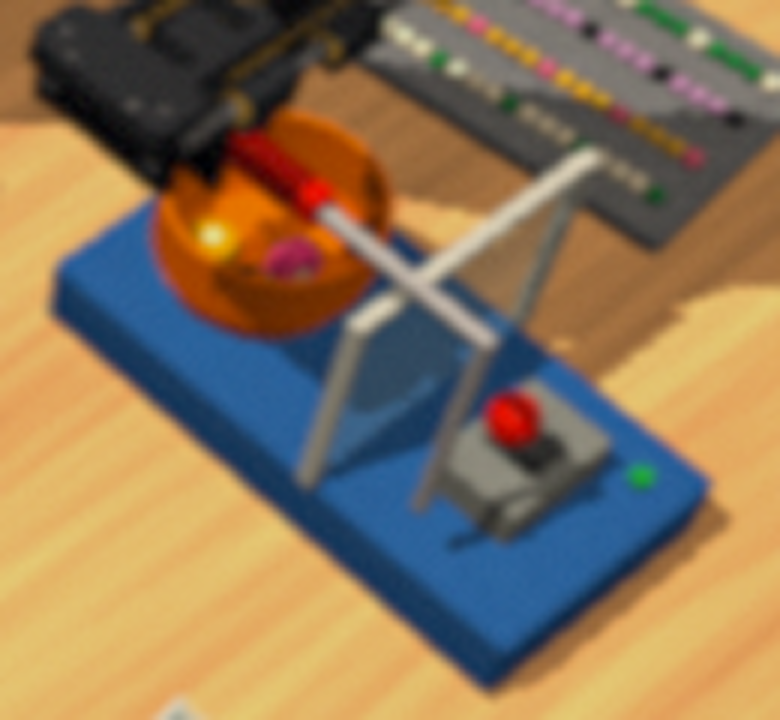

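View pics/t33.png

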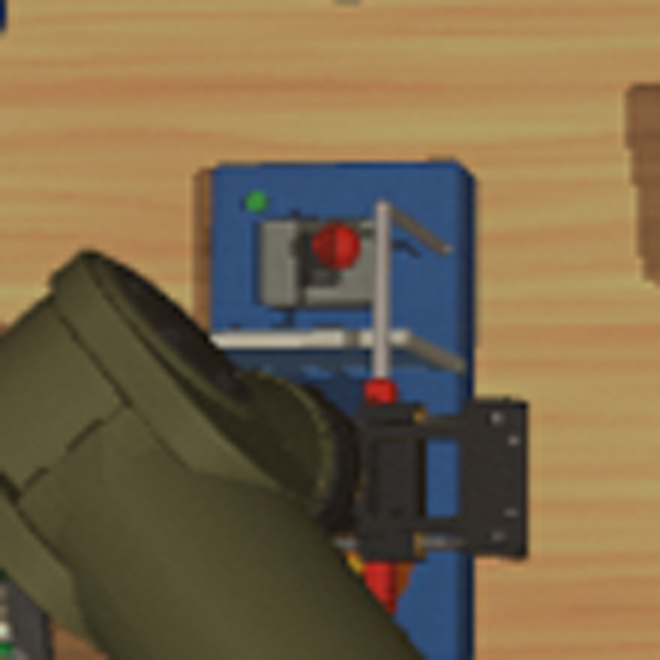

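Request:
drive_tool --increments '[[[0, 0, -0.25], [0, 0, 0]], [[0, 0, -0.25], [0, 0, 0]], [[0, 0, -0.2], [0, 0, 0]], [[0, 0, -0.2], [0, 0, 0]], [[0, 0, -0.2], [0, 0, 0]], [[0, 0, -0.2], [0, 0, 0]], [[0, 0, -0.2], [0, 0, 0]], [[0, 0, -0.2], [0, 0, 0]], [[0, 0, -0.15], [0, 0, 0]], [[0, 0, 0], [0, 0, 0]]]'

```text
time_s: 55.7
tool_pos: [0.4776, 0.329, 0.1982]
tool_rot: [-170.8, 89.9, 99.4]
force: [0.1, -0.6, -0.5]
grip_width: 0.0132
```

```bash
python3 -c "
from h import *
to(.478,.340,.197,0)
d=cam('scene');save(d,'s34.png',(380,90,510,210),6);d=cam('top');save(d,'t34.png',(150,110,260,220),6)"
```

```text
at [0.4776 0.329  0.1982] turn total [ 0.0013 -0.0008  0.0001] shift total (after turn) [ 0.029  0.009 -0.275] F [ 0.14 -0.6  -0.52] w 0.0132 t 55.7
```

View pics/s34.png

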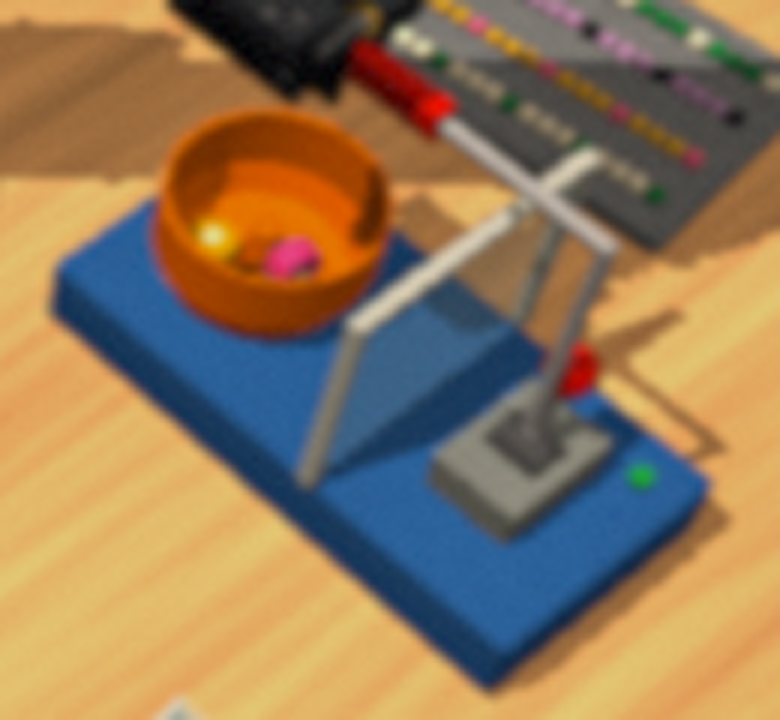

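View pics/t34.png

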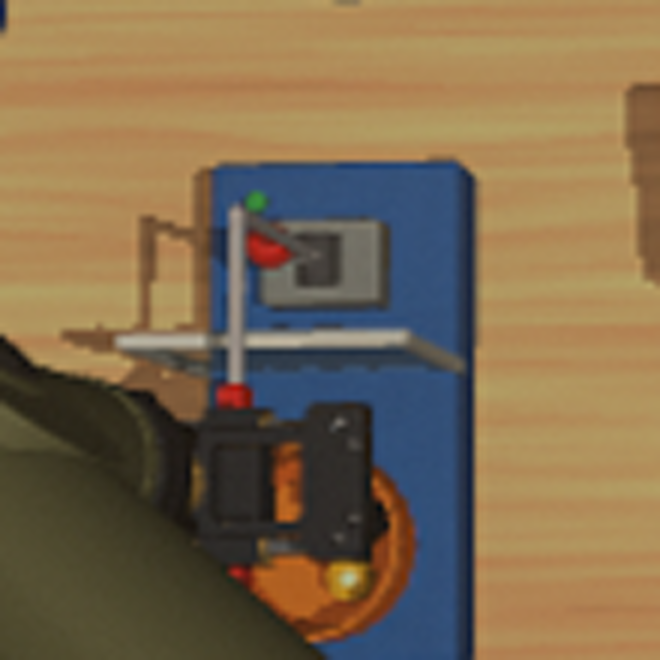

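Request:
drive_tool --increments '[[[0, 0, -0.1], [0, 0, 0]], [[0, 0, -0.1], [0, 0, 0]], [[0, 0, 0], [0, 0, 0]], [[0, 0, 0], [0, 0, 0]]]'

```text
time_s: 56.2
tool_pos: [0.4779, 0.3352, 0.1979]
tool_rot: [-64.2, 90.0, -154.2]
force: [-1.4, -1.6, -0.9]
grip_width: 0.0134
```

Request:
drive_tool --increments '[[[0, 0, -0.1], [0, 0, 0]], [[0, 0, -0.05], [0, 0, 0]], [[0, 0, 0], [0, 0, 0]], [[0, 0, 0], [0, 0, 0]]]'

```text
time_s: 56.6
tool_pos: [0.478, 0.3413, 0.1982]
tool_rot: [-46.4, 90.0, -136.3]
force: [-0.6, -1.8, 0.9]
grip_width: 0.0132
```

```bash
python3 -c "
from h import *
to(.478,.340,.197,0)
d=cam('scene');save(d,'s35.png',(380,90,510,210),6);d=cam('top');save(d,'t35.png',(150,110,260,220),6)"
```

```text
at [0.478  0.3413 0.1982] turn total [0.0004 0.0001 0.0002] shift total (after turn) [0.03  0.001 0.032] F [-0.62 -1.8   0.94] w 0.0132 t 56.6
```

View pics/t35.png

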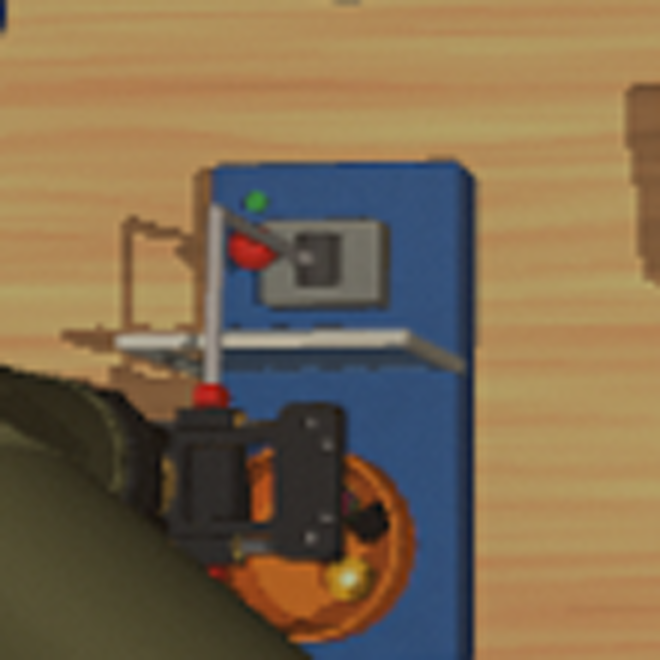

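Request:
drive_tool --increments '[[[0, 0, -0.1], [0, 0, 0]], [[0, 0, 0], [0, 0, 0]], [[0, 0, 0], [0, 0, 0]]]'

```text
time_s: 57.0
tool_pos: [0.4785, 0.3445, 0.1979]
tool_rot: [1.6, 89.9, -88.4]
force: [0.8, -4.2, 1.3]
grip_width: 0.0132
```

```bash
python3 -c "
from h import *
o=env.get_obs(); print(o['force'],o['wrist_torque'])
d=cam('scene');save(d,'s36.png',(380,90,510,210),6);d=cam('top');save(d,'t36.png',(150,110,260,220),6)
D['scene']=d
t=d
m=lambda d:cv2.inRange(cv2.cvtColor(d['frame'],cv2.COLOR_RGB2HSV),(0,180,120),(8,255,255))
k=m(t)[135:165,170:215]; v,u=np.nonzero(k); print(u.mean()+170,v.mean()+135,ray(t,u.mean()+170,v.mean()+135,.116)[:2])
print((u.min()+170,u.max()+170))
"
```

```text
[ 0.81074026 -4.2357314   1.29333391] [-1.36033002 -0.00482303 -0.58305318]
191.28 151.52 [0.62510402 0.35547268]
(np.int64(188), np.int64(195))
```

View pics/t36.png

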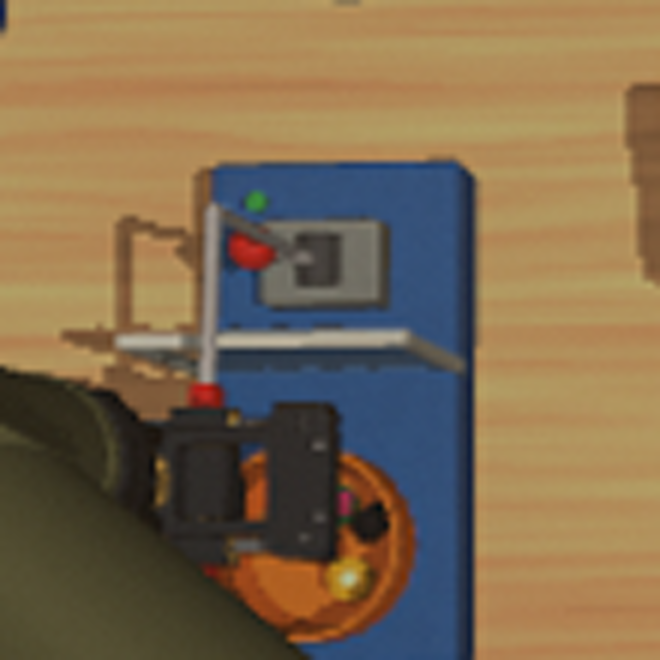

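View pics/s36.png

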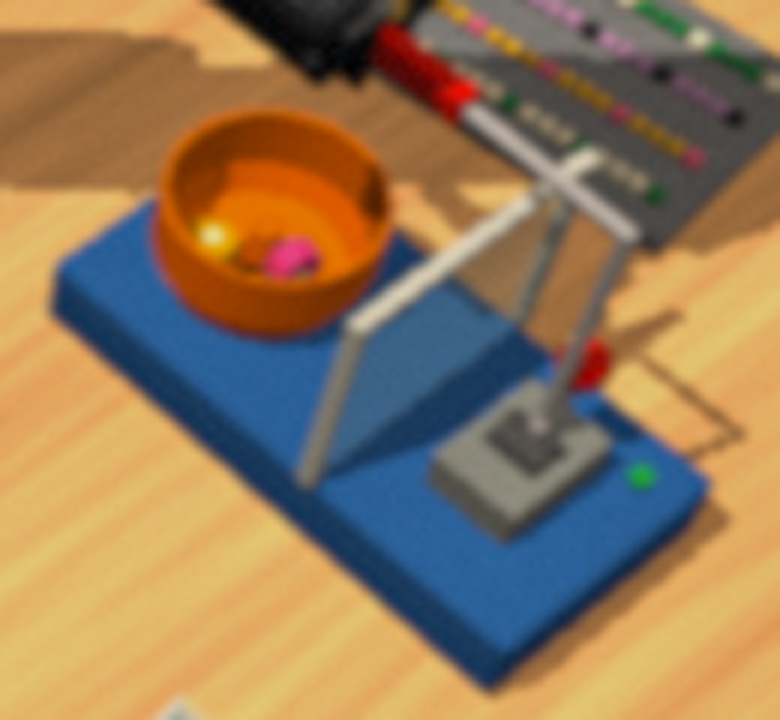

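Request:
drive_tool --increments '[[[0, 0, 0.3], [0, 0, 0]], [[0, 0, 0.5], [0, 0, 0]], [[0, 0, 0.5], [0, 0, 0]], [[0, 0, 0.5], [0, 0, 0]], [[-0.4, 0, 0], [0, 0, 0]], [[-0.6, 0, 0], [0, 0, 0]], [[-0.7, 0, 0], [0, 0, 0]], [[-0.5, 0, 0], [0, 0, 0]], [[0, 0, 0.7], [0, 0, 0]], [[0, 0, 0.9], [0, 0, 0]]]'

```text
time_s: 58.1
tool_pos: [0.4781, 0.2143, 0.2884]
tool_rot: [144.6, 89.6, 55.2]
force: [0.4, -0.6, -1.5]
grip_width: 0.0132
```

Request:
drive_tool --increments '[[[0, 0, 0.9], [0, 0, 0]], [[0, 0, 0.9], [0, 0, 0]], [[0, 0, 0.9], [0, 0, 0]], [[0, 0, 0.9], [0, 0, 0]], [[0, 0, 0.9], [0, 0, 0]], [[0, 0, 0.9], [0, 0, 0]], [[0, 0, 0.8], [0, 0, 0]], [[0, 0, 0.6], [0, 0, 0]], [[0, 0, 0], [0, 0, 0]], [[0, 0, 0], [0, 0, 0]]]'

```text
time_s: 59.1
tool_pos: [0.4798, -0.0608, 0.2871]
tool_rot: [114.8, 89.8, 25.0]
force: [0.7, -0.3, -1.7]
grip_width: 0.0134
```

```bash
python3 -c "
from h import *
to(.4904,-.3957,.283,-4.2)
d=cam('scene');save(d,'s37.png',(380,90,510,210),6);save(d,'s37b.png',(200,100,420,300),3);d=cam('top');save(d,'t37.png',(150,90,400,250),3)"
```

```text
at [ 0.4798 -0.0608  0.2871] turn total [ 0.0365 -0.0007 -0.0013] shift total (after turn) [0.102 0.878 8.33 ] F [ 0.69 -0.25 -1.75] w 0.0134 t 59.1
```

View pics/s37.png

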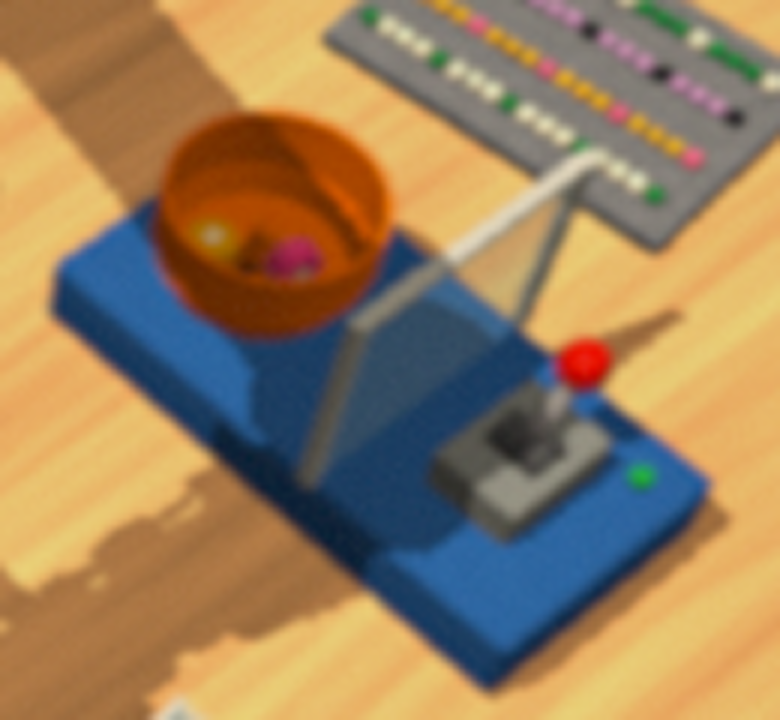

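View pics/s37b.png

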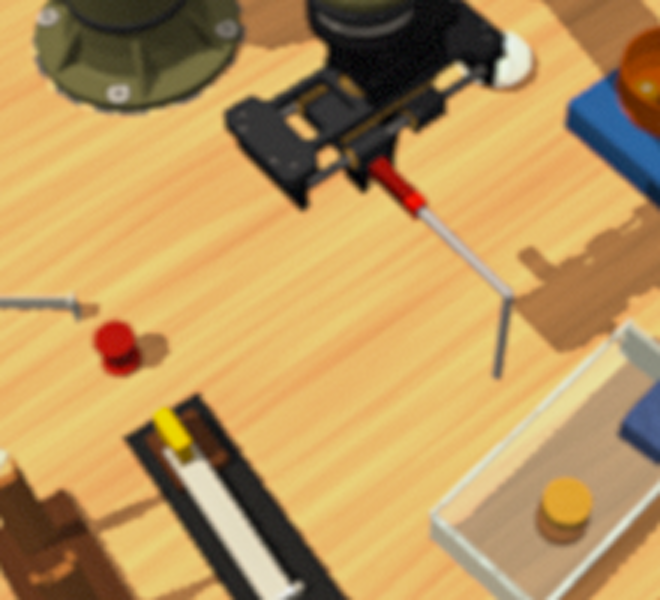

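View pics/t37.png

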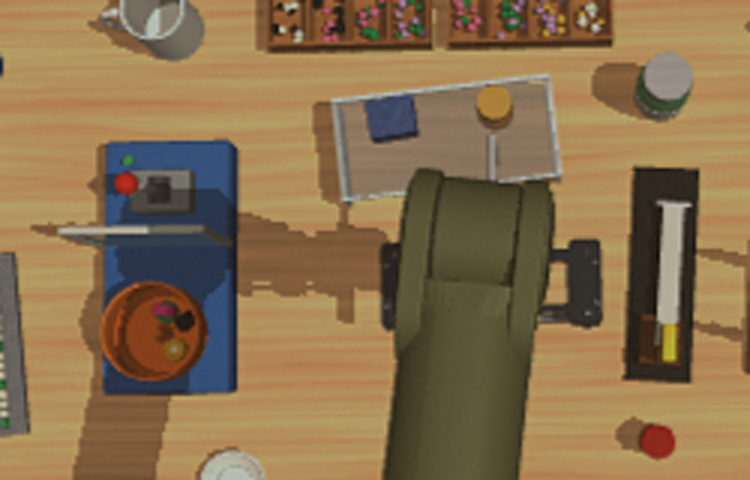

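Request:
drive_tool --increments '[[[0, 0.1, 0.6], [0.018, 0, 0]], [[0, 0.2, 0.8], [0.018, 0, 0]], [[0, 0.2, 0.9], [0, 0, 0]], [[0, 0.2, 0.9], [0, 0, 0]], [[0, 0.1, 0.9], [0, 0, 0]], [[0, 0, 0.9], [0, 0, 0]], [[0, 0, 0.9], [0, 0, 0]], [[0, 0, 0.9], [0, 0, 0]], [[0, 0, 0.7], [0, 0, 0]], [[0, 0, 0.5], [0, 0, 0]]]'

```text
time_s: 60.2
tool_pos: [0.4892, -0.3861, 0.2857]
tool_rot: [-6.6, 90.0, -101.0]
force: [-0.3, 0.5, -0.7]
grip_width: 0.0134
```

Request:
drive_tool --increments '[[[0, 0, 0.1], [0, 0, 0]], [[0, 0, 0], [0, 0, 0]], [[0, 0, 0], [0, 0, 0]]]'

```text
time_s: 60.5
tool_pos: [0.4903, -0.3855, 0.2865]
tool_rot: [138.0, 89.9, 43.9]
force: [0.2, 0.7, -1.3]
grip_width: 0.0134
```

```bash
python3 -c "
from h import *
to(.4904,-.3957,.2,-4.2)
d=cam('scene');save(d,'s38.png',(120,170,320,380),3)
d=cam('top');save(d,'t38.png',(350,110,480,225),6)"
```

```text
at [ 0.4903 -0.3855  0.2865] turn total [ 0.0007 -0.0003 -0.0003] shift total (after turn) [2.163 0.022 0.254] F [ 0.17  0.69 -1.25] w 0.0134 t 60.5
```

View pics/s38.png

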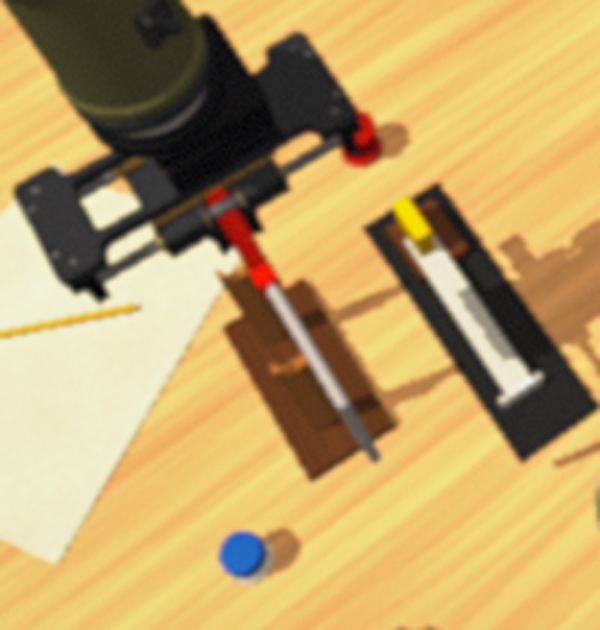

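View pics/t38.png

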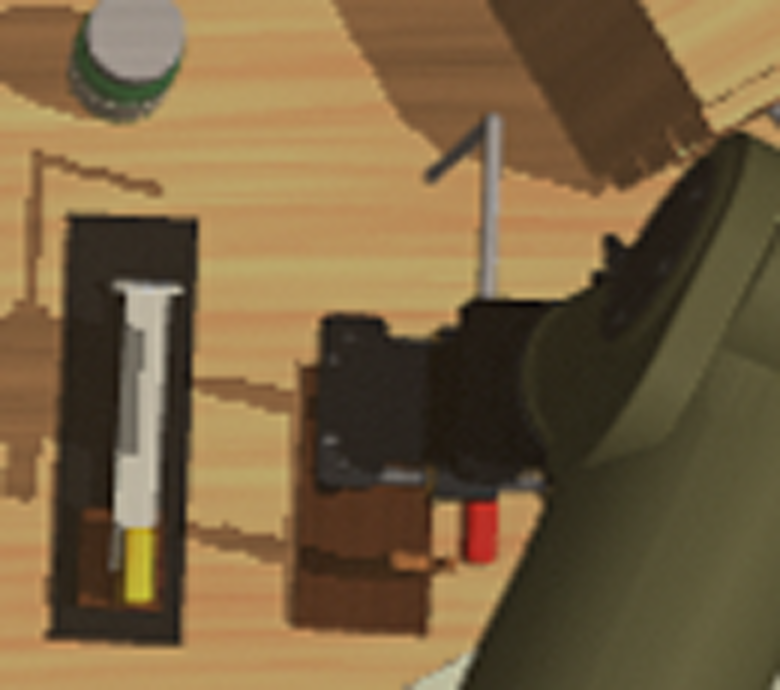

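```bash
python3 -c "
from h import *
t=cam('top');s=cam('scene')
for a,b in(((492,120),(345,406)),((430,179),(375,459))): print(tri(t,cr(*a,350,110,6),s,cr(*b,120,170,3)).round(4))
print(ray(t,*cr(479,562,350,110,6),.313), ray(t,*cr(492,120,350,110,6),.309))
to(.4904,-.3957,.2,-4.2)"
```

```text
[ 0.6398 -0.3967  0.3019]
[ 0.6377 -0.3973  0.1831]
[ 0.42888264 -0.38113534  0.313     ] [ 0.63747366 -0.39607995  0.309     ]
at [ 0.4897 -0.3864  0.2866] turn total [ 0.0003  0.0002 -0.0002] shift total (after turn) [2.165 0.033 0.23 ] F [-0.34 -0.16 -1.1 ] w 0.0135 t 60.7
```

Request:
drive_tool --increments '[[[0, 0.02, 0.24], [0, 0, 0]], [[0.5, 0, 0], [0, 0, 0]], [[0.7, 0, 0], [0, 0, 0]], [[0.7, 0, 0], [0, 0, 0]], [[0.6, 0, 0], [0, 0, 0]], [[0.4, 0, 0], [0, 0, 0]], [[0.2, 0, 0], [0, 0, 0]], [[0, 0, 0], [0, 0, 0]], [[0, 0, 0], [0, 0, 0]]]'

```text
time_s: 61.6
tool_pos: [0.4899, -0.3978, 0.1633]
tool_rot: [55.0, 89.9, -39.3]
force: [-0.6, -0.3, -0.2]
grip_width: 0.0137
```

```bash
python3 -c "
from h import *
to(.4904,-.3957,.131,-4.2)
d=cam('scene');save(d,'s39.png',(170,200,300,350),5)"
```

```text
at [ 0.4899 -0.3978  0.1633] turn total [-0.0007  0.0005 -0.0007] shift total (after turn) [ 0.807  0.008 -0.054] F [-0.56 -0.34 -0.2 ] w 0.0137 t 61.6
```

View pics/s39.png

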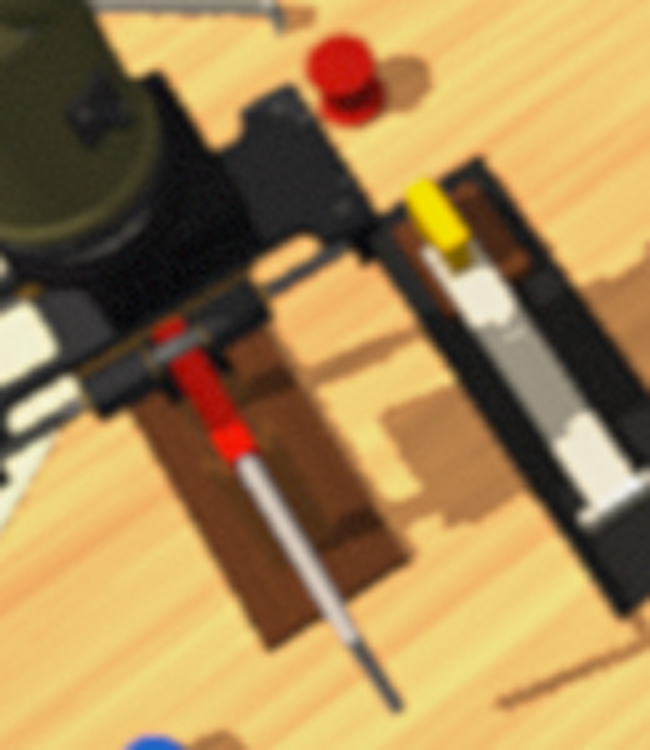

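Request:
drive_tool --increments '[[[0, 0, -0.06], [0, 0, 0]], [[0.3, 0, 0], [0, 0, 0]], [[0.25, 0, 0], [0, 0, 0]], [[0.15, 0, 0], [0, 0, 0]], [[0.08, 0, 0], [0, 0, 0]], [[0, 0, 0], [0, 0, 0]]]'

```text
time_s: 62.25
tool_pos: [0.4891, -0.3948, 0.1309]
tool_rot: [-100.2, 89.9, 165.5]
force: [-1.6, 1.3, 2.9]
grip_width: 0.0135
```

```bash
python3 -c "
from h import *
to(.4904,-.3957,.131,-4.2)
d=cam('scene');save(d,'s40.png',(170,200,300,350),5)"
```

```text
at [ 0.4891 -0.3948  0.1309] turn total [-0.0007 -0.0001  0.0004] shift total (after turn) [-0.001  0.033  0.019] F [-1.55  1.26  2.87] w 0.0135 t 62.25
```

View pics/s40.png

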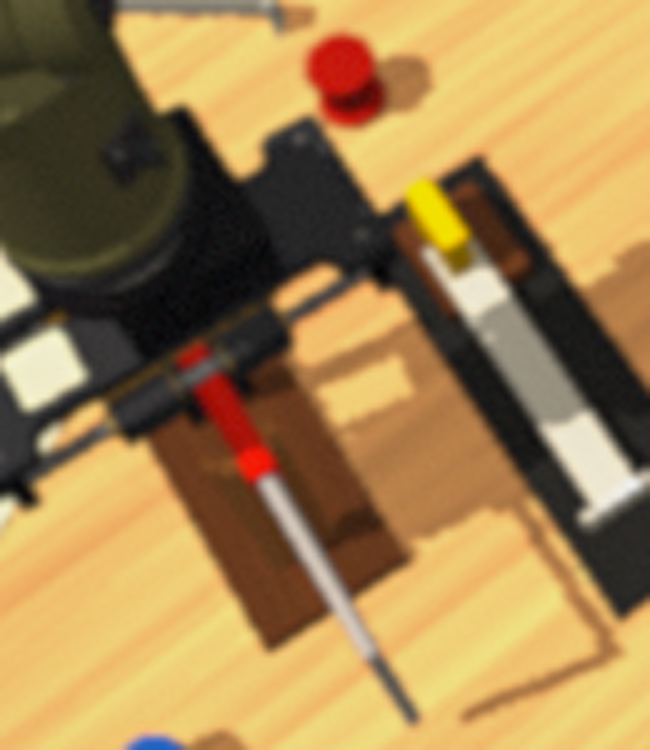

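Request:
drive_tool --increments '[[[0, 0, 0], [0, 0, 0]], [[0, 0, 0], [0, 0, 0]], [[0, 0, 0], [0, 0, 0]], [[0, 0, 0], [0, 0, 0]], [[0, 0, 0], [0, 0, 0]], [[0, 0, 0], [0, 0, 0]], [[-0.3, 0, 0], [0, 0, 0]], [[-0.6, 0, 0], [0, 0, 0]], [[-0.8, 0, 0], [0, 0, 0]], [[-0.8, 0, 0], [0, 0, 0]]]' --hand 0.2

```text
time_s: 63.3
tool_pos: [0.4894, -0.3948, 0.2328]
tool_rot: [60.0, 90.0, -34.3]
force: [0.5, -0.4, -0.0]
grip_width: 0.0521
```

Request:
drive_tool --increments '[[[-0.5, -0.4, 0.7], [0, 0, 0]], [[0, -0.5, 0.8], [0, 0, 0]], [[0, -0.5, 0.8], [0, 0, 0]], [[0, -0.5, 0.8], [0, 0, 0]], [[0, -0.5, 0.8], [0, 0, 0]], [[0, -0.5, 0.8], [0, 0, 0]], [[0, -0.3, 0.5], [0, 0, 0]], [[0, 0, 0], [0, 0, 0]], [[0, 0, 0], [0, 0, 0]], [[0, 0, 0], [0, 0, 0]]]'

```text
time_s: 64.3
tool_pos: [0.348, -0.5915, 0.2517]
tool_rot: [101.0, 89.9, 6.8]
force: [-0.3, 0.4, 0.3]
grip_width: 0.052
```

```bash
python3 -c "
from h import *
d=cam('scene');save(d,'s41.png',(170,200,300,350),5);save(d,'s41b.png',(380,90,510,210),5);save(d,'s41f.png');d=cam('top');save(d,'t41.png');save(d,'t41b.png',(160,120,260,240),5);print(env.get_obs()['time_s'])"
```

```text
64.4
```

View pics/s41f.png

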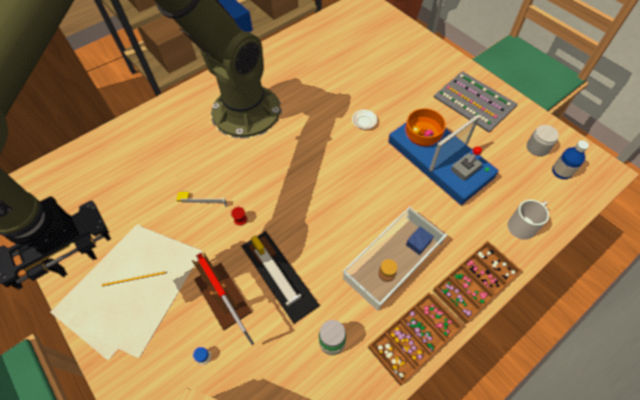

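View pics/s41.png

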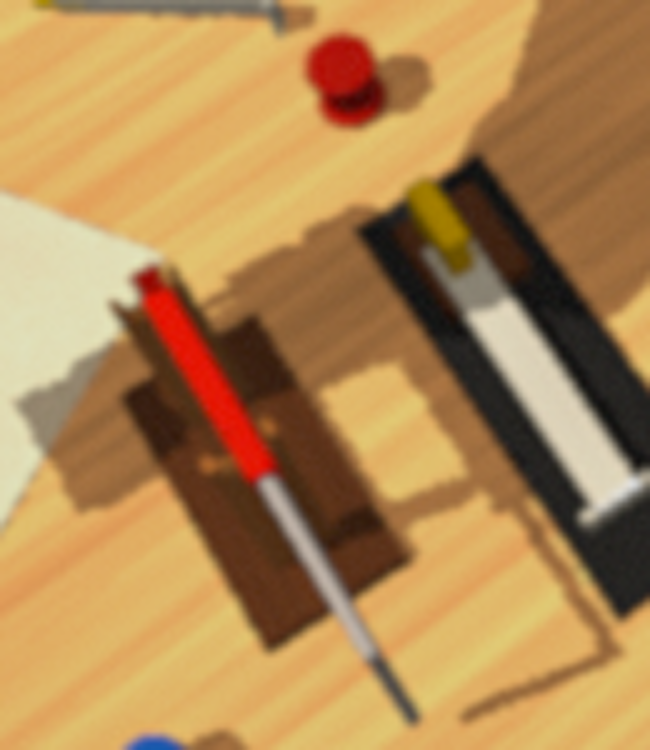

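View pics/t41.png

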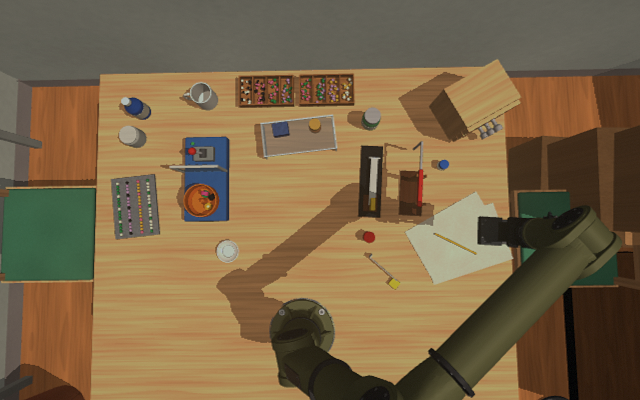

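View pics/t41b.png

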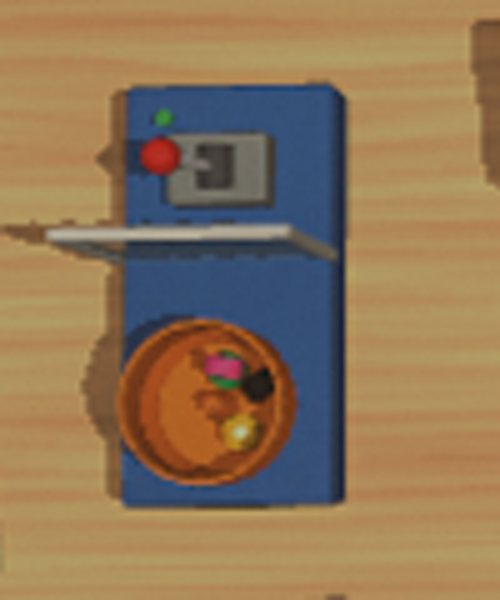

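View pics/s41b.png

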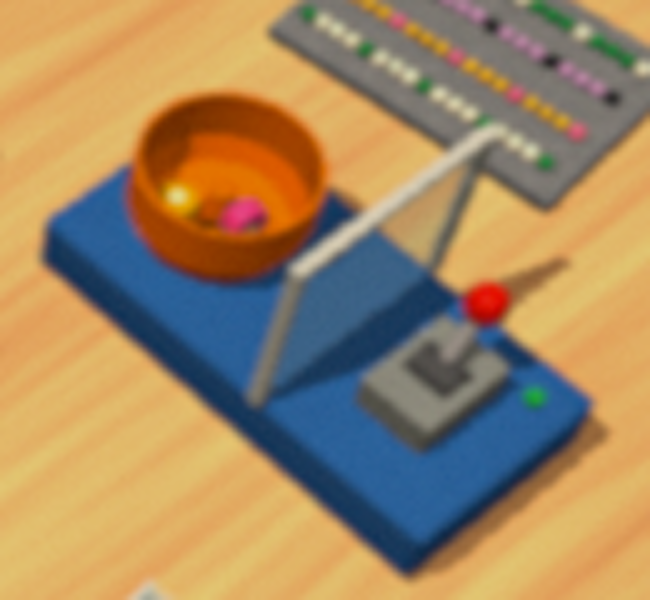

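```bash
python3 -c "
from h import *
print(env.sign_off())"
```

```text
the job is handed in; nothing more can be done
None
```

I finished the job and handed it in at about 64 s of the 210 s allowed; sign-off gave no verdict.

- **Beads:** Four beads were under the riser: green, black, pink and gold. I raked each one out, carried it by gripper and dropped it into the orange bowl. I saw no violet bead, and an extra rake pass under the blue box found nothing there.
- **Switch:** With all four beads in the bowl, I reached the rod over the guard and pushed the toggle to its stop. The push force rose from about 2 N to 4 N while the ball stopped moving. The ball moved about 47 mm sideways (about 48 mm expected).
- **Tools and table:** I put the rake back on its rest and the rod back in its stand. In the last pictures both lie as I found them, and nothing else looks moved.

**Disagreement:** The black bead briefly vanished from the scene view before the switch push. A top view then showed it had moved to another spot inside the bowl. The last top picture shows all four beads in the bowl. The last scene picture shows gold and pink clearly; the bowl wall hides the black one and pink lies over the green.

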